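Open the sample display: cover off, blocks in, locking bar through

ROBOT

A 7-joint arm with a two-finger parallel gripper is mounted at the origin on a cart in front of the work surface, level with it; the furniture and walls round the work are solid. World frame = base frame: x ahead of the robot, y to its left, z up, the work surface at z = 0. Lengths are in mm, angles in rad, forces in N, time in s.
With the tool pointing down it reaches from about 400 to 875 mm from the base axis. Payload 4.4 kg.
Tool frame: the origin (TCP) lies at the very end of the fingers, on their centre line; the grasp point (between the pads) lies 19 mm behind it; z points along the fingers, x is the direction in which the jaws open and shut, and the axes are right-handed (so a half turn about z gives the same grasp; the last joint's range is limited). The gripper opens to 85 mm and grips with 20 to 120 N. Pads are 22 mm wide; open, the fingers measure 114 mm over their backs; the gripper's body (76 mm by 85 mm) begins 54 mm behind the grasp point. The pads swing forward as they close: fully open they stand 13 mm farther back than shut.
Start: joints at [1.141, 0.628, 0.038, 1.517, -0.027, 0.996, -0.02], TCP at [231.316, -607.462, 231.313] pointing down, gripper open.
Joint ranges: [-3.06, 3.06], [-0.37, 2.12], [-1.25, 1.32], [0.18, 2.47], [-1.1, 4.24], [0.23, 1.98], [-2.94, 2.94]. Speed limits (rad/s): [2.57, 2.57, 3.14, 3.14, 3.14, 3.14, 3.14].

INTERFACE

Orientations are given as [roll, pitch, yaw] about the fixed x, y, z axes, in that order (R = Rz(yaw) Ry(pitch) Rx(roll)).
In Python, from cell import ctrl gives the robot as it stands.
- The arm moves only by the shell command python3 -m creep 'ROWS'. ROWS is text: rows parted by semicolons, each of 7 numbers parted by spaces: the shift along the tool's x, y, z in units of 40 mm (1.0 is 40 mm), then the turn, a rotation vector about the tool's x, y, z in degrees, then the closure, from 0 (fully open) to 1 (shut). In form: x y z rx ry rz grip; .... A call has 1 to 10 rows; each row is the pose to reach, as a shift and turn from the pose commanded when the call began, along the tool's axes at that moment; what a row does not reach only later rows make up. A row lasts 1/12 s, in which the tool goes at most 41.7 mm and 7.16 degrees, less where a joint would pass 70% of its speed; a pose out of reach is approached as far as the arm can. A call with a gripper value outside its range is refused whole. The fingers move at their own pace and stop on an object; the grip force is fixed at half the most. Time passes only in rows, so rows that repeat a pose let the fingers close. It gives the time, the measured TCP pose, the force and the opening at its end, in the units of the state.
- ctrl.read_state(): the state, without advancing time (a new reading comes with each control period).
- ctrl.get_image(name): name is "side" or "top" or "wrist"; returns a dict with "img" (400x640x3 uint8, red, green, blue), "vfov" (degrees; the focal length in pixels is half the picture's height over the tangent of half this angle, whatever the lens; pixels are square), "cx", "cy" (the principal point, pixels), "T" (4x4, takes a point from camera to world coordinates); the wrist camera has in their place "tool_from_camera" (4x4, takes a point from camera to tool coordinates, whose origin is the TCP and whose axes are the tool frame's). Camera axes: x right, y up, looking along -z (the intrinsics and any distortion apply to the point x, -y, -z); pixel columns grow to the right and rows downward; lengths in mm; the calibration is good to about 2 mm. A picture is of the moment at which its call begins: read the wrist's pose just before it. There is no depth.
- ctrl.finish_job(): hands the job in, once; it reports no verdict.
Trained networks look in the newest picture that a camera, given by its name, has taken for a name from the list of things; names that differ only in an ending like _2 or _b are one class to them, and where a whole thing is asked for, a point or a joint stands for the part that bears it (a point fixed in the world has none). Each returns a list of dicts, best first, with "score" (0 to 1); they miss things now and then, are a little off and sometimes report something else, mostly with a low value. They report only what shows in the picture. A call takes as long as a camera call. They do not tell look-alikes from the thing itself.
- ctrl.boxes_of(camera, thing): "rect" ([left, top, right, bottom] in pixels, round what is visible of it).
- ctrl.cut_out(camera, thing): "pixels" (400x640 bool, what is visible of it) and "rect" ([left, top, right, bottom] in pixels, round what is visible of it).
The state is a dict: "clock": time; "qpos": joint angles; "qd": joint speeds; "tau": joint torques, N m; "eef_pos": TCP position; "tool_rot": TCP orientation; "force": force on the tool from outside, world axes, zero at the start; "torque": the same for the moment, N m; "width": finger opening in mm.
Only numpy, scipy, OpenCV 4.12 (cv2) and the standard library are available. Lean on these libraries where they do the work, as an engineer would, in place of code of your own. Each camera call takes 0.05 s, during which the arm holds its last target.

TASK

Get the sample display ready: slide the aluminium cover along its keyholes until the stud heads can pass, lift it off and lay it flat on the middle of the white board. Then stand every wooden sample block upright in the display's channel, bores in line with the cheeks, and lock them in by pushing the steel bar through the red cheek, the blocks and the grey cheek until its handle meets the red cheek. Let go of everything and leave the red engraving block and the sanding block where they are.

Things in the scene. Friction and masses are not known exactly. Their poses are not given: they have to be found in the camera images.
- display: Sample display, fixed: dark wood base 84 (x) x 196 (y) x 12 mm. Origin: centre of the underside, z up. At y = +-77 mm stand two cheeks (60 mm in x, 14 mm thick in y, z = 12 to 50 mm), red at +y, grey at -y, each with a 16 mm bore along y at x = 0, z = 31 mm.
- red_bore (a point): centre of the bore on the outer face of the red cheek (display x 0, y +84, z 31 mm); axes as the display's
- grey_bore (a point): centre of the bore on the outer face of the grey cheek (display x 0, y -84, z 31 mm); axes as the display's
- cover: Loose aluminium plate 84 (x) x 194 (y) x 4 mm, 0.22 kg, on the cheeks' tops. Origin: centre of the underside, z up, axes as the display's at the start. Two keyholes at y = +-77 mm along x: narrow slot 12 mm wide from x = -18 to 0, wide end 24 mm square from x = 0 to +24 mm. At the start the studs are in the narrow slots, at cover x = -12 mm.
- cover_grip (a point): Centre of the cover's black handle bar, 16 mm thick (x), 64 mm long (y), z = 17 to 35 mm above the cover's underside; this point 26 mm above it. The cover comes off straight up once slid about 24 mm towards the display's -x: cover origin at display x = -12 +-4 mm.
- work_board: White board 168 (x) x 252 (y) x 8 mm, fixed for the whole run, on which the cover is to be laid, long side along long side. Origin: centre of the underside, on the table; its top is at z = 8 mm.
- bar: Locking bar, loose, lying on its handle: black square handle 24 x 24 mm from y = 0 to +46 mm, brass band; round steel shaft of 12 mm diameter, round nose, from y = 0 to -182 mm, axis 12 mm above the underside. Origin: under the shoulder where shaft and handle meet, z up. 0.14 kg, centre of mass in the handle, so it lies level. The red cloth lies 3 mm below z = 0.
- bar_shoulder (a point): on the bar's axis where shaft and handle meet
- bar_tip (a point): on the bar's axis, the end of the round nose, 182 mm from the shoulder
- engraving_block: Red engraving block, a bystander, 51 x 63 x 57 mm; origin: centre of the underside
- sanding_block: Brown sanding block, a bystander, 35 x 70 x 24 mm; origin: centre of the underside
- block_0: Sample block of pale wood with brass plates on its +x and -x faces, 44 (x) x 28 (y) x 38 (z) mm, 0.09 kg, standing upright on the table. Origin: centre of the underside; z up. A round bore of 20 mm runs through it along y, 19 mm above the underside. Either end may be up. May be absent. On the red cloth (left half of the table) things stand 3 mm lower than on the rug.
- block_1: Sample block of medium brown wood with brass plates on its +x and -x faces, 44 (x) x 28 (y) x 38 (z) mm, 0.09 kg, standing upright on the table. Origin: centre of the underside; z up. A round bore of 20 mm runs through it along y, 19 mm above the underside. Either end may be up. May be absent.
- block_2: Sample block of dark wood with brass plates on its +x and -x faces, 44 (x) x 28 (y) x 38 (z) mm, 0.09 kg, standing upright on the table. Origin: centre of the underside; z up. A round bore of 20 mm runs through it along y, 19 mm above the underside. Either end may be up. May be absent.
- block_3: Sample block of plywood with brass plates on its +x and -x faces, 44 (x) x 28 (y) x 38 (z) mm, 0.09 kg, standing upright on the table. Origin: centre of the underside; z up. A round bore of 20 mm runs through it along y, 19 mm above the underside. Either end may be up. May be absent.
- channel (a point): Middle of the channel floor (display x 0, y 0, z 12 mm). The channel runs along y between the cheeks' inner faces (y = -70 to +70 mm) and takes up to four blocks in a row; its brass rails stand 50 mm apart in x and flare outward to x = +-32 mm, ending at z = 22 mm above the table.
- red_stud (a point): Top centre of the steel stud on the red cheek (display x 0, y 77, z 62 mm), the same on the grey cheek at y = -77 mm: a neck 8 mm thick and 8 mm tall rises from the cheek's top (z = 50 mm), on it a head 15 mm across, 4 mm thick.
Mind the look-alikes: they are no part of the job. What is shaped like the block_1 but orange or pink is not meant.

How it is judged:
By the outcome, as a careful person would: the job done as asked, in the order asked, and still so for the second after the job is handed in, with the robot touching nothing.
Of block_0, block_1, block_2, block_3 only 3 to 4 are there at a start; the rules pass over those that are not, and their reading is None.
At some moment in a run one of block_0, block_1, block_2, block_3 may be knocked a few centimetres aside while the robot is not near it.
Once in a run the grip may slacken for a moment while it holds something.
It also fails if it takes over 210 s, if anything falls off the work surface, if the arm or the gripper's body presses on something with over 40 N, if the wrist force passes 120 N, or if a joint passes its speed limit or range.

## Working session

There is one attempt and no reset: what is moved stays moved. The work goes in short steps, Python scripts to look and compute and a shell command to move; the robot and the scene stay as the last step left them, time stands still between calls to the robot, and variables do not carry over. Pictures are saved under pics/ and viewed, and the job is handed in when it is done.

```bash
ls -la; mkdir -p pics; python3 - <<'E'
from cell import ctrl
import cv2
s=ctrl.read_state(); print({k:(v if not hasattr(v,'round') else v) for k,v in s.items()})
for n in ["side","top","wrist"]:
    d=ctrl.get_image(n); cv2.imwrite(f"pics/a_{n}.png",d["img"][:,:,::-1]); print(n,{k:v for k,v in d.items() if k!="img"})
E
```

```text
total 12
drwxr-xr-x  3 agent agent 4096 Dec  7 08:46 .
drwxr-xr-x 23 root  root  4096 Dec  7 08:46 ..
drwxr-xr-x  2 agent agent 4096 Dec  7 08:46 pics
{'clock': 0.0, 'qpos': array([ 1.1411604 ,  0.62932574,  0.03845412,  1.51839515, -0.02701797,
        0.99629444, -0.01997933]), 'qd': array([-5.81724766e-04,  7.63448934e-04, -5.94229604e-04,  4.29085006e-05,
       -4.63062999e-04, -9.78567894e-04,  1.75633721e-04]), 'tau': array([-4.16367657e-04, -5.63402617e+01,  1.22576639e+00, -1.93449622e+01,
        1.09383330e-02,  1.02893528e-02, -1.08628055e-05]), 'eef_pos': array([ 231.10818361, -606.84543727,  230.39383833]), 'tool_rot': array([ 3.14157594e+00,  1.90435818e-03, -1.20695998e+00]), 'force': array([ 0.15985662,  0.42516945, -0.22014805]), 'torque': array([-0.01037292, -0.01550034,  0.02477489]), 'width': 85.28798601980128}
side {'vfov': 51.505566104474596, 'cx': 321.7678472886634, 'cy': 198.60837436079362, 'T': array([[-9.13084033e-01,  2.78087669e-01, -2.98236144e-01,
         1.91859876e+02],
       [-4.07335931e-01, -5.88236797e-01,  6.98609269e-01,
         8.95497584e+0
[... 351 characters left out ...]
     [-9.99974564e-01, -7.06578331e-03,  9.72188358e-04,
         6.85507054e+01],
       [-6.61421595e-04,  2.27587010e-01,  9.73757524e-01,
         1.12494034e+03],
       [ 0.00000000e+00,  0.00000000e+00,  0.00000000e+00,
         1.00000000e+00]])}
wrist {'vfov': 66.6500751456212, 'cx': 315.4667652261544, 'cy': 198.64536713406102, 'tool_from_camera': array([[ 9.99999699e-01,  7.76106889e-04,  2.70147904e-06,
        -7.49140554e-01],
       [ 7.40020836e-04, -9.52442813e-01, -3.04716493e-01,
        -7.73980369e+01],
       [-2.33919565e-04,  3.04716403e-01, -9.52443100e-01,
        -1.44008320e+02],
       [ 0.00000000e+00,  0.00000000e+00,  0.00000000e+00,
         1.00000000e+00]])}
```

View pics/a_top.png

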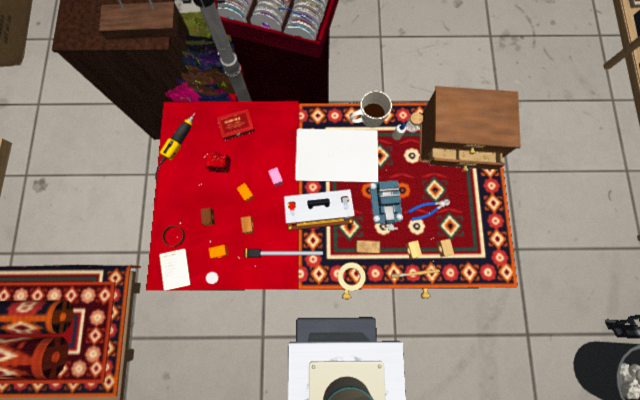

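View pics/a_side.png

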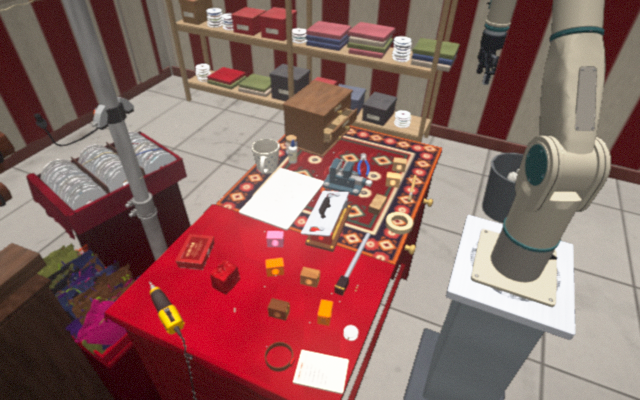

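```bash
cat > h.py <<'E'
import numpy as np, cv2
from cell import ctrl
from scipy.spatial.transform import Rotation as Rn
def K(d):
    f=200/np.tan(np.radians(d["vfov"]/2)); return f,d["cx"],d["cy"]
def world_T(d,s=None):
    if "T" in d: return d["T"]
    T=np.eye(4); T[:3,:3]=Rn.from_euler('xyz',s["tool_rot"]).as_matrix(); T[:3,3]=s["eef_pos"]
    return T@d["tool_from_camera"]
def pix2w(d,T,uv,z):
    f,cx,cy=K(d); uv=np.atleast_2d(uv).astype(float)
    r=np.c_[(uv[:,0]-cx)/f,-(uv[:,1]-cy)/f,-np.ones(len(uv))]@T[:3,:3].T
    o=T[:3,3]; t=(z-o[2])/r[:,2]
    return o+r*t[:,None]
def w2pix(d,T,P):
    f,cx,cy=K(d); P=np.atleast_2d(P).astype(float)
    c=(P-T[:3,3])@T[:3,:3]
    return np.c_[cx+f*c[:,0]/-c[:,2],cy-f*c[:,1]/-c[:,2]]
def grab(n):
    s=ctrl.read_state(); d=ctrl.get_image(n); return d,world_T(d,s),s
def save(name,img,rect=None,k=1):
    if rect: l,t,r,b=rect; img=img[t:b,l:r]
    cv2.imwrite(f"pics/{name}.png",cv2.resize(img[:,:,::-1],None,fx=k,fy=k,interpolation=cv2.INTER_CUBIC))
def toolT(s):
    T=np.eye(4); T[:3,:3]=Rn.from_euler('xyz',s["tool_rot"]).as_matrix(); T[:3,3]=s["eef_pos"]; return T
E
python3 - <<'E'
from h import *
for n in ["top","side"]:
    d,T,s=grab(n)
    for t in ["display","cover","cover_grip","work_board","bar","bar_tip","bar_shoulder","engraving_block","sanding_block","block_0","block_1","block_2","block_3"]:
        for b in ctrl.boxes_of(n,t):
            l,tt,r,bb=b["rect"]; c=((l+r)/2,(tt+bb)/2)
            print(n,t,round(b["score"],2),np.round(b["rect"],0),np.round(pix2w(d,T,c,20)[0],0))
    save("b_"+n,d["img"],(150,90,530,300) if n=="top" else (100,120,460,400),2.1)
E
```

```text
top display 0.74 [286. 197. 356. 231.] [511.  67.  20.]
top cover 0.77 [283. 192. 356. 222.] [531.  70.  20.]
top cover 0.61 [285. 197. 353. 231.] [510.  72.  20.]
top cover_grip 0.76 [282. 190. 355. 226.] [528.  73.  20.]
top work_board 0.61 [292. 128. 379. 182.] [694.  19.  20.]
top bar 0.56 [244. 249. 322. 259.] [393. 175.  20.]
top bar_tip 0.82 [243. 247. 323. 256.] [401. 176.  20.]
top bar_shoulder 0.87 [243. 250. 320. 256.] [397. 181.  20.]
top engraving_block 0.58 [204. 151. 229. 174.] [672. 383.  20.]
top engraving_block 0.43 [295. 129. 381. 184.] [690.  14.  20.]
top engraving_block 0.31 [290. 199. 352. 230.] [509.  66.  20.]
top sanding_block 0.86 [356. 237. 381. 255.] [416. -70.  20.]
top sanding_block 0.27 [200. 210. 215. 228.] [498. 400.  20.]
top block_0 0.76 [240. 215. 254. 235.] [479. 281.  20.]
top block_0 0.72 [269. 169. 284. 188.] [620. 199.  20.]
top block_0 0.64 [201. 209. 213. 227.] [501. 401.  20.]
top block_0 0.64 [437. 239. 455. 260.] [ 405. -294.   20.]
top block_0 0.58 [239. 186. 256. 204.] [571. 285.  20.]
top block_0 0.56 [241. 250. 323. 257.] [396. 179. 
[... 3338 characters left out ...]
.  20.]
side block_2 0.62 [390. 158. 406. 170.] [ 413. -287.   20.]
side block_2 0.62 [304. 193. 351. 253.] [517.  85.  20.]
side block_2 0.57 [266. 259. 285. 273.] [575. 292.  20.]
side block_2 0.55 [265. 229. 285. 247.] [626. 204.  20.]
side block_3 0.89 [268. 298. 290. 322.] [504. 406.  20.]
side block_3 0.76 [315. 297. 332. 324.] [408. 364.  20.]
side block_3 0.75 [383. 172. 400. 189.] [ 406. -189.   20.]
side block_3 0.64 [301. 269. 318. 288.] [477. 291.  20.]
side block_3 0.62 [390. 158. 406. 170.] [ 413. -287.   20.]
side block_3 0.62 [304. 193. 351. 253.] [517.  85.  20.]
side block_3 0.57 [266. 259. 285. 273.] [575. 292.  20.]
side block_3 0.55 [265. 229. 285. 247.] [626. 204.  20.]
```

View pics/b_top.png

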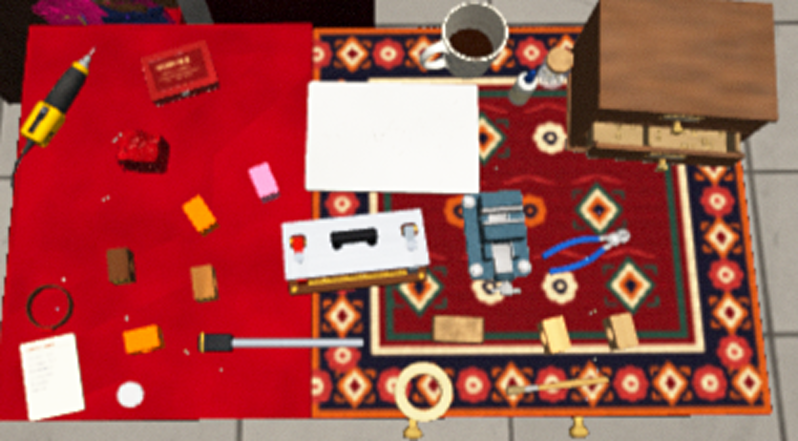

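View pics/b_side.png

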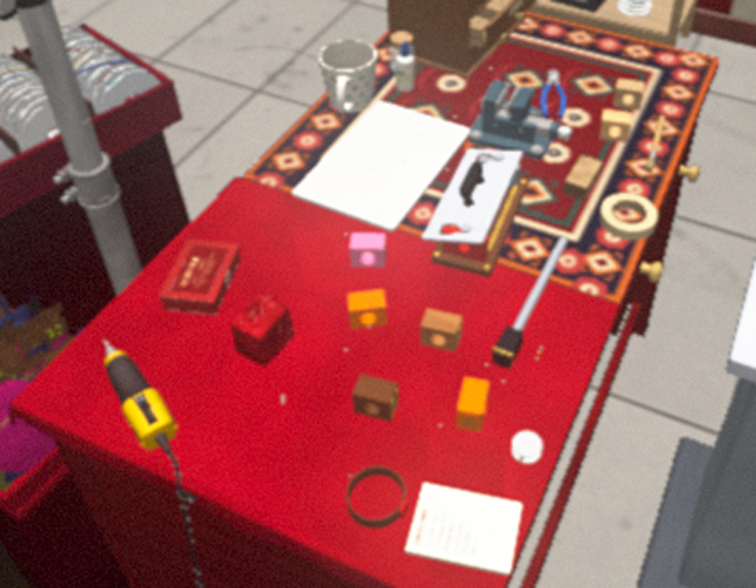

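```bash
cat >> h.py <<'E'
def go(x,y,z,yaw,pitch=0,roll=np.pi,s=None):
    "print shift/turn from the measured pose"
    s=s or ctrl.read_state(); T=toolT(s)
    R=Rn.from_euler('xyz',[roll,pitch,yaw]).as_matrix()
    d=T[:3,:3].T@(np.array([x,y,z])-T[:3,3]); rv=Rn.from_matrix(T[:3,:3].T@R).as_rotvec(degrees=True)
    print("ROW %.3f %.3f %.3f  %.2f %.2f %.2f"%(*(d/40),*rv),"dist",round(np.linalg.norm(d)),"rows",np.ceil(max(np.linalg.norm(d)/41.7,np.linalg.norm(rv)/7.16)))
def st():
    s=ctrl.read_state(); print("t",round(s["clock"],2),"pos",np.round(s["eef_pos"],1),"rot",np.round(s["tool_rot"],3),"F",np.round(s["force"],1),"w",round(s["width"],1))
E
python3 -c "
from h import *
go(540,100,300,0)"
```

```text
ROW -13.784 -13.505 -1.717  -0.00 -0.00 -69.16 dist 775 rows 19.0
```

```bash
python3 -m creep '-13.8 -13.5 -1.7 0 0 -69.2 0;-13.8 -13.5 -1.7 0 0 -69.2 0;-13.8 -13.5 -1.7 0 0 -69.2 0;-13.8 -13.5 -1.7 0 0 -69.2 0;-13.8 -13.5 -1.7 0 0 -69.2 0;-13.8 -13.5 -1.7 0 0 -69.2 0;-13.8 -13.5 -1.7 0 0 -69.2 0;-13.8 -13.5 -1.7 0 0 -69.2 0;-13.8 -13.5 -1.7 0 0 -69.2 0;-13.8 -13.5 -1.7 0 0 -69.2 0'; python3 -c "
from h import *
st();go(540,100,300,0)"
```

```text
clock: 2.38
eef_pos: [397.4, -225.2, 268.4]
tool_rot: [3.141, -0.001, 0.006]
force: [1.2, -0.5, -0.7]
width: 84.8
t 2.38 pos [ 397.4 -225.2  268.4] rot [ 3.141e+00 -1.000e-03  6.000e-03] F [ 1.2 -0.5 -0.7] w 84.8
ROW 3.615 -8.107 -0.792  0.04 -0.04 0.36 dist 356 rows 9.0
```

```bash
python3 -c "
from h import *
d,T,s=grab('wrist'); np.savez('w1.npz',T=T,**{k:v for k,v in d.items()}); save('w1',d['img'],k=1.25)"; python3 -m creep '3.6 -8.1 -0.8 0 0 0.3 0;3.6 -8.1 -0.8 0 0 0.3 0;3.6 -8.1 -0.8 0 0 0.3 0;3.6 -8.1 -0.8 0 0 0.3 0;3.6 -8.1 -0.8 0 0 0.3 0;3.6 -8.1 -0.8 0 0 0.3 0;3.6 -8.1 -0.8 0 0 0.3 0;3.6 -8.1 -0.8 0 0 0.3 0;3.6 -8.1 -0.8 0 0 0.3 0;3.6 -8.1 -0.8 0 0 0.3 0'; python3 -c "
from h import *
st();d,T,s=grab('wrist'); np.savez('w2.npz',T=T,**{k:v for k,v in d.items()}); save('w2',d['img'],k=1.25)"
```

```text
clock: 3.27
eef_pos: [542.4, 104.2, 300.5]
tool_rot: [-3.136, -0.003, 0.003]
force: [0.9, 0.6, -0.2]
width: 85.3
t 3.27 pos [542.4 104.2 300.5] rot [-3.136e+00 -3.000e-03  3.000e-03] F [ 0.9  0.6 -0.2] w 85.3
```

View pics/w1.png

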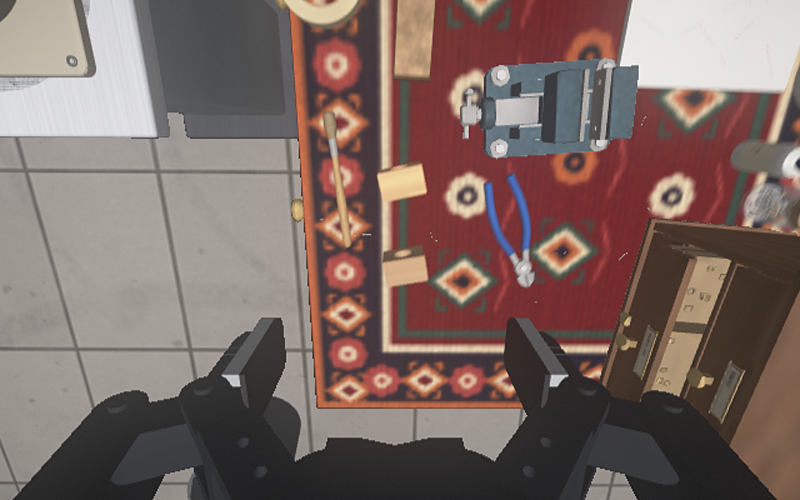

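View pics/w2.png

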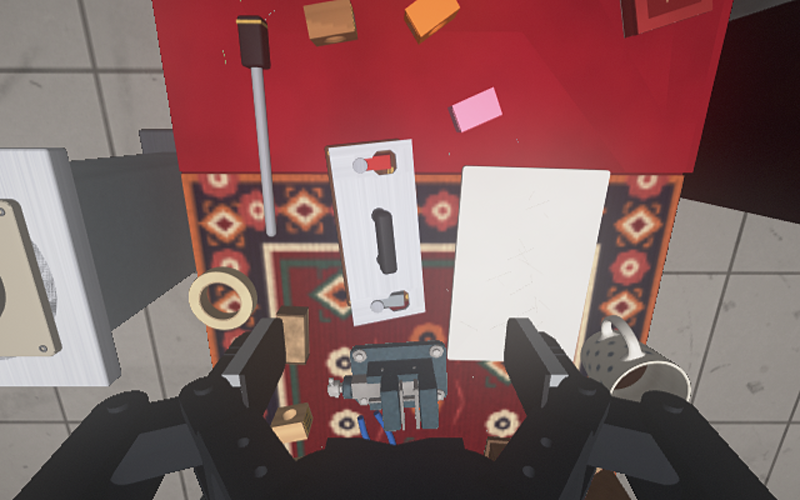

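```bash
python3 - <<'E'
from h import *
d=dict(np.load('w2.npz')); T=d['T']; img=d['img']
def fit(rect,z,thr):
    l,t,r,b=rect
    hsv=cv2.cvtColor(img,cv2.COLOR_RGB2HSV)
    m=np.zeros(img.shape[:2],np.uint8); m[t:b,l:r]=((hsv[t:b,l:r,2]>thr)&(hsv[t:b,l:r,1]<60))*255
    m=cv2.morphologyEx(m,cv2.MORPH_OPEN,np.ones((3,3)))
    cs,_=cv2.findContours(m,cv2.RETR_EXTERNAL,cv2.CHAIN_APPROX_NONE); c=max(cs,key=cv2.contourArea)[:,0]
    w=pix2w(d,T,c,z)[:,:2].astype(np.float32)
    print(cv2.minAreaRect(w)); ap=cv2.approxPolyDP(c,6,True)[:,0]; print(ap.tolist(),np.round(pix2w(d,T,ap,z)[:,:2],1).tolist())
fit((255,105,345,265),54,150)
fit((355,125,495,300),8,150)
# studs px
save('w2c',img,(240,90,360,290),4)
E
```

```text
((532.4588012695312, 69.95606994628906), (94.68403625488281, 199.56101989746094), 5.633909225463867)
[[328, 112], [263, 118], [283, 260], [339, 249], [336, 199], [344, 195], [335, 194]] [[557.5, 171.4], [476.8, 164.0], [495.8, -33.5], [575.9, -15.9], [570.0, 58.6], [580.6, 64.2], [568.5, 65.6]]
((703.40380859375, 13.711807250976562), (254.415283203125, 176.65914916992188), 88.51934051513672)
[[371, 133], [358, 287], [402, 288], [408, 253], [422, 254], [458, 287], [487, 137]] [[620.6, 141.8], [613.3, -108.8], [686.5, -110.7], [690.4, -46.1], [713.0, -47.9], [779.3, -108.7], [785.4, 136.6]]
```

View pics/w2c.png

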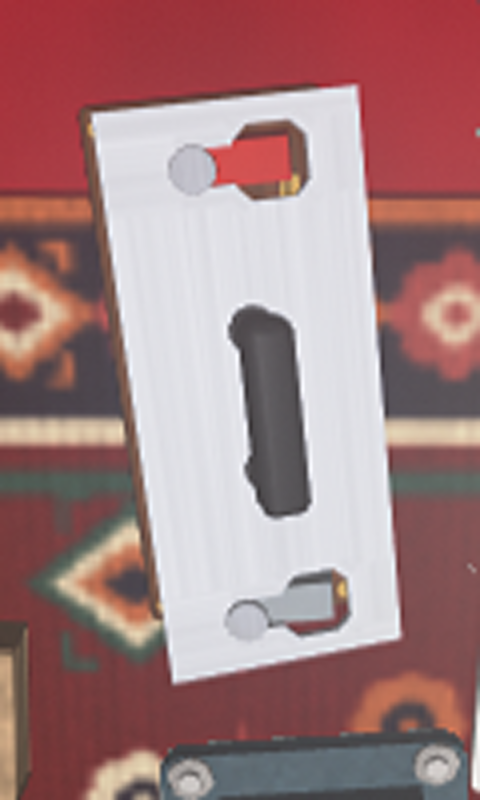

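```bash
python3 - <<'E'
from h import *
st()
d,T,s=grab('wrist'); np.savez('w3.npz',T=T,**{k:v for k,v in d.items()}); st(); save('w3c',d['img'],(240,90,360,290),4);save('w3b',d['img'],(340,120,500,320),4)
d,T,s=grab('top'); np.savez('t3.npz',T=T,**{k:v for k,v in d.items()}); save('t3c',d['img'],(270,120,400,240),6)
E
```

```text
t 3.32 pos [541.3 100.3 300. ] rot [-3.14e+00 -1.00e-03  0.00e+00] F [ 0.1 -1.6  0.1] w 85.3
t 3.37 pos [540.7  97.6 299.6] rot [ 3.141e+00  0.000e+00 -3.000e-03] F [-0.1 -1.8 -0.2] w 85.0Traceback (most recent call last):
  File "<stdin>", line 4, in <module>
TypeError: numpy.savez() got multiple values for keyword argument 'T'
```

View pics/w3c.png

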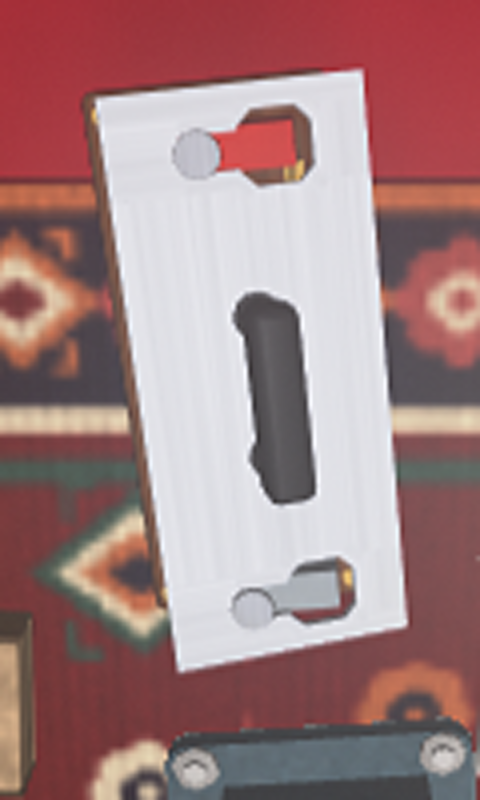

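View pics/w3b.png

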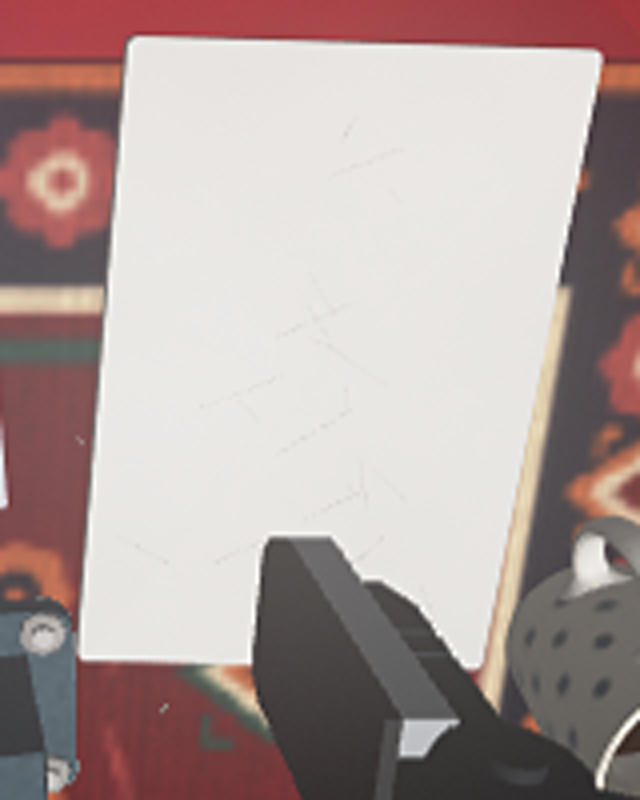

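```bash
cat >> h.py <<'E'
from scipy.optimize import least_squares
def unc(c,org,k): return np.array(org)+(np.array(c,float)+.5)/k-.5
def fitpose(d,T,groups,k1=False,p0=None):
    """groups: list of (model Nx3 with z absolute, px Nx2, x0(3))"""
    n=len(groups)
    f,cx,cy=K(d)
    def res(p,):
        out=[]
        for i,(m,px,_) in enumerate(groups):
            x,y,a=p[3*i:3*i+3]; R=np.array([[np.cos(a),-np.sin(a)],[np.sin(a),np.cos(a)]])
            m=np.array(m,float); W=np.c_[m[:,:2]@R.T+[x,y],m[:,2]]
            q=w2pix(d,T,W)
            if k1:
                v=(q-[cx,cy])/f; q=[cx,cy]+f*v*(1+p[-1]*(v**2).sum(1))[:,None]
            out.append((q-np.array(px)).ravel())
        return np.concatenate(out)
    p=np.concatenate([g[2] for g in groups]+([[0]] if k1 else []))
    r=least_squares(res,p,x_scale=np.array([100,100,.1]*n+([.1] if k1 else [])))
    return r.x,res(r.x)
def keep(name,d,T):
    np.savez(name,**{('Tw' if k=='T' else k):v for k,v in d.items()},T=T)
E
python3 - <<'E'
from h import *
d=dict(np.load('w3.npz'));T=d['T']
cov=[[-42,97,54],[42,97,54],[42,-97,54],[-42,-97,54]]
cpx=unc([(95,101),(361,70),(408,626),(179,672)],(240,90),4)
stu=[[0,77,62],[0,-77,62]]; spx=unc([(196,154),(253,608)],(240,90),4)
brd=[[-84,126,8],[84,126,8],[84,-126,8],[-84,-126,8]]
bpx=unc([(129,37),(602,50),(481,668),(79,660)],(340,120),4)
for k in (False,True):
    p,r=fitpose(d,T,[(cov,cpx,[530,70,.1]),(brd,bpx,[690,10,0]),(stu,spx,[520,70,.1])],k)
    print(np.round(p,3)); print(np.round(r.reshape(-1,2),1).tolist())
E
```

```text
[ 5.27162e+02  7.13720e+01  1.09000e-01  6.99753e+02  1.43300e+01
 -2.60000e-02  5.15407e+02  7.13370e+01  1.01000e-01]
[[-1.1, 0.1], [0.0, 0.1], [1.3, 2.8], [-0.1, -2.9], [-0.4, -0.0], [0.5, -0.1], [0.3, 0.3], [-0.4, 0.0], [-0.0, -0.0], [0.0, 0.1]]
[ 5.27142e+02  7.14470e+01  1.09000e-01  7.00377e+02  1.43970e+01
 -2.60000e-02  5.15391e+02  7.13740e+01  1.01000e-01 -1.40000e-02]
[[-1.0, 0.1], [-0.0, 0.1], [1.2, 2.7], [-0.1, -3.0], [-0.1, 0.0], [0.0, 0.2], [0.1, -0.1], [-0.0, -0.1], [-0.0, -0.0], [0.0, 0.0]]
```

```bash
python3 - <<'E'
from h import *
d=dict(np.load('w3.npz'));T=d['T']
c,s_=np.cos(.103),np.sin(.103)
for y in (32,-32):
  for x in (-8,8): print((w2pix(d,T,[[527.2+x*c-y*s_,71.4+x*s_+y*c,85]])-[240,90])*4)
go(527,72,130,.103)
E
```

```text
[[219.83878076 313.8195218 ]]
[[272.80910111 308.39026909]]
[[244.88896049 511.80841523]]
[[295.23094272 506.90673189]]
ROW -0.331 0.598 4.239  0.07 0.05 -6.20 dist 172 rows 5.0
```

```bash
python3 -m creep '-0.33 0.6 4.2 0 0 -6.2 0;-0.33 0.6 4.2 0 0 -6.2 0;-0.33 0.6 4.2 0 0 -6.2 0;-0.33 0.6 4.2 0 0 -6.2 0;-0.33 0.6 4.2 0 0 -6.2 0;-0.33 0.6 4.2 0 0 -6.2 0;-0.33 0.6 4.2 0 0 -6.2 0'; python3 - <<'E'
from h import *
d,T,s=grab('wrist'); st(); keep('w4.npz',d,T); save('w4',d['img'],k=1.25)
E
```

```text
clock: 4.0
eef_pos: [528.8, 72.9, 133.5]
tool_rot: [-3.141, -0.002, 0.102]
force: [-0.5, -0.4, 1.0]
width: 85.2
t 4.05 pos [529.5  73.6 134.3] rot [-3.141 -0.005  0.103] F [ 0.2  0.  -0. ] w 85.4
```

View pics/w4.png

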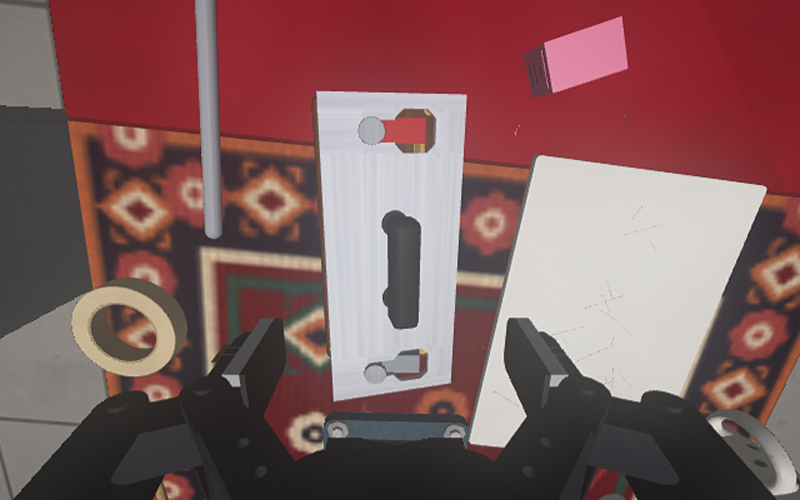

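```bash
python3 - <<'E'
from h import *
d=dict(np.load('w4.npz')); T=d['T']
save('w4c',d['img'],(240,60,390,330),2.2)
save('w4h',d['img'],(290,160,350,270),5)
print(pix2w(d,T,np.array([[388,275],[420,275]])/1.25,80))
print(pix2w(d,T,np.array([[371,131],[375,373]])/1.25,62))
print(pix2w(d,T,np.array([[317,93],[466,95],[450,383],[333,401]])/1.25,54))
E
```

```text
[[524.60721246  72.23194472  80.        ]
 [542.37026612  74.02769922  80.        ]]
[[507.82261441 147.49818058  62.        ]
 [523.19493677  -5.43608817  62.        ]]
[[476.43025492 164.13418723  54.        ]
 [557.5009432  171.38913235  54.        ]
 [575.97237958 -14.15895769  54.        ]
 [495.74894709 -37.36758458  54.        ]]
```

View pics/w4c.png

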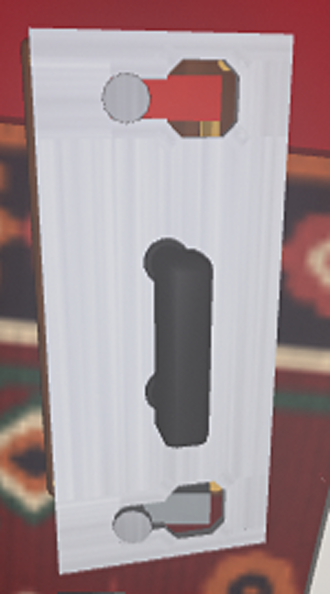

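View pics/w4h.png

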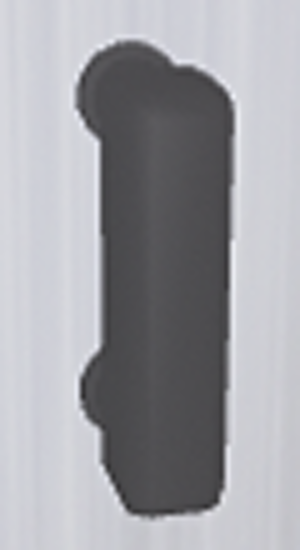

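```bash
python3 - <<'E'
from h import *
a=.102;R=np.array([[np.cos(a),-np.sin(a),0],[np.sin(a),np.cos(a),0],[0,0,1]])
dis=np.array([515.4,71.3,0])
for n,rc,k in (("side",(290,180,370,265),7),("top",(275,180,365,240),8)):
    d,T,s=grab(n)
    img=cv2.resize(d["img"][rc[1]:rc[3],rc[0]:rc[2]],None,fx=k,fy=k,interpolation=cv2.INTER_CUBIC)
    def P(p): 
        q=(w2pix(d,T,np.atleast_2d(p)@R.T+dis)-[rc[0],rc[1]]+.5)*k; return [tuple(int(v) for v in x) for x in q]
    c0=12
    for z,col in((50,(0,255,0)),(54,(0,0,255))):
        pts=P([[c0-42,97,z],[c0+42,97,z],[c0+42,-97,z],[c0-42,-97,z]])
        cv2.polylines(img,[np.array(pts)],True,col,1)
    pts=P([[c0-8,32,85],[c0+8,32,85],[c0+8,-32,85],[c0-8,-32,85]]); cv2.polylines(img,[np.array(pts)],True,(255,255,0),1)
    for z in(0,12):
        pts=P([[-42,98,z],[42,98,z],[42,-98,z],[-42,-98,z]]); cv2.polylines(img,[np.array(pts)],True,(255,0,255),1)
    for q in P([[0,77,62],[0,-77,62]]): cv2.circle(img,q,4,(0,255,255),1)
    cv2.imwrite(f"pics/ov_{n}.png",img[:,:,::-1])
E
```

```text
(no output)
```

View pics/ov_side.png

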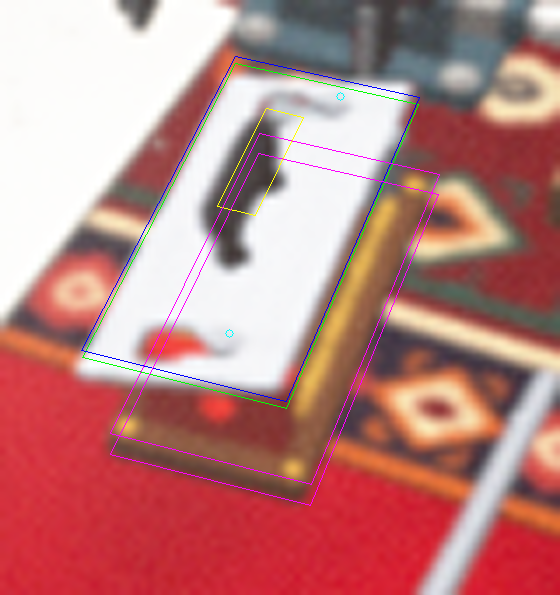

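View pics/ov_top.png

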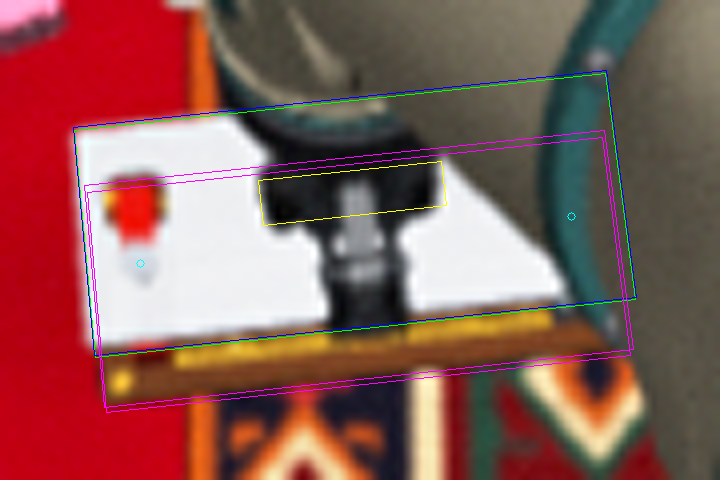

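```bash
python3 - <<'E'
from h import *
d=dict(np.load('w4.npz')); T=d['T']
px=np.array([[317,93],[466,95],[450,383],[333,401]])/1.25
px=np.vstack([px,unc([(80,480)],(290,160),5)[:0]])
m=np.array([[-42,97,4],[42,97,4],[42,-97,4],[-42,-97,4.]])
def W(p,m): return m@Rn.from_euler('xyz',[p[5],p[3],p[4]]).as_matrix().T+p[:3]
def res(p): return np.r_[(w2pix(d,T,W(p,m))-px).ravel()]
r=least_squares(res,[527,71,50,0,.1,0],x_scale=[100,100,10,.1,.1,.1]); print(np.round(r.x,3),np.round(res(r.x),2))
print(W(r.x,m)); 
for tag,a in (('tilt',r.x),):
    print(w2pix(d,T,W(a,np.array([[-8,0,35],[8,0,35],[0,0,17.]])))*1.25)
E
```

```text
[ 5.27271e+02  7.12790e+01  4.97730e+01  2.29000e-01  9.80000e-02
 -4.00000e-03] [-0.31 -0.55  0.03  0.66  0.09  0.03  0.28 -0.1 ]
[[477.91602697 163.92754524  62.78106013]
 [559.33316017 171.89811666  43.70960468]
 [578.43109617 -21.15771249  44.55557701]
 [497.01396297 -29.12828392  63.62703246]]
[[392.84273298 280.68366257]
 [420.99477992 278.23550011]
 [399.14375887 268.24857398]]
```

```bash
python3 - <<'E'
from h import *
d=dict(np.load('w4.npz')); T=d['T']
save('w4k',d['img'],(290,75,360,130),10)
a=.1; R=np.array([[np.cos(a),-np.sin(a),0],[np.sin(a),np.cos(a),0],[0,0,1]]); dis=np.array([515.4,71.3,0])
def inv(px,z): return (pix2w(d,T,px,z)-dis)@R
print(inv(unc([(221,98),(22,40),(50,490)],(240,60),2.2),50))
print(inv(unc([(22,40),(50,490)],(240,60),2.2),12))
print('studs', [inv(unc([(127,98),(132,524)],(240,60),2.2),z).round(1).tolist() for z in (54,58,62,66)])
E
```

```text
[[ 30.38662239  76.8589626   50.        ]
 [-33.08790573  94.29914774  50.        ]
 [-32.67008726 -69.71939955  50.        ]]
[[-40.66222386  96.89076986  12.        ]
 [-40.17461771 -94.5235858   12.        ]]
studs [[[0.1, 76.8, 54.0], [-0.6, -82.4, 54.0]], [[0.3, 76.9, 58.0], [-0.4, -79.5, 58.0]], [[0.5, 76.9, 62.0], [-0.1, -76.7, 62.0]], [[0.7, 77.0, 66.0], [0.1, -73.8, 66.0]]]
```

View pics/w4k.png

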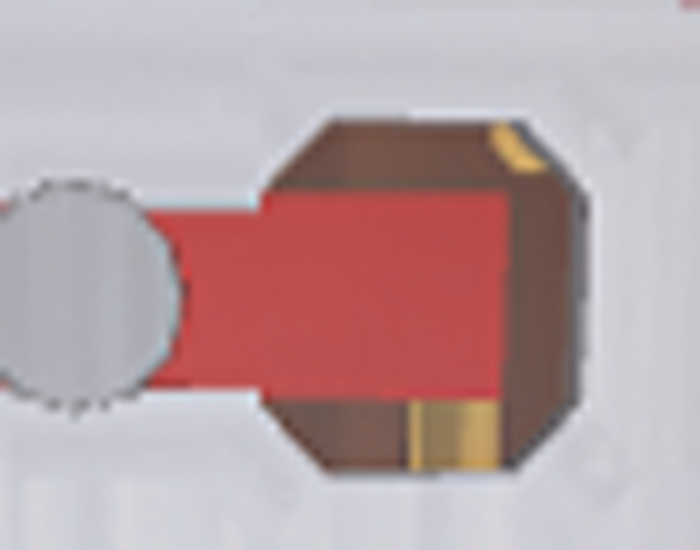

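```bash
python3 - <<'E'
from h import *
st(); go(532,72,60,.1)
E
```

```text
t 4.15 pos [529.5  73.8 134.5] rot [-3.141 -0.005  0.104] F [-0.4 -0.1 -0.1] w 85.8
ROW 0.047 0.053 1.862  -0.02 -0.30 0.20 dist 75 rows 2.0
```

```bash
python3 -m creep '0.05 0.05 0.9 0 -0.3 0.2 0;0.05 0.05 1.86 0 -0.3 0.2 0;0.05 0.05 1.86 0 -0.3 0.2 0;0.05 0.05 1.86 0 -0.3 0.2 0;0.05 0.05 1.86 0 -0.3 0.2 0'; python3 - <<'E'
from h import *
d,T,s=grab('wrist'); st(); save('w5',d['img'],k=1.25)
E
```

```text
clock: 4.57
eef_pos: [531.0, 72.2, 59.6]
tool_rot: [-3.141, 0.002, 0.101]
force: [-0.1, 0.5, -0.1]
width: 85.8
t 4.62 pos [531.5  72.2  60.1] rot [-3.141e+00  1.000e-03  1.010e-01] F [-0.1  0.2  1. ] w 85.5
```

View pics/w5.png

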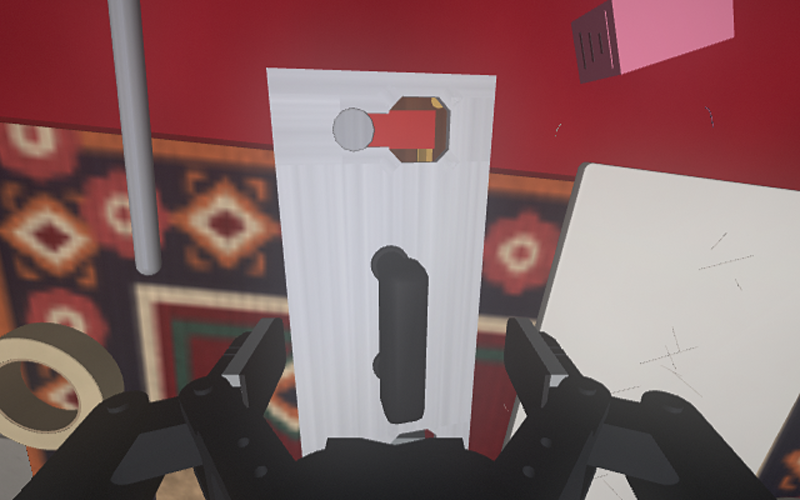

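```bash
python3 -m creep '0 0 0 0 0 0 1;0 0 0 0 0 0 1;0 0 0 0 0 0 1;0 0 0 0 0 0 1;0 0 0 0 0 0 1;0 0 0 0 0 0 1;0 0 0 0 0 0 1;0 0 0 0 0 0 1;0 0 0 0 0 0 1;0 0 0 0 0 0 1'; python3 - <<'E'
from h import *
d,T,s=grab('wrist'); st(); save('w6',d['img'],k=1.25)
d,T,s=grab('side'); save('s6',d['img'],(290,160,390,265),6)
E
```

```text
clock: 5.45
eef_pos: [529.7, 71.5, 57.9]
tool_rot: [3.141, 0.005, 0.1]
force: [-0.9, 0.3, 3.8]
width: 15.1
t 5.5 pos [529.7  71.5  57.9] rot [3.141 0.005 0.1  ] F [-0.5 -1.1  5. ] w 15.0
```

View pics/w6.png

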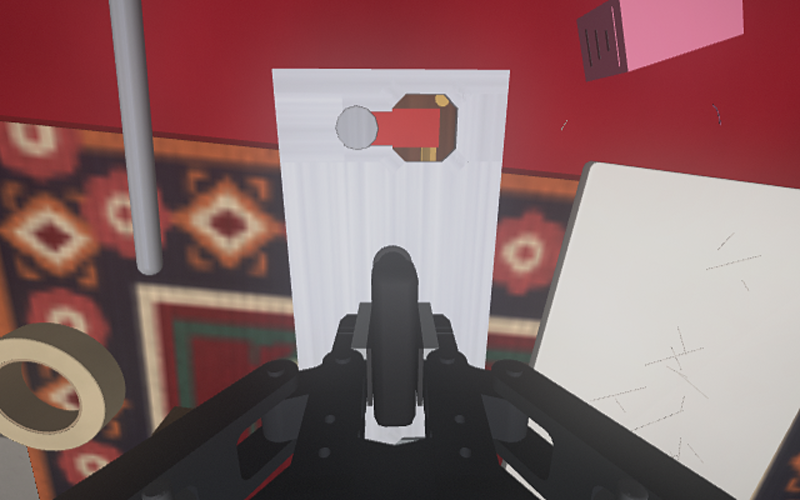

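View pics/s6.png

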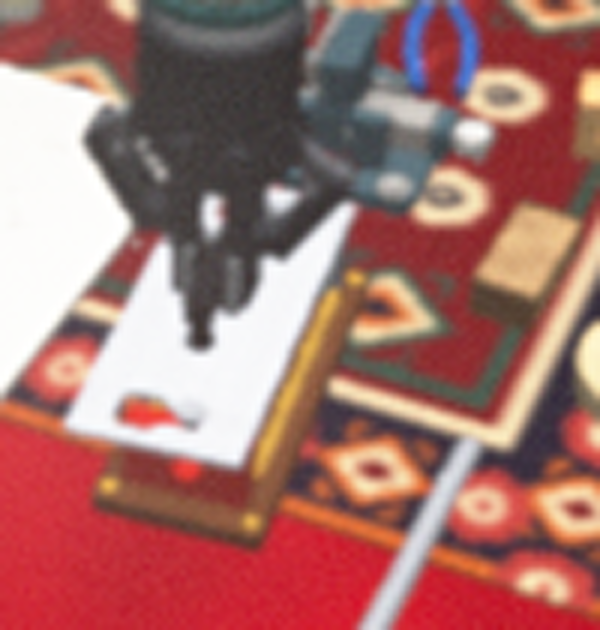

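```bash
python3 -m creep '-0.15 0 0 0 0 0 1;-0.3 0 0 0 0 0 1;-0.45 0 0 0 0 0 1;-0.55 0 0 0 0 0 1;-0.65 0 0 0 0 0 1;-0.65 0 0 0 0 0 1;-0.65 0 0 0 0 0 1'; python3 - <<'E'
from h import *
st();d,T,s=grab('wrist'); st(); save('w7',d['img'],(180,30,460,370),1.75)
E
```

```text
clock: 6.13
eef_pos: [506.0, 69.7, 58.8]
tool_rot: [-3.14, -0.0, 0.101]
force: [2.3, 1.3, 8.6]
width: 14.9
t 6.13 pos [506.   69.7  58.8] rot [-3.14  -0.     0.101] F [2.3 1.3 8.6] w 14.9
t 6.18 pos [506.   69.8  58.8] rot [-3.14  -0.     0.101] F [2.  1.3 9. ] w 15.0
```

View pics/w7.png

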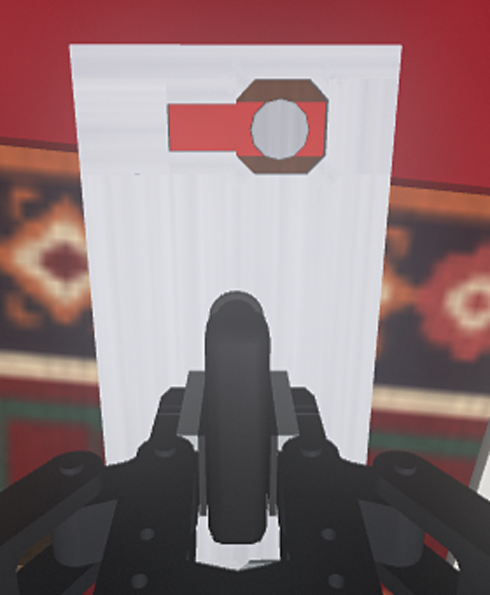

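```bash
python3 -m creep '0 0 -0.2 0 0 0 1;0 0 -0.5 0 0 0 1;0 0 -1 0 0 0 1;0 0 -1.6 0 0 0 1;0 0 -2.3 0 0 0 1;0 0 -3 0 0 0 1;0 0 -3 0 0 0 1;0 0 -3 0 0 0 1'; python3 - <<'E'
from h import *
d,T,s=grab('wrist'); st(); save('w8',d['img'],k=1.25); keep('w8.npz',d,T)
d,T,s=grab('side'); save('s8',d['img'],(220,100,420,265),4)
E
```

```text
clock: 6.85
eef_pos: [504.0, 68.7, 178.5]
tool_rot: [3.141, 0.004, 0.1]
force: [-0.2, -1.0, -3.3]
width: 14.8
t 6.9 pos [503.1  68.4 177.3] rot [3.141 0.007 0.1  ] F [-0.6 -0.5 -3.3] w 14.7
```

View pics/w8.png

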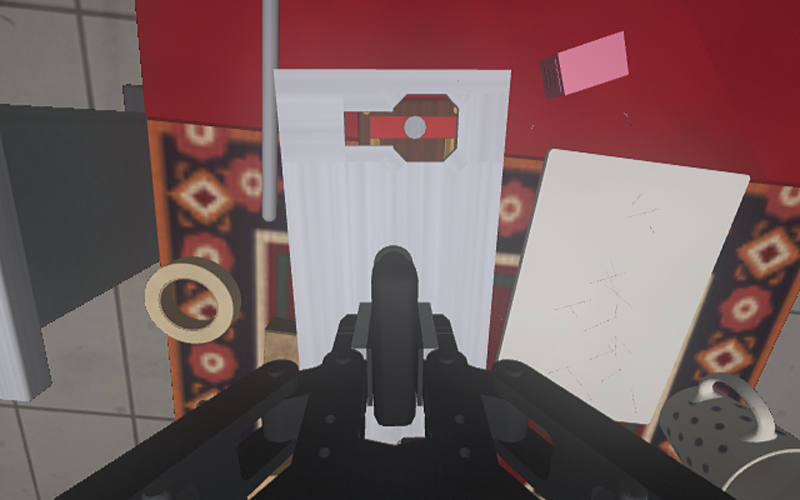

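View pics/s8.png

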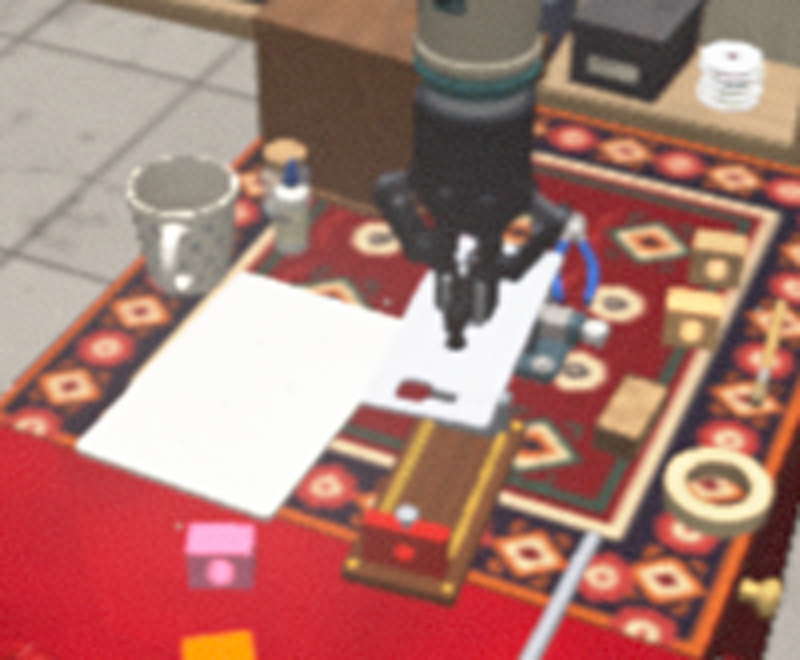

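```bash
python3 - <<'E'
from h import *
d=dict(np.load('w8.npz'));T=d['T']
brd=[[-84,126,8],[84,126,8]]
p,r=fitpose(d,T,[(brd,np.array([(551,148),(750,175)])/1.25,[690,10,0])]); print(p,r)
d,T,s=grab('top'); m=ctrl.cut_out('top','work_board'); save('t8',d['img'],(280,110,400,240),5)
st(); go(701,14,120,-.026)
E
```

```text
[ 6.99861805e+02  1.43659520e+01 -3.15279947e-02] [-0.96711173 -0.24003048  0.98362977  0.40709823]
t 7.05 pos [502.9  68.5 176.1] rot [3.141 0.009 0.1  ] F [ 0.1 -0.  -2.2] w 15.5
ROW 4.804 1.851 1.361  0.05 0.51 7.24 dist 213 rows 6.0
```

View pics/t8.png

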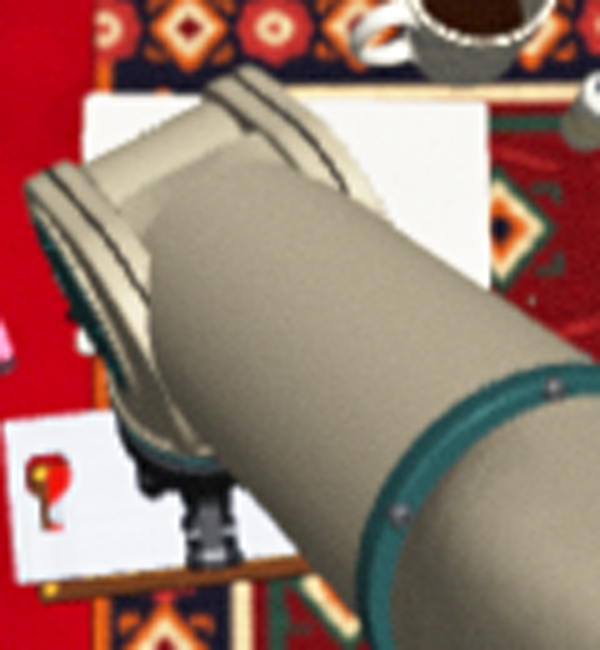

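```bash
python3 -m creep '1 0.4 0 0 0 1.5 1;2 0.8 0 0 0 3 1;3 1.2 0 0 0 4.5 1;4 1.55 0.2 0 0.2 6 1;4.8 1.85 0.8 0 0.5 7.2 1;4.8 1.85 1.4 0 0.5 7.2 1;4.8 1.85 1.4 0 0.5 7.2 1;4.8 1.85 1.4 0 0.5 7.2 1;4.8 1.85 1.4 0 0.5 7.2 1'; python3 - <<'E'
from h import *
d,T,s=grab('wrist'); st(); save('w9',d['img'],k=1.25); keep('w9.npz',d,T); go(700,14.3,30,-.028)
E
```

```text
clock: 7.8
eef_pos: [701.6, 15.5, 120.1]
tool_rot: [-3.141, -0.002, -0.024]
force: [-0.1, -0.4, -1.8]
width: 14.5
t 7.85 pos [702.3  15.6 121.3] rot [-3.141 -0.004 -0.024] F [ 0.9  0.8 -1.5] w 14.8
ROW -0.064 0.034 2.283  -0.03 -0.21 0.22 dist 91 rows 3.0
```

View pics/w9.png

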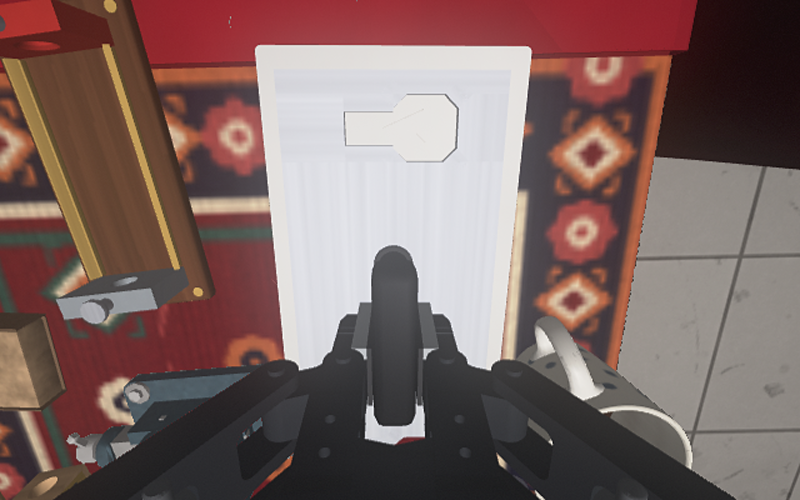

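```bash
python3 -m creep '-0.05 0.03 0.8 0 -0.2 0.2 1;-0.05 0.03 1.6 0 -0.2 0.2 1;-0.05 0.03 2.2 0 -0.2 0.2 1;-0.05 0.03 2.4 0 -0.2 0.2 1;-0.05 0.03 2.5 0 -0.2 0.2 1;-0.05 0.03 2.5 0 -0.2 0.2 1;-0.05 0.03 2.5 0 -0.2 0.2 1'; python3 - <<'E'
from h import *
st(); go(700,14.3,16,-.028)
E
```

```text
clock: 8.43
eef_pos: [702.4, 13.8, 22.9]
tool_rot: [-3.141, -0.004, -0.029]
force: [-0.0, -0.2, -1.9]
width: 14.5
t 8.43 pos [702.4  13.8  22.9] rot [-3.141 -0.004 -0.029] F [-0.  -0.2 -1.9] w 14.5
ROW -0.062 -0.011 0.172  -0.02 -0.21 -0.04 dist 7 rows 1.0
```

```bash
python3 -m creep '-0.05 0 0.06 0 -0.2 0 1;-0.05 0 0.12 0 -0.2 0 1;-0.05 0 0.17 0 -0.2 0 1;-0.05 0 0.17 0 -0.2 0 1;-0.05 0 0.17 0 -0.2 0 1'; python3 - <<'E'
from h import *
st()
E
```

```text
clock: 8.85
eef_pos: [699.5, 13.5, 16.6]
tool_rot: [3.141, 0.002, -0.029]
force: [-6.4, 0.3, 11.3]
width: 15.1
t 8.85 pos [699.5  13.5  16.6] rot [ 3.141e+00  2.000e-03 -2.900e-02] F [-6.4  0.3 11.3] w 15.1
```

```bash
python3 -m creep '0 0 0 0 0 0 0.5;0 0 0 0 0 0 0.3;0 0 0 0 0 0 0;0 0 0 0 0 0 0;0 0 0 0 0 0 0;0 0 0 0 0 0 0;0 0 -0.5 0 0 0 0;0 0 -1.5 0 0 0 0;0 0 -2.5 0 0 0 0;0 0 -3.5 0 0 0 0'; python3 - <<'E'
from h import *
d,T,s=grab('wrist'); st(); save('w10',d['img'],k=1.25); keep('w10.npz',d,T)
E
```

```text
clock: 9.68
eef_pos: [698.8, 13.5, 154.8]
tool_rot: [-3.142, 0.005, -0.029]
force: [1.2, 0.9, 0.2]
width: 85.4
t 9.73 pos [704.3  14.3 164.6] rot [-3.14  -0.01  -0.029] F [2.7 0.8 6.6] w 85.4
```

View pics/w10.png

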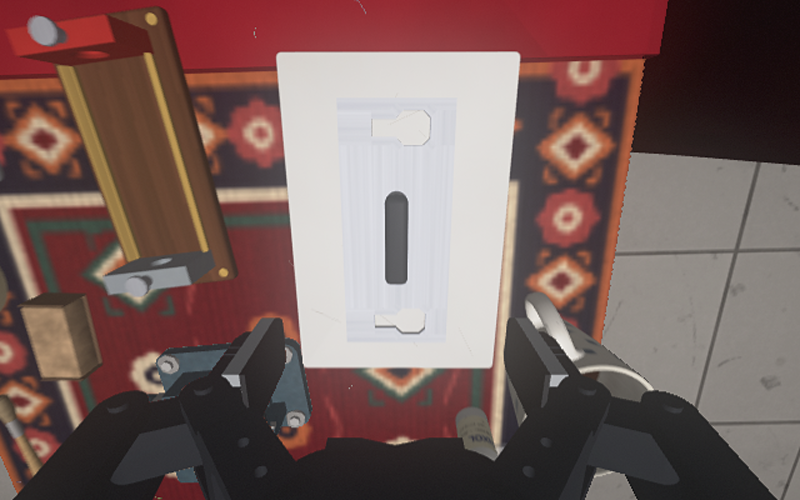

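```bash
python3 - <<'E'
from h import *
go(490,330,260,0)
E
```

```text
ROW -5.562 -7.737 -2.427  -0.09 -0.58 -1.68 dist 393 rows 10.0
```

```bash
python3 -m creep '-0.6 -0.8 -1.2 0 0 0 0;-5.5 -7.7 -2.4 0 -0.6 -1.7 0;-5.5 -7.7 -2.4 0 -0.6 -1.7 0;-5.5 -7.7 -2.4 0 -0.6 -1.7 0;-5.5 -7.7 -2.4 0 -0.6 -1.7 0;-5.5 -7.7 -2.4 0 -0.6 -1.7 0;-5.5 -7.7 -2.4 0 -0.6 -1.7 0;-5.5 -7.7 -2.4 0 -0.6 -1.7 0;-5.5 -7.7 -2.4 0 -0.6 -1.7 0;-5.5 -7.7 -2.4 0 -0.6 -1.7 0'; python3 -m creep '0 0 0 0 0 0 0;0 0 0 0 0 0 0;0 0 0 0 0 0 0'; python3 - <<'E'
from h import *
d,T,s=grab('wrist'); st(); save('w11',d['img'],k=1.25); keep('w11.npz',d,T)
E
```

```text
clock: 10.57
eef_pos: [485.1, 332.8, 251.6]
tool_rot: [-3.138, 0.014, 0.006]
force: [-0.7, 0.8, -0.3]
width: 85.0
clock: 10.82
eef_pos: [489.3, 326.5, 250.2]
tool_rot: [3.14, 0.014, -0.0]
force: [0.8, 0.1, -1.1]
width: 85.2
t 10.87 pos [489.7 325.9 250. ] rot [ 3.14e+00  1.40e-02 -2.00e-03] F [-0.2  0.3  0.2] w 85.3
```

View pics/w11.png

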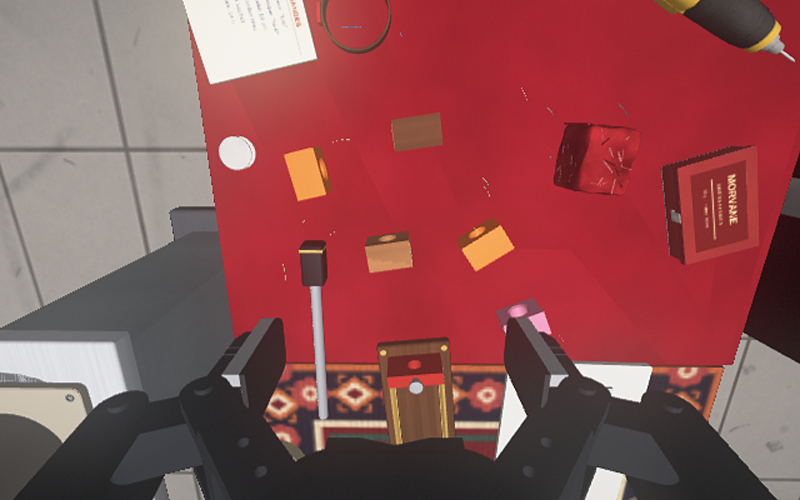

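```bash
python3 - <<'E'
from h import *
d=dict(np.load('w11.npz'))
a=d['img'][80:130,300:365]; b=d['img'][175:225,280:345]
save('w11c',np.vstack([a,b]),None,7)
E
```

```text
(no output)
```

View pics/w11c.png

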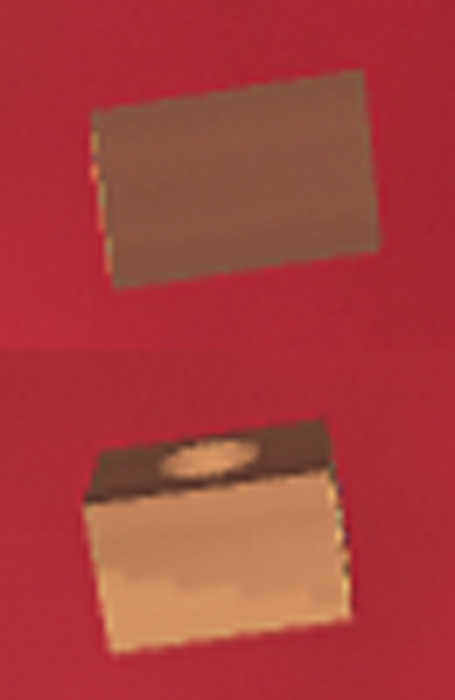

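```bash
python3 - <<'E'
from h import *
d=dict(np.load('w11.npz'));T=d['T']
m=[[-22,14,35],[22,14,35],[22,-14,35],[-22,-14,35]]
dk=unc([(93,110),(362,70),(380,250),(113,289)],(300,80),7)
br=unc([(86,153),(330,120),(351,270),(112,302)],(280,175),7)
p,r=fitpose(d,T,[(m,dk,[500,400,0]),(m,br,[480,281,0])]); print(np.round(p,3),np.round(r,1))
go(p[3],p[4],110,p[5])
E
```

```text
[5.05729e+02 4.00322e+02 1.36000e-01 4.79753e+02 2.81619e+02 1.44000e-01] [-0.5 -0.   0.3 -0.   0.2  0.1  0.  -0.  -0.2  0.2  0.2  0.1  0.2 -0.2
 -0.2 -0.2]
ROW -0.199 1.101 3.504  0.03 0.80 -8.37 dist 147 rows 4.0
```

```bash
python3 -m creep '-0.2 1.1 1 0 0.8 -4 0.25;-0.2 1.1 2 0 0.8 -8.4 0.25;-0.2 1.1 3 0 0.8 -8.4 0.25;-0.2 1.1 3.5 0 0.8 -8.4 0.25;-0.2 1.1 3.5 0 0.8 -8.4 0.25;-0.2 1.1 3.5 0 0.8 -8.4 0.25;-0.2 1.1 3.5 0 0.8 -8.4 0.25'; python3 - <<'E'
from h import *
d,T,s=grab('wrist'); st(); save('w12',d['img'],k=1.25); keep('w12.npz',d,T);go(479.8,281.6,7,.144)
E
```

```text
clock: 11.45
eef_pos: [480.3, 284.0, 112.0]
tool_rot: [-3.139, -0.002, 0.146]
force: [0.9, -0.3, 0.8]
width: 64.0
t 11.5 pos [480.6 284.5 112.6] rot [-3.139 -0.004  0.146] F [-0.1  0.9  0.2] w 64.1
ROW -0.039 0.075 2.640  -0.16 -0.21 0.14 dist 106 rows 3.0
```

View pics/w12.png

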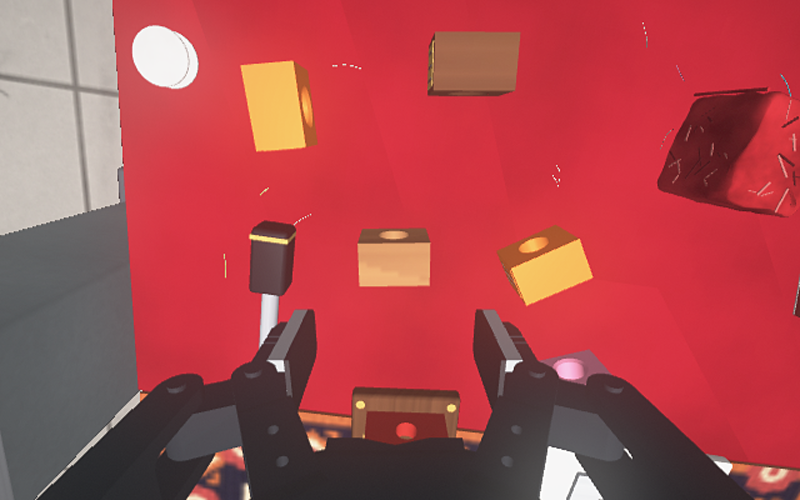

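```bash
python3 -m creep '-0.04 0.07 1 0 -0.2 0 0.25;-0.04 0.07 2 0 -0.2 0 0.25;-0.04 0.07 2.6 0 -0.2 0 0.25;-0.04 0.07 2.64 0 -0.2 0 0.25;-0.04 0.07 2.64 0 -0.2 0 0.25;-0.04 0.07 2.64 0 -0.2 0 1;-0.04 0.07 2.64 0 -0.2 0 1;-0.04 0.07 2.64 0 -0.2 0 1;-0.04 0.07 2.64 0 -0.2 0 1;-0.04 0.07 2.64 0 -0.2 0 1'; python3 - <<'E'
from h import *
d,T,s=grab('wrist'); st(); save('w13',d['img'],k=1.25)
E
```

```text
clock: 12.33
eef_pos: [479.5, 282.2, 7.8]
tool_rot: [-3.138, -0.002, 0.147]
force: [-0.5, 1.0, 8.4]
width: 43.2
t 12.38 pos [479.6 282.2   7.8] rot [-3.138e+00 -2.000e-03  1.470e-01] F [ 0.7 -0.4  7.9] w 42.9
```

View pics/w13.png

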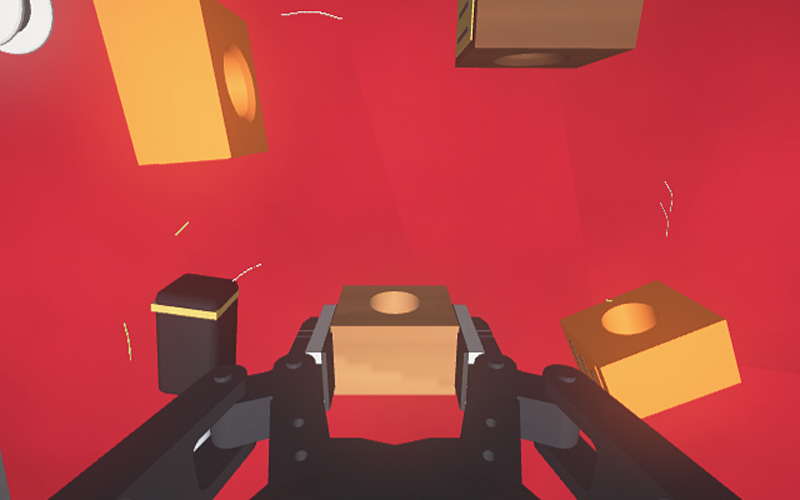

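```bash
python3 -m creep '0 0 -0.5 0 0 0 1;0 0 -1.4 0 0 0 1;0 0 -2.6 0 0 0 1;0 0 -2.6 0 0 0 1;0 0 -2.6 0 0 0 1'; python3 - <<'E'
from h import *
cat=open('h.py').read()
if 'DIS' not in cat: open('h.py','a').write('''
DIS=np.array([515.6,71.4]); YD=.098
def disp(x,y): return DIS+np.array([np.cos(YD)*x-np.sin(YD)*y,np.sin(YD)*x+np.cos(YD)*y])
''')
E
python3 - <<'E'
from h import *
st(); x,y=disp(0,-50); print(x,y); go(x,y,110,YD)
E
```

```text
clock: 12.8
eef_pos: [480.5, 282.3, 113.4]
tool_rot: [-3.137, -0.005, 0.147]
force: [-1.0, 0.3, -1.5]
width: 43.1
t 12.8 pos [480.5 282.3 113.4] rot [-3.137 -0.005  0.147] F [-1.   0.3 -1.5] w 43.1
520.4921604988089 21.63990790147296
ROW 0.034 6.592 0.055  -0.27 -0.27 2.80 dist 264 rows 7.0
```

```bash
python3 -m creep '0 0.9 0 0 0 0.5 1;0 1.8 0 0 0 1 1;0 2.7 0 0 0 1.5 1;0 3.6 0 0 0 2 1;0 4.5 0 0 0 2.5 1;0.03 5.4 0 -0.2 -0.2 2.8 1;0.03 6.1 0 -0.2 -0.2 2.8 1;0.03 6.59 0 -0.2 -0.2 2.8 1;0.03 6.59 0 -0.2 -0.2 2.8 1;0.03 6.59 0 -0.2 -0.2 2.8 1'; python3 - <<'E'
from h import *
d,T,s=grab('wrist'); st(); save('w14',d['img'],k=1.25); keep('w14.npz',d,T); x,y=disp(0,-50);go(x,y,40,YD)
E
```

```text
clock: 13.63
eef_pos: [517.3, 18.4, 107.9]
tool_rot: [3.139, 0.008, 0.095]
force: [1.0, 0.1, -0.7]
width: 43.0
t 13.68 pos [517.3  20.2 108.2] rot [3.14  0.008 0.098] F [-0.3  0.4 -0.7] w 43.1
ROW 0.096 -0.032 1.704  0.11 0.44 -0.01 dist 68 rows 2.0
```

View pics/w14.png

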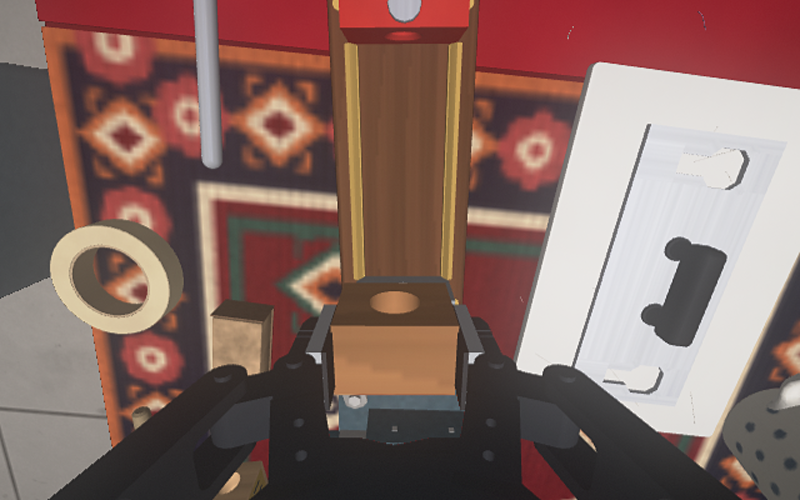

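```bash
python3 -m creep '0.09 -0.03 0.4 0.1 0.4 0 1;0.09 -0.03 0.9 0.1 0.4 0 1;0.09 -0.03 1.3 0.1 0.4 0 1;0.09 -0.03 1.5 0.1 0.4 0 1;0.09 -0.03 1.5 0.1 0.4 0 1;0.09 -0.03 1.5 0.1 0.4 0 1;0.09 -0.03 1.5 0.1 0.4 0 1'; python3 - <<'E'
from h import *
d,T,s=grab('wrist'); st(); save('w15',d['img'],k=1.25); keep('w15.npz',d,T); x,y=disp(0,-50);go(x,y,22,YD)
E
```

```text
clock: 14.27
eef_pos: [521.4, 22.3, 49.4]
tool_rot: [3.141, -0.001, 0.1]
force: [-0.5, 0.7, -1.2]
width: 43.3
t 14.32 pos [521.6  22.   49.5] rot [ 3.141e+00 -2.000e-03  9.900e-02] F [-0.6 -0.4 -0.4] w 43.0
ROW -0.029 0.007 0.688  0.03 -0.10 0.06 dist 28 rows 1.0
```

View pics/w15.png

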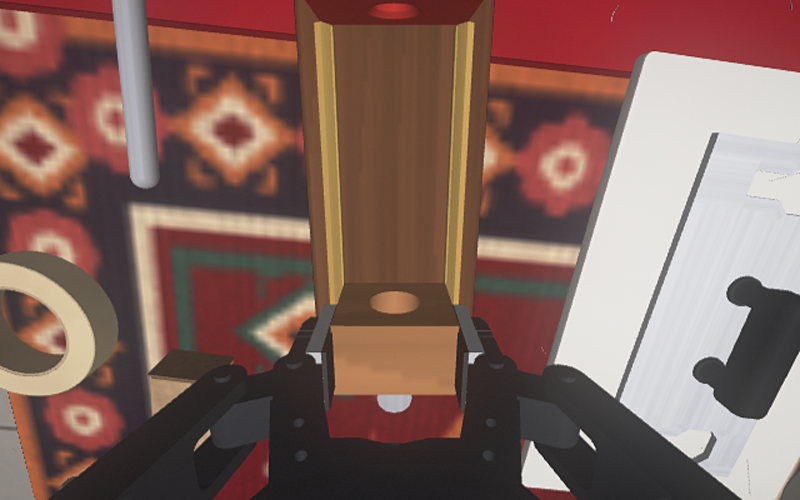

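```bash
python3 -m creep '-0.02 0 0.2 0 -0.1 0 1;-0.02 0 0.4 0 -0.1 0 1;-0.02 0 0.55 0 -0.1 0 1;-0.02 0 0.68 0 -0.1 0 1;-0.02 0 0.68 0 -0.1 0 1;-0.02 0 0.68 0 -0.1 0 1'; python3 - <<'E'
from h import *
st()
E
```

```text
clock: 14.82
eef_pos: [519.9, 21.1, 22.5]
tool_rot: [3.139, 0.002, 0.098]
force: [-4.3, -1.1, 15.3]
width: 43.2
t 14.82 pos [519.9  21.1  22.5] rot [3.139e+00 2.000e-03 9.800e-02] F [-4.3 -1.1 15.3] w 43.2
```

Seated. Release to a modest opening and lift.

```bash
python3 -m creep '0 0 0 0 0 0 0.3;0 0 0 0 0 0 0.3;0 0 0 0 0 0 0.3;0 0 0 0 0 0 0.3;0 0 -0.5 0 0 0 0.3;0 0 -1.5 0 0 0 0.3;0 0 -2.5 0 0 0 0.3;0 0 -3 0 0 0 0.3;0 0 -3 0 0 0 0.3'; python3 - <<'E'
from h import *
d,T,s=grab('wrist'); st(); save('w16',d['img'],k=1.25); keep('w16.npz',d,T); go(505.7,400.3,150,.136)
d,T,s=grab('side'); save('s16',d['img'],(100,120,460,400),2.1)
E
```

```text
clock: 15.57
eef_pos: [523.4, 22.0, 145.6]
tool_rot: [3.141, -0.007, 0.098]
force: [0.7, 0.2, -1.1]
width: 59.8
t 15.62 pos [522.   21.5 143.5] rot [ 3.141e+00 -3.000e-03  9.800e-02] F [-0.8 -0.6 -0.7] w 60.3
ROW 0.520 -9.464 -0.170  0.06 -0.19 -2.19 dist 379 rows 10.0
```

View pics/w16.png

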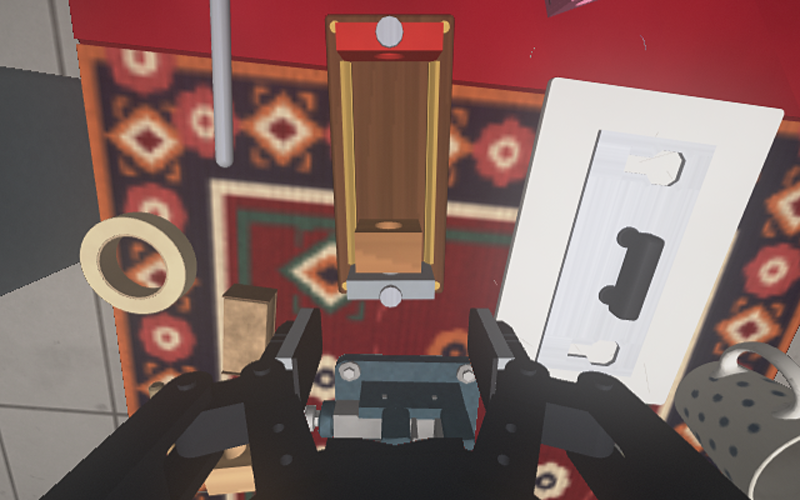

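View pics/s16.png

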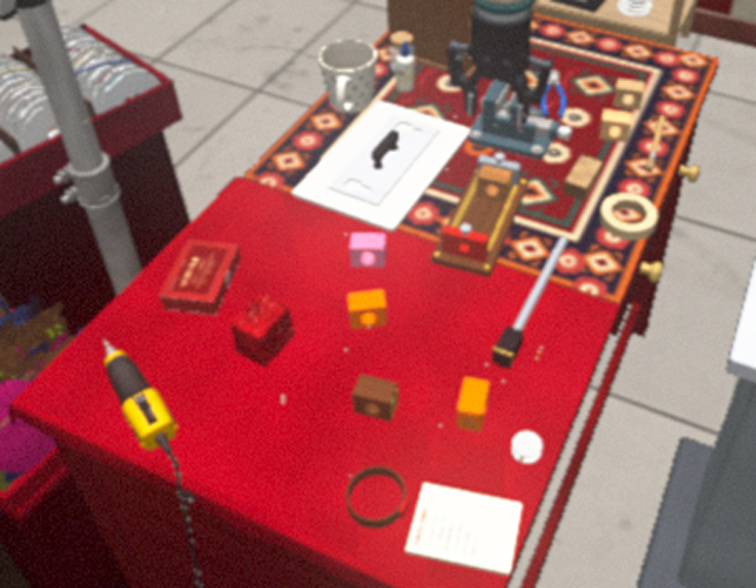

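```bash
python3 -m creep '0.5 -9.45 -0.2 0 -0.2 -2.2 0.25;0.5 -9.45 -0.2 0 -0.2 -2.2 0.25;0.5 -9.45 -0.2 0 -0.2 -2.2 0.25;0.5 -9.45 -0.2 0 -0.2 -2.2 0.25;0.5 -9.45 -0.2 0 -0.2 -2.2 0.25;0.5 -9.45 -0.2 0 -0.2 -2.2 0.25;0.5 -9.45 -0.2 0 -0.2 -2.2 0.25;0.5 -9.45 -0.2 0 -0.2 -2.2 0.25;0.5 -9.45 -0.2 0 -0.2 -2.2 0.25;0.5 -9.45 -0.2 0 -0.2 -2.2 0.25'; python3 -m creep '0 0 1 0 0 0 0.25;0 0 1 0 0 0 0.25;0 0 1 0 0 0 0.25;0 0 1 0 0 0 0.25'; python3 - <<'E'
from h import *
d,T,s=grab('wrist'); st(); save('w17',d['img'],k=1.25); keep('w17.npz',d,T); go(505.7,400.3,7,.136)
E
```

```text
clock: 16.5
eef_pos: [498.5, 410.1, 147.5]
tool_rot: [-3.134, 0.007, 0.147]
force: [-0.4, 1.6, 0.4]
width: 64.1
clock: 16.83
eef_pos: [502.8, 398.9, 108.6]
tool_rot: [3.14, 0.006, 0.136]
force: [0.4, -0.1, 0.0]
width: 63.7
t 16.88 pos [503.4 399.4 109.7] rot [3.141 0.005 0.136] F [-0.1 -0.1 -0. ] w 64.2
ROW 0.071 -0.016 2.566  0.03 0.26 0.01 dist 103 rows 3.0
```

View pics/w17.png

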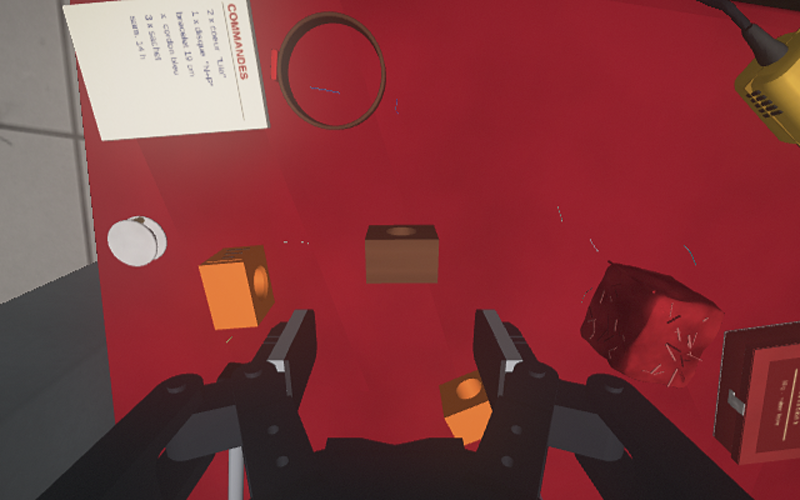

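```bash
python3 -m creep '0.07 -0.02 1 0 0.2 0 0.25;0.07 -0.02 2 0 0.2 0 0.25;0.07 -0.02 2.5 0 0.2 0 0.25;0.07 -0.02 2.57 0 0.2 0 0.25;0.07 -0.02 2.57 0 0.2 0 0.25;0.07 -0.02 2.57 0 0.2 0 1;0.07 -0.02 2.57 0 0.2 0 1;0.07 -0.02 2.57 0 0.2 0 1;0.07 -0.02 2.57 0 0.2 0 1;0.07 -0.02 2.57 0 0.2 0 1'; python3 -c "
from h import *
st()";  python3 -m creep '0 0 -0.5 0 0 0 1;0 0 -1.4 0 0 0 1;0 0 -2.6 0 0 0 1;0 0 -2.6 0 0 0 1;0 0 -2.6 0 0 0 1'; python3 - <<'E'
from h import *
st(); x,y=disp(0,-17); go(x,y,110,YD)
E
```

```text
clock: 17.72
eef_pos: [506.8, 402.2, 9.3]
tool_rot: [-3.139, -0.003, 0.137]
force: [-0.6, -0.6, 7.1]
width: 43.2
t 17.72 pos [506.8 402.2   9.3] rot [-3.139e+00 -3.000e-03  1.370e-01] F [-0.6 -0.6  7.1] w 43.2
clock: 18.13
eef_pos: [507.4, 402.8, 115.2]
tool_rot: [-3.137, -0.006, 0.137]
force: [0.6, 0.2, -1.1]
width: 43.1
t 18.13 pos [507.4 402.8 115.2] rot [-3.137 -0.006  0.137] F [ 0.6  0.2 -1.1] w 43.1
ROW -0.942 8.662 0.089  -0.24 -0.33 2.21 dist 349 rows 9.0
```

```bash
python3 -m creep '-0.1 1 0 0 0 0.3 1;-0.2 2 0 0 0 0.6 1;-0.3 3 0 0 0 0.9 1;-0.4 4 0 0 0 1.2 1;-0.5 5 0 0 0 1.5 1;-0.7 6 0 0 0 1.8 1;-0.8 7 0 0 0 2 1;-0.94 8 0 -0.2 -0.3 2.2 1;-0.94 8.62 0.1 -0.2 -0.3 2.2 1;-0.94 8.62 0.1 -0.2 -0.3 2.2 1'; python3 -m creep '0 0 0 0 0 0 1;0 0 0 0 0 0 1'; python3 - <<'E'
from h import *
d,T,s=grab('wrist'); st(); save('w18',d['img'],k=1.25); keep('w18.npz',d,T); x,y=disp(0,-15);go(x,y,50,YD)
E
```

```text
clock: 18.97
eef_pos: [513.8, 45.3, 105.0]
tool_rot: [3.132, 0.011, 0.088]
force: [-0.2, -0.0, -0.2]
width: 43.1
clock: 19.13
eef_pos: [514.6, 54.8, 106.2]
tool_rot: [3.138, 0.007, 0.099]
force: [0.0, 1.2, -0.0]
width: 43.3
t 19.18 pos [514.6  55.6 106.4] rot [3.139 0.007 0.1  ] F [ 0.8  0.7 -1.2] w 43.0
ROW 0.072 -0.020 1.410  0.18 0.40 0.14 dist 56 rows 2.0
```

View pics/w18.png

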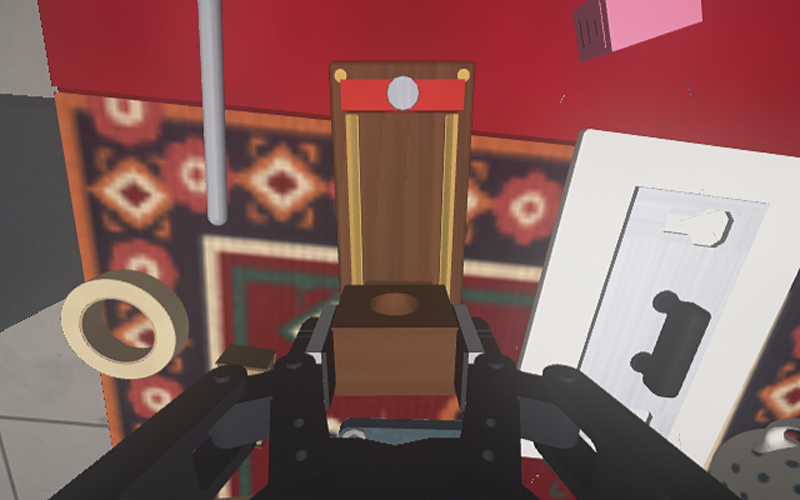

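```bash
python3 -m creep '0.07 -0.02 0.5 0.1 0.4 0.1 1;0.07 -0.02 1 0.1 0.4 0.1 1;0.07 -0.02 1.4 0.1 0.4 0.1 1;0.07 -0.02 1.4 0.1 0.4 0.1 1;0.07 -0.02 1.4 0.1 0.4 0.1 1'; python3 - <<'E'
from h import *
d,T,s=grab('wrist'); st(); save('w19',d['img'],k=1.25); keep('w19.npz',d,T); x,y=disp(0,-15);go(x,y,23,YD)
E
```

```text
clock: 19.6
eef_pos: [516.6, 56.5, 50.2]
tool_rot: [3.14, 0.001, 0.1]
force: [-0.1, -0.2, -0.3]
width: 42.9
t 19.65 pos [517.4  56.4  51. ] rot [ 3.14  -0.     0.099] F [-0.8 -0.7 -0.4] w 43.0
ROW -0.008 -0.005 0.699  0.11 -0.03 0.06 dist 28 rows 1.0
```

View pics/w19.png

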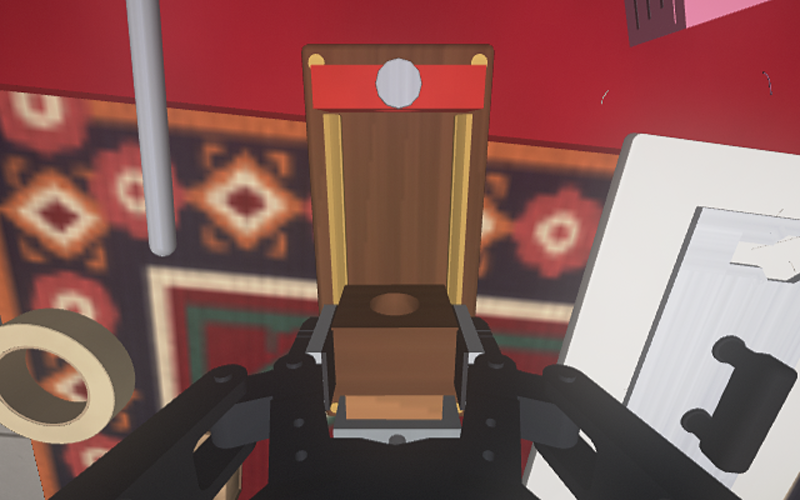

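```bash
python3 -m creep '0.02 0 0.25 0 0 0 1;0.02 0 0.5 0 0 0 1;0.02 0 0.7 0 0 0 1;0.02 0 0.7 0 0 0 1;0.02 0 0.7 0 0 0 1'; python3 -c "
from h import *
st()"
```

```text
clock: 20.07
eef_pos: [518.6, 54.9, 22.9]
tool_rot: [3.139, -0.001, 0.097]
force: [-0.8, -0.4, 5.3]
width: 42.9
t 20.07 pos [518.6  54.9  22.9] rot [ 3.139e+00 -1.000e-03  9.700e-02] F [-0.8 -0.4  5.3] w 42.9
```

```bash
python3 -m creep '0 0 0 0 0 0 0.3;0 0 0 0 0 0 0.3;0 0 0 0 0 0 0.3;0 0 0 0 0 0 0.3;0 0 -0.5 0 0 0 0.3;0 0 -1.5 0 0 0 0.3;0 0 -2.5 0 0 0 0.3;0 0 -3.5 0 0 0 0.3;0 0 -4 0 0 0 0.3;0 0 -4 0 0 0 0.3'; python3 - <<'E'
from h import *
d,T,s=grab('wrist'); st(); save('w20',d['img'],k=1.25); keep('w20.npz',d,T); go(410,-220,240,0)
E
```

```text
clock: 20.9
eef_pos: [521.1, 55.9, 187.2]
tool_rot: [3.139, -0.009, 0.096]
force: [0.5, -0.5, -0.9]
width: 59.7
t 20.95 pos [519.6  55.3 184.8] rot [ 3.139 -0.006  0.096] F [ 0.1  0.  -0.3] w 59.6
ROW -3.381 6.592 -1.380  0.14 -0.32 5.51 dist 301 rows 8.0
```

View pics/w20.png

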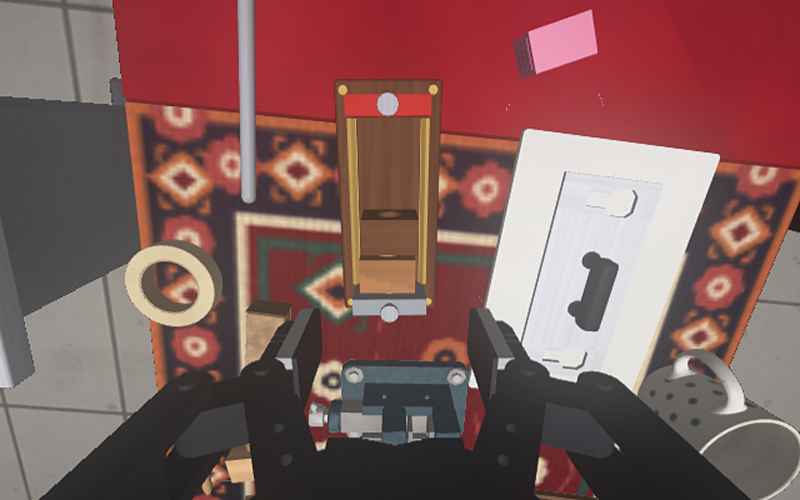

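Both blocks stand in the channel behind one another. Now the pale blocks on the right.

```bash
python3 -m creep '-3.4 6.6 -1.4 0 -0.3 5.5 0.25;-3.4 6.6 -1.4 0 -0.3 5.5 0.25;-3.4 6.6 -1.4 0 -0.3 5.5 0.25;-3.4 6.6 -1.4 0 -0.3 5.5 0.25;-3.4 6.6 -1.4 0 -0.3 5.5 0.25;-3.4 6.6 -1.4 0 -0.3 5.5 0.25;-3.4 6.6 -1.4 0 -0.3 5.5 0.25;-3.4 6.6 -1.4 0 -0.3 5.5 0.25;-3.4 6.6 -1.4 0 -0.3 5.5 0.25;-3.4 6.6 -1.4 0 -0.3 5.5 0.25'; python3 -m creep '0 0 0 0 0 0 0.25;0 0 0 0 0 0 0.25;0 0 0 0 0 0 0.25'; python3 - <<'E'
from h import *
d,T,s=grab('wrist'); st(); save('w21',d['img'],k=1.25); keep('w21.npz',d,T)
E
```

```text
clock: 21.78
eef_pos: [407.3, -220.6, 238.1]
tool_rot: [3.14, 0.006, -0.001]
force: [0.0, 0.0, 0.2]
width: 64.0
clock: 22.03
eef_pos: [408.6, -218.9, 238.9]
tool_rot: [3.14, 0.005, 0.004]
force: [0.4, 0.2, 0.6]
width: 64.1
t 22.08 pos [ 408.6 -219.2  239. ] rot [3.139e+00 5.000e-03 3.000e-03] F [ 0.3 -0.6 -0.6] w 64.1
```

View pics/w21.png

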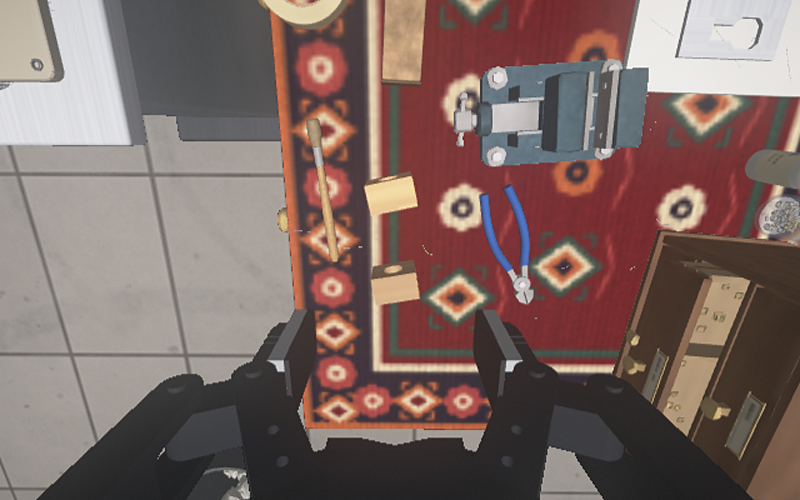

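```bash
python3 - <<'E'
from h import *
d=dict(np.load('w21.npz'))
a=d['img'][132:182,285:345]; b=d['img'][202:252,285:345]
save('w21c',np.vstack([a,b]),None,6)
E
```

```text
(no output)
```

View pics/w21c.png

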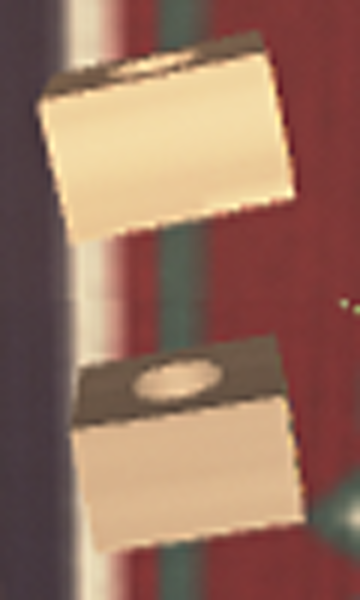

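```bash
python3 - <<'E'
from h import *
d=dict(np.load('w21.npz'));T=d['T']
m=[[-22,14,38],[22,14,38],[22,-14,38],[-22,-14,38]]
A=unc([(39,104),(263,52),(296,196),(75,244)],(285,132),6)
B=unc([(72,130),(287,97),(304,221),(98,252)],(285,202),6)
p,r=fitpose(d,T,[(m,A,[400,-200,0]),(m,B,[405,-290,0])]); print(np.round(p,3),np.round(r,1))
go(p[0],p[1],110,p[2])
E
```

```text
[ 4.03319e+02 -2.00886e+02  2.30000e-01  4.07881e+02 -2.92974e+02
  1.67000e-01] [-0.3  0.   0.4 -0.1  0.1 -0.1 -0.3  0.3  0.1 -0.1 -0.2 -0.   0.3  0.1
 -0.2  0.1]
ROW -0.115 -0.465 3.224  0.09 0.30 -12.95 dist 130 rows 4.0
```

```bash
python3 -m creep '-0.1 -0.46 1 0 0.3 -6.5 0.25;-0.1 -0.46 2 0 0.3 -13 0.25;-0.1 -0.46 3 0 0.3 -13 0.25;-0.1 -0.46 3.2 0 0.3 -13 0.25;-0.1 -0.46 3.2 0 0.3 -13 0.25;-0.1 -0.46 3.2 0 0.3 -13 0.25;-0.1 -0.46 3.2 0 0.3 -13 0.25'; python3 - <<'E'
from h import *
d,T,s=grab('wrist'); st(); save('w22',d['img'],k=1.25); go(403.3,-200.9,10,.23)
E
```

```text
clock: 22.67
eef_pos: [405.3, -202.9, 113.0]
tool_rot: [3.137, -0.003, 0.228]
force: [0.1, 0.2, -0.2]
width: 64.3
t 22.72 pos [ 405.3 -203.1  113.2] rot [ 3.137e+00 -3.000e-03  2.270e-01] F [-0.9 -0.1 -0.1] w 64.1
ROW -0.044 -0.078 2.580  0.29 -0.19 -0.15 dist 103 rows 3.0
```

View pics/w22.png

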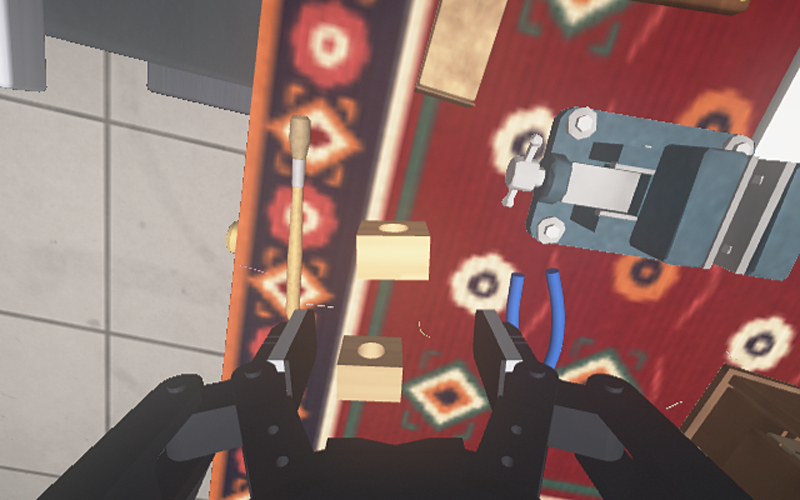

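```bash
python3 -m creep '-0.04 -0.08 1 0.3 -0.2 0 0.25;-0.04 -0.08 2 0.3 -0.2 0 0.25;-0.04 -0.08 2.5 0.3 -0.2 0 0.25;-0.04 -0.08 2.58 0.3 -0.2 0 0.25;-0.04 -0.08 2.58 0.3 -0.2 0 0.25;-0.04 -0.08 2.58 0.3 -0.2 0 1;-0.04 -0.08 2.58 0.3 -0.2 0 1;-0.04 -0.08 2.58 0.3 -0.2 0 1;-0.04 -0.08 2.58 0.3 -0.2 0 1;-0.04 -0.08 2.58 0.3 -0.2 0 1'; python3 -c "
from h import *
st()";  python3 -m creep '0 0 -0.5 0 0 0 1;0 0 -1.4 0 0 0 1;0 0 -2.6 0 0 0 1;0 0 -3 0 0 0 1;0 0 -3 0 0 0 1'; python3 - <<'E'
from h import *
st(); x,y=disp(0,17); go(x,y,125,YD)
E
```

```text
clock: 23.55
eef_pos: [402.9, -200.6, 9.7]
tool_rot: [-3.141, 0.0, 0.227]
force: [-0.9, -0.1, 6.6]
width: 43.0
t 23.55 pos [ 402.9 -200.6    9.7] rot [-3.141  0.     0.227] F [-0.9 -0.1  6.6] w 43.0
clock: 23.97
eef_pos: [404.8, -201.5, 133.1]
tool_rot: [3.138, -0.004, 0.227]
force: [-0.6, -0.1, -1.4]
width: 43.1
t 23.97 pos [ 404.8 -201.5  133.1] rot [ 3.138 -0.004  0.227] F [-0.6 -0.1 -1.4] w 43.1
ROW 4.285 -6.448 0.201  0.16 -0.27 7.37 dist 310 rows 8.0
```

```bash
python3 -m creep '0.5 -0.8 -0.1 0 0 1 1;1 -1.6 -0.1 0 0 2 1;1.5 -2.4 -0.1 0 0 3 1;2.1 -3.2 -0.1 0 0 4 1;2.6 -4 -0.1 0 0 5 1;3.2 -4.8 0 0 0 6 1;3.8 -5.6 0 0 -0.2 7.3 1;4.28 -6.45 0.2 0.1 -0.2 7.3 1;4.28 -6.45 0.2 0.1 -0.2 7.3 1;4.28 -6.45 0.2 0.1 -0.2 7.3 1'; python3 -m creep '0 0 0 0 0 0 1;0 0 0 0 0 0 1'; python3 - <<'E'
from h import *
d,T,s=grab('wrist'); st(); save('w23',d['img'],k=1.25); x,y=disp(0,17);go(x,y,52,YD)
E
```

```text
clock: 24.8
eef_pos: [510.2, 93.0, 120.1]
tool_rot: [-3.136, 0.007, 0.106]
force: [-1.1, -1.1, -0.8]
width: 43.2
clock: 24.97
eef_pos: [509.8, 87.9, 120.2]
tool_rot: [-3.139, 0.008, 0.098]
force: [-0.8, 0.3, -1.1]
width: 43.1
t 25.02 pos [510.   87.8 120.2] rot [-3.139  0.008  0.098] F [ 0.3  0.5 -1.8] w 43.1
ROW 0.114 0.000 1.705  -0.16 0.46 -0.02 dist 68 rows 2.0
```

View pics/w23.png

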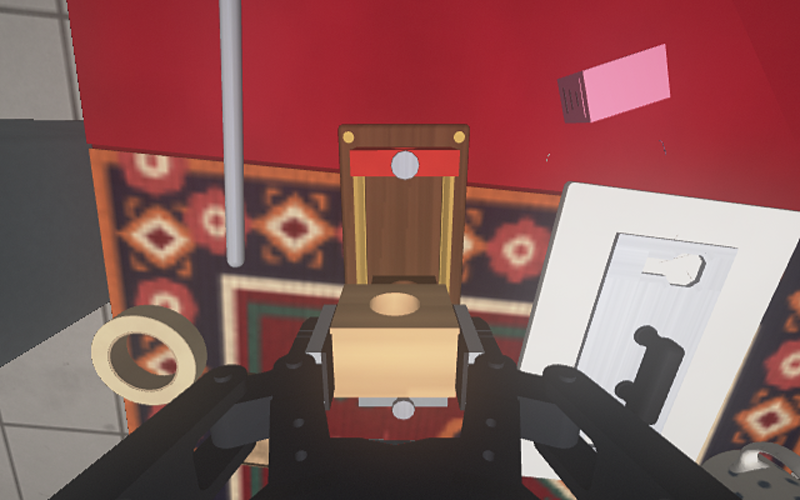

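```bash
python3 -m creep '0.11 0 0.6 -0.1 0.4 0 1;0.11 0 1.2 -0.1 0.4 0 1;0.11 0 1.7 -0.1 0.4 0 1;0.11 0 1.7 -0.1 0.4 0 1;0.11 0 1.7 -0.1 0.4 0 1'; python3 - <<'E'
from h import *
d,T,s=grab('wrist'); st(); save('w24',d['img'],k=1.25); x,y=disp(0,17);go(x,y,21,YD)
E
```

```text
clock: 25.43
eef_pos: [513.4, 89.1, 51.8]
tool_rot: [-3.14, 0.003, 0.099]
force: [0.5, -0.6, -0.0]
width: 43.3
t 25.48 pos [514.4  89.6  52.7] rot [-3.139  0.     0.099] F [ 0.6  0.6 -0.7] w 43.3
ROW -0.014 0.033 0.793  -0.12 0.02 0.05 dist 32 rows 1.0
```

View pics/w24.png

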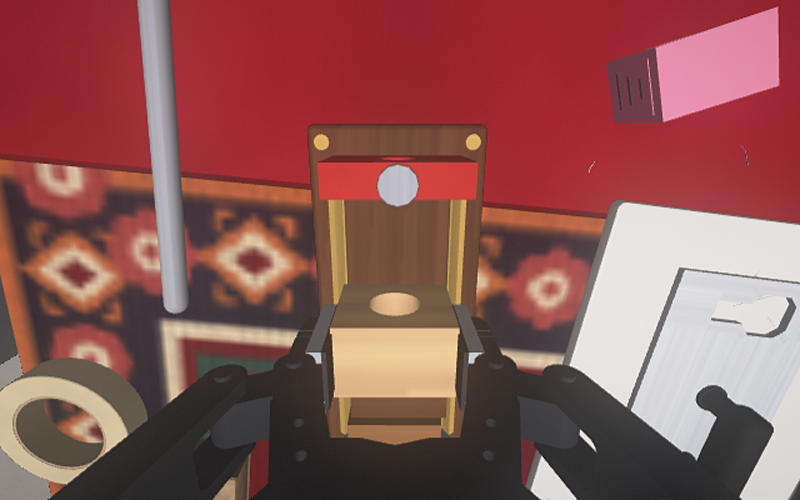

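```bash
python3 -m creep '0 0.03 0.3 0 0 0 1;0 0.03 0.6 0 0 0 1;0 0.03 0.79 0 0 0 1;0 0.03 0.79 0 0 0 1;0 0.03 0.79 0 0 0 1'; python3 -c "
from h import *
st()"; python3 -m creep '0 0 0 0 0 0 0.3;0 0 0 0 0 0 0.3;0 0 0 0 0 0 0.3;0 0 0 0 0 0 0.3;0 0 -0.5 0 0 0 0.3;0 0 -1.5 0 0 0 0.3;0 0 -2.5 0 0 0 0.3;0 0 -3.5 0 0 0 0.3;0 0 -4 0 0 0 0.3;0 0 -4 0 0 0 0.3'; python3 - <<'E'
from h import *
d,T,s=grab('wrist'); st(); save('w25',d['img'],k=1.25); go(407.9,-293,160,.167)
d,T,s=grab('side'); save('s25',d['img'],(280,140,440,280),5)
E
```

```text
clock: 25.9
eef_pos: [515.1, 89.3, 21.6]
tool_rot: [-3.139, -0.001, 0.1]
force: [-0.6, -1.0, 0.2]
width: 43.4
t 25.9 pos [515.1  89.3  21.6] rot [-3.139e+00 -1.000e-03  1.000e-01] F [-0.6 -1.   0.2] w 43.4
clock: 26.73
eef_pos: [517.3, 89.9, 185.3]
tool_rot: [-3.138, -0.009, 0.1]
force: [0.0, -0.1, 0.3]
width: 59.9
t 26.78 pos [516.   89.2 183. ] rot [-3.139 -0.005  0.1  ] F [-0.3 -0.2 -0.3] w 59.8
ROW -3.642 9.240 0.534  -0.13 -0.29 -3.86 dist 398 rows 10.0
```

View pics/w25.png

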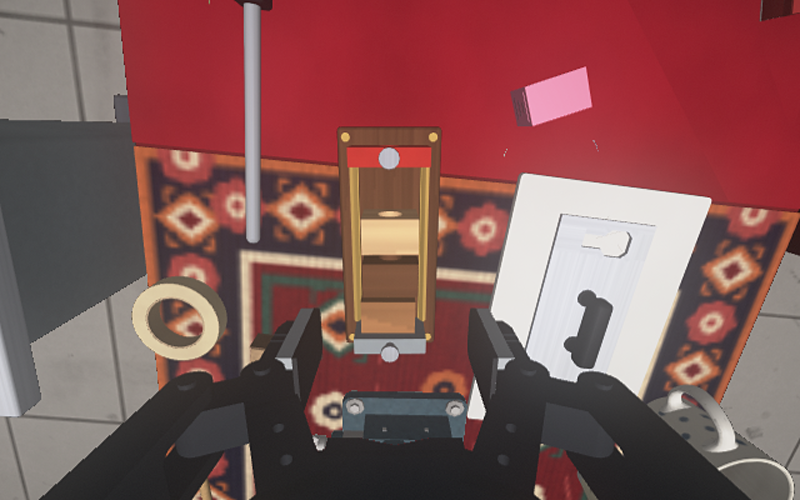

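View pics/s25.png

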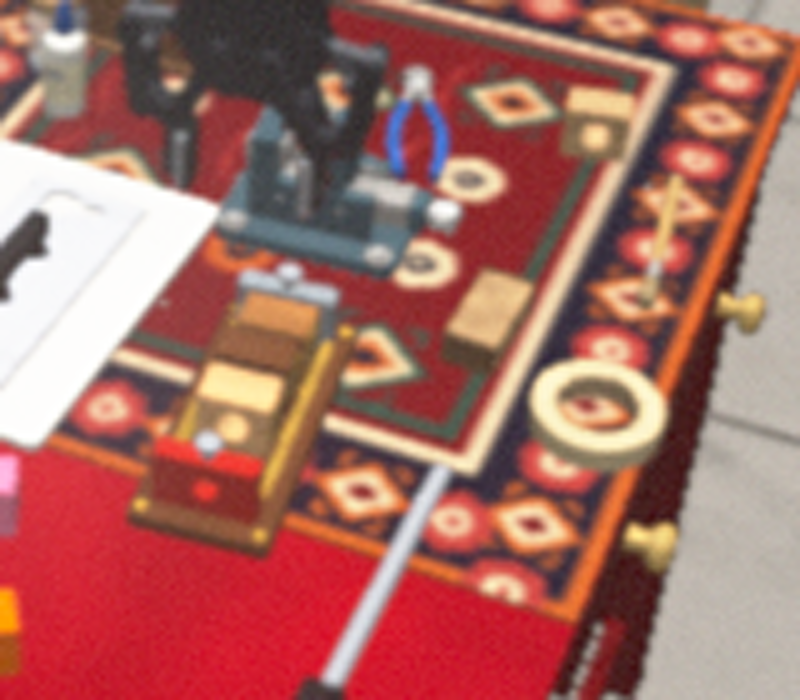

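```bash
python3 -m creep '-3.6 9.2 0.3 0 -0.3 -3.9 0.25;-3.6 9.2 0.3 0 -0.3 -3.9 0.25;-3.6 9.2 0.3 0 -0.3 -3.9 0.25;-3.6 9.2 0.3 0 -0.3 -3.9 0.25;-3.6 9.2 0.3 0 -0.3 -3.9 0.25;-3.6 9.2 0.3 0 -0.3 -3.9 0.25;-3.6 9.2 0.3 0 -0.3 -3.9 0.25;-3.6 9.2 0.3 0 -0.3 -3.9 0.25;-3.6 9.2 0.3 0 -0.3 -3.9 0.25;-3.6 9.2 0.3 0 -0.3 -3.9 0.25'; python3 -m creep '0 0 1.4 0 0 0 0.25;0 0 1.4 0 0 0 0.25;0 0 1.4 0 0 0 0.25;0 0 1.4 0 0 0 0.25'; python3 - <<'E'
from h import *
d,T,s=grab('wrist'); st(); save('w26',d['img'],k=1.25); keep('w26.npz',d,T); go(407.9,-293,10,.167)
E
```

```text
clock: 27.67
eef_pos: [403.9, -296.7, 165.5]
tool_rot: [-3.138, 0.01, 0.162]
force: [0.1, -0.0, 0.3]
width: 64.1
clock: 28.0
eef_pos: [406.5, -290.4, 110.2]
tool_rot: [-3.136, 0.008, 0.169]
force: [0.1, -0.2, 0.2]
width: 63.6
t 28.05 pos [ 407.6 -290.7  111.4] rot [-3.138  0.006  0.17 ] F [0.4 0.  0.2] w 64.1
ROW 0.014 0.068 2.534  -0.22 0.36 0.14 dist 101 rows 3.0
```

View pics/w26.png

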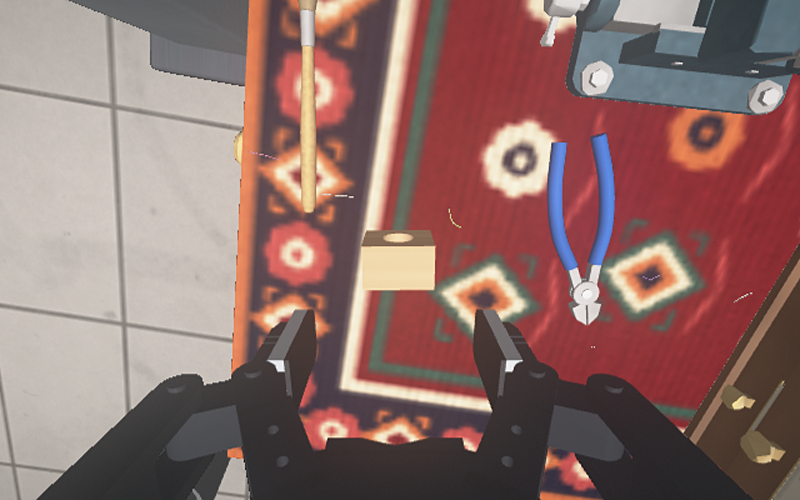

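```bash
python3 -m creep '0.03 0.07 1 -0.2 0.3 0.1 0.25;0.03 0.07 2 -0.2 0.3 0.1 0.25;0.03 0.07 2.5 -0.2 0.3 0.1 0.25;0.03 0.07 2.54 -0.2 0.3 0.1 0.25;0.03 0.07 2.54 -0.2 0.3 0.1 0.25;0.03 0.07 2.54 -0.2 0.3 0.1 1;0.03 0.07 2.54 -0.2 0.3 0.1 1;0.03 0.07 2.54 -0.2 0.3 0.1 1;0.03 0.07 2.54 -0.2 0.3 0.1 1;0.03 0.07 2.54 -0.2 0.3 0.1 1'; python3 -c "
from h import *
st()";  python3 -m creep '0 0 -0.5 0 0 0 1;0 0 -1.4 0 0 0 1;0 0 -2.6 0 0 0 1;0 0 -3 0 0 0 1;0 0 -3 0 0 0 1'; python3 - <<'E'
from h import *
st(); x,y=disp(0,50); go(x,y,125,YD)
E
```

```text
clock: 28.88
eef_pos: [410.2, -294.6, 12.4]
tool_rot: [3.138, -0.003, 0.166]
force: [-0.2, 1.1, 7.4]
width: 43.0
t 28.88 pos [ 410.2 -294.6   12.4] rot [ 3.138e+00 -3.000e-03  1.660e-01] F [-0.2  1.1  7.4] w 43.0
clock: 29.3
eef_pos: [411.8, -295.6, 135.9]
tool_rot: [3.133, -0.008, 0.166]
force: [-0.4, -0.3, -0.3]
width: 43.3
t 29.3 pos [ 411.8 -295.6  135.9] rot [ 3.133 -0.008  0.166] F [-0.4 -0.3 -0.3] w 43.3
ROW 4.157 -9.870 0.221  0.47 -0.45 3.89 dist 428 rows 11.0
```

```bash
python3 -m creep '0.4 -1 -0.1 0 0 0.4 1;0.8 -2 -0.1 0 0 0.8 1;1.2 -3 -0.1 0 0 1.2 1;1.7 -4 -0.1 0 0 1.6 1;2.1 -5 -0.1 0 0 2 1;2.5 -6 -0.1 0 0 2.4 1;2.9 -7 -0.1 0 0 2.8 1;3.4 -8 0 0.2 -0.2 3.2 1;3.8 -9 0 0.2 -0.2 3.6 1;4.15 -9.85 0 0.4 -0.4 3.9 1'; python3 -m creep '0 0 0 0 0 0 1;0 0 0 0 0 0 1;0 0 0 0 0 0 1'; python3 - <<'E'
from h import *
d,T,s=grab('wrist'); st(); save('w27',d['img'],k=1.25); x,y=disp(0,50);go(x,y,55,YD)
E
```

```text
clock: 30.13
eef_pos: [504.4, 113.1, 130.0]
tool_rot: [-3.136, 0.007, 0.098]
force: [-0.1, -0.3, -0.9]
width: 43.1
clock: 30.38
eef_pos: [504.0, 110.6, 129.7]
tool_rot: [-3.137, 0.008, 0.099]
force: [0.5, -0.2, -0.8]
width: 43.2
t 30.43 pos [504.  109.6 129.7] rot [-3.137  0.008  0.097] F [-0.6 -0.  -0.5] w 43.0
ROW 0.211 -0.264 1.866  -0.24 0.48 -0.05 dist 76 rows 2.0
```

View pics/w27.png

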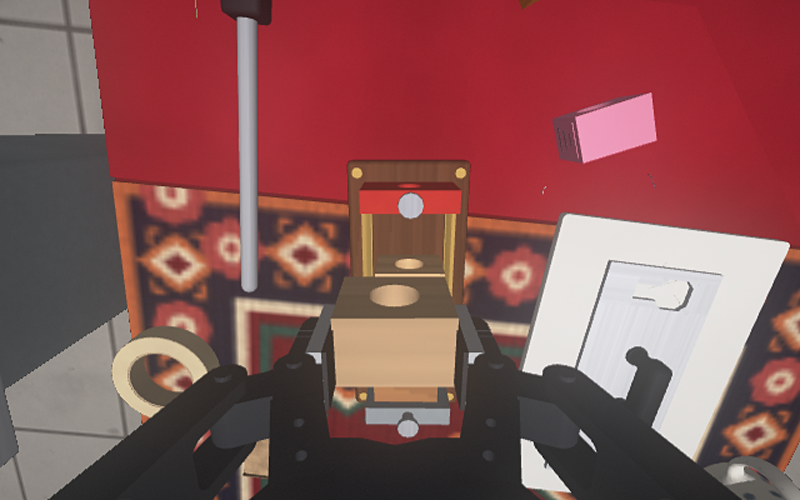

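```bash
python3 -m creep '0.21 -0.23 0.3 -0.2 0.4 0 1;0.21 -0.23 0.6 -0.2 0.4 0 1;0.21 -0.23 1 -0.2 0.4 0 1;0.21 -0.23 1.4 -0.2 0.4 0 1;0.21 -0.23 1.6 -0.2 0.4 0 1;0.21 -0.23 1.6 -0.2 0.4 0 1;0.21 -0.23 1.6 -0.2 0.4 0 1'; python3 - <<'E'
from h import *
d,T,s=grab('wrist'); st(); save('w28',d['img'],k=1.25); x,y=disp(0,48.5);go(x,y,24,YD)
E
```

```text
clock: 31.02
eef_pos: [511.3, 120.4, 65.8]
tool_rot: [-3.14, 0.001, 0.097]
force: [0.3, -0.1, -1.4]
width: 42.8
t 31.07 pos [511.8 120.9  66.3] rot [-3.14  -0.     0.097] F [-0.7  0.2 -0.6] w 42.9
ROW -0.026 0.030 1.058  -0.12 -0.00 -0.04 dist 42 rows 2.0
```

View pics/w28.png

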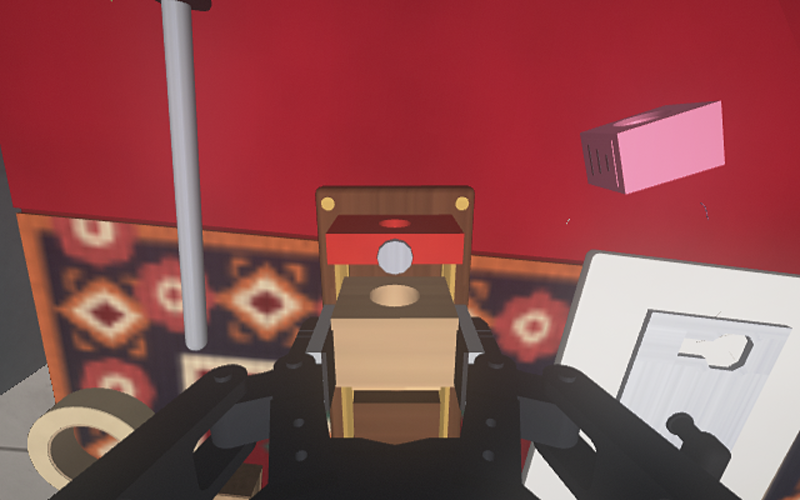

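```bash
python3 -m creep '-0.02 0.03 0.3 -0.1 0 0 1;-0.02 0.03 0.6 -0.1 0 0 1;-0.02 0.03 0.85 -0.1 0 0 1;-0.02 0.03 1.05 -0.1 0 0 1;-0.02 0.03 1.05 -0.1 0 0 1;-0.02 0.03 1.05 -0.1 0 0 1'; python3 - <<'E'
from h import *
d,T,s=grab('wrist'); st(); save('w29',d['img'],k=1.25)
E
```

```text
clock: 31.57
eef_pos: [511.1, 120.6, 24.0]
tool_rot: [-3.141, -0.0, 0.099]
force: [0.3, -0.1, -0.6]
width: 42.9
t 31.62 pos [511.1 120.5  24. ] rot [-3.141 -0.     0.099] F [ 0.5 -0.1 -1.4] w 43.1
```

View pics/w29.png

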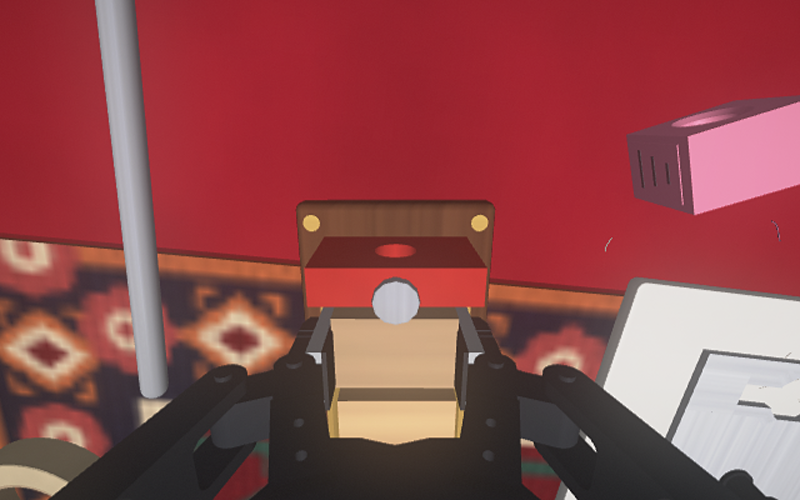

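```bash
python3 -m creep '0 0 0.03 0 0 0 1;0 0 0.03 0 0 0 1;0 0 0.03 0 0 0 1;0 0 0.03 0 0 0 0.3;0 0 0.03 0 0 0 0.3;0 0 0.03 0 0 0 0.3;0 0 0 0 0 0 0.3;0 0 -0.5 0 0 0 0.3;0 0 -1.2 0 0 0 0.3;0 0 -2 0 0 0 0.3'; python3 -m creep '0 0 -1.5 0 0 0 0.1;0 0 -2.5 0 0 0 0.1;0 0 -2.5 0 0 0 0.1;0 0 -2.5 0 0 0 0.1'; python3 - <<'E'
from h import *
d,T,s=grab('wrist'); st(); save('w30',d['img'],k=1.25); keep('w30.npz',d,T); save('w30c',d['img'],(250,120,370,320),4)
E
```

```text
clock: 32.45
eef_pos: [509.5, 120.0, 103.5]
tool_rot: [-3.142, 0.004, 0.099]
force: [0.8, 0.4, 0.1]
width: 59.7
clock: 32.78
eef_pos: [513.5, 121.4, 208.2]
tool_rot: [-3.14, -0.008, 0.098]
force: [0.1, -0.5, -0.3]
width: 77.0
t 32.83 pos [512.1 120.5 205.8] rot [-3.141 -0.004  0.098] F [-0.2  0.2 -0.2] w 76.8
```

View pics/w30.png

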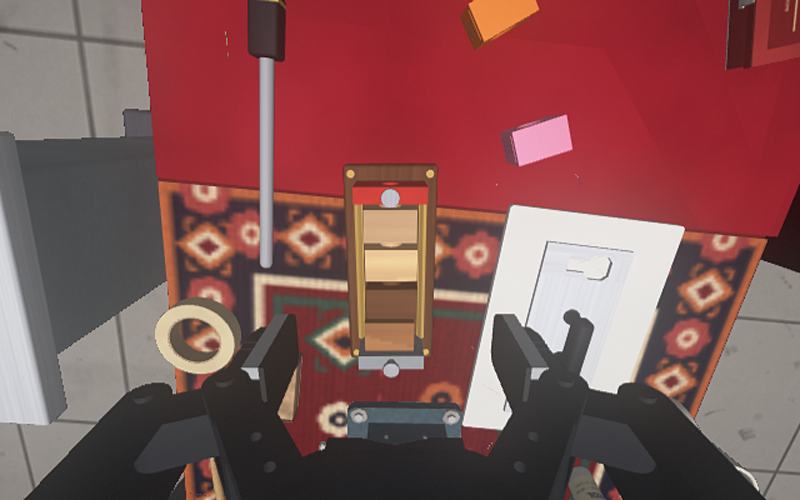

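View pics/w30c.png

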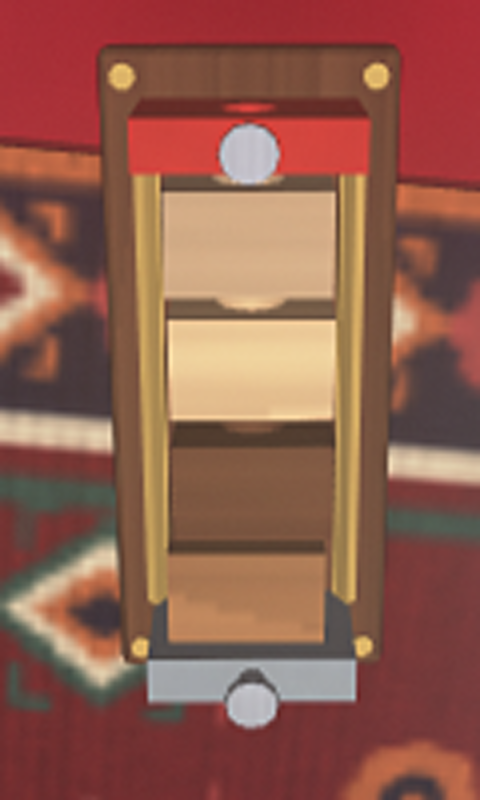

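```bash
python3 - <<'E'
from h import *
d=dict(np.load('w30.npz'));T=d['T']
stu=[[0,77,62],[0,-77,62]]; spx=unc([(249,154),(251,705)],(250,120),4)
p,r=fitpose(d,T,[(stu,spx,[520,70,.1])]); print(p,r)
go(430,290,210,.04)
E
```

```text
[5.15370716e+02 7.08892068e+01 9.73798660e-02] [ 0.00031809  0.22377887 -0.00144617 -0.300897  ]
ROW -1.629 -4.417 -0.108  -0.05 -0.23 3.32 dist 188 rows 5.0
```

```bash
python3 -m creep '-1.9 -4 0 0 -0.2 3.5 0.1;-1.9 -4 0 0 -0.2 3.5 0.1;-1.9 -4 0 0 -0.2 3.5 0.1;-1.9 -4 0 0 -0.2 3.5 0.1;-1.9 -4 0 0 -0.2 3.5 0.1;-1.9 -4 0 0 -0.2 3.5 0.1;-1.9 -4 0 0 -0.2 3.5 0.1;-1.9 -4 0 0 -0.2 3.5 0.1'; python3 - <<'E'
from h import *
d,T,s=grab('wrist'); st(); save('w31',d['img'],k=1.25); keep('w31.npz',d,T); save('w31c',d['img'],(230,130,310,330),4)
E
```

```text
clock: 33.5
eef_pos: [419.9, 270.1, 202.8]
tool_rot: [3.14, 0.005, 0.036]
force: [1.0, 0.1, -0.0]
width: 76.9
t 33.55 pos [420.2 269.9 203. ] rot [3.14  0.005 0.035] F [ 1.5 -0.2 -0.7] w 77.0
```

View pics/w31.png

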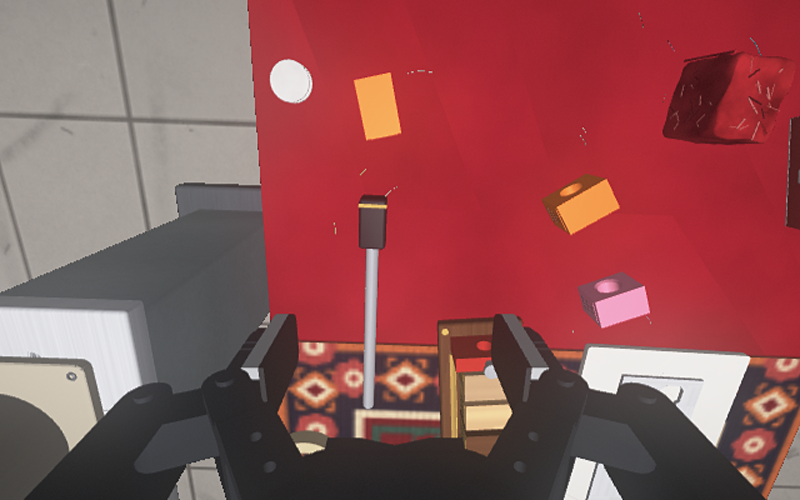

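```bash
python3 - <<'E'
from h import *
d=dict(np.load('w31.npz')); save('w31c',d['img'],(275,145,325,210),9); save('w31d',d['img'],(270,290,320,335),9)
E
```

```text
(no output)
```

View pics/w31c.png

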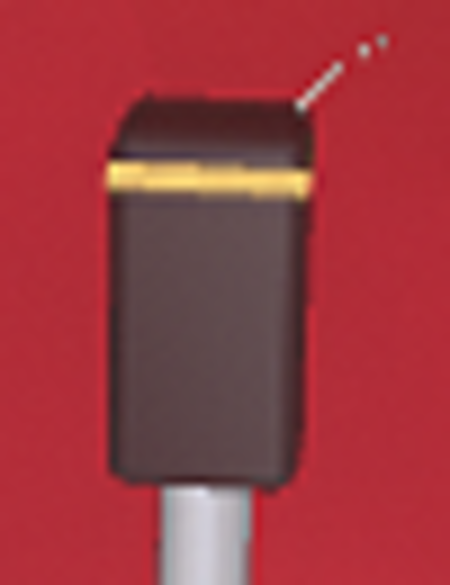

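View pics/w31d.png

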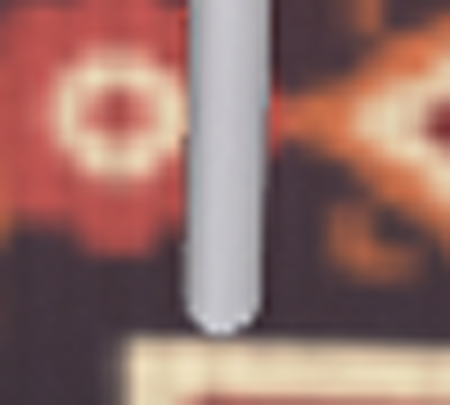

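```bash
python3 - <<'E'
from h import *
d=dict(np.load('w31.npz'));T=d['T']
sh=pix2w(d,T,unc([(206,495)],(275,145),9),9)[0]; tip=pix2w(d,T,unc([(221,333)],(270,290),9),9)[0]
print('sh',sh,'tip',tip,np.linalg.norm(tip-sh)); v=sh-tip; print('yaw',np.arctan2(-v[0],v[1]))
c=pix2w(d,T,unc([(113,480),(298,485),(108,175),(310,185)],(275,145),9),21); print(c.round(1))
E
```

```text
sh [397.95651187 238.1667473    9.        ] tip [396.46129178  57.75063543   9.        ] 180.42230767172808
yaw -0.008287429788941626
[[387.  243.6  21. ]
 [410.1 243.8  21. ]
 [386.1 282.3  21. ]
 [410.5 281.9  21. ]]
```

```bash
python3 - <<'E'
from h import *
go(398,268.5,60,-.006)
E
```

```text
ROW -0.538 0.010 3.578  0.10 0.29 2.32 dist 145 rows 4.0
```

```bash
python3 -m creep '-0.53 0.01 0.9 0.1 0.3 2.3 0.3;-0.53 0.01 1.8 0.1 0.3 2.3 0.3;-0.53 0.01 2.7 0.1 0.3 2.3 0.3;-0.53 0.01 3.5 0.1 0.3 2.3 0.3;-0.53 0.01 3.5 0.1 0.3 2.3 0.3;-0.53 0.01 3.5 0.1 0.3 2.3 0.3;-0.53 0.01 3.5 0.1 0.3 2.3 0.3'; python3 - <<'E'
from h import *
d,T,s=grab('wrist'); st(); save('w32',d['img'],k=1.25); keep('w32.npz',d,T); go(398,268.5,1,-.006)
E
```

```text
clock: 34.13
eef_pos: [398.9, 270.8, 65.0]
tool_rot: [-3.139, -0.002, -0.004]
force: [-0.3, 1.2, 0.4]
width: 59.8
t 34.18 pos [399.2 271.2  65.6] rot [-3.138 -0.004 -0.004] F [ 0.3 -0.   1.2] w 59.7
ROW -0.035 0.074 1.615  -0.21 -0.21 0.11 dist 65 rows 2.0
```

View pics/w32.png

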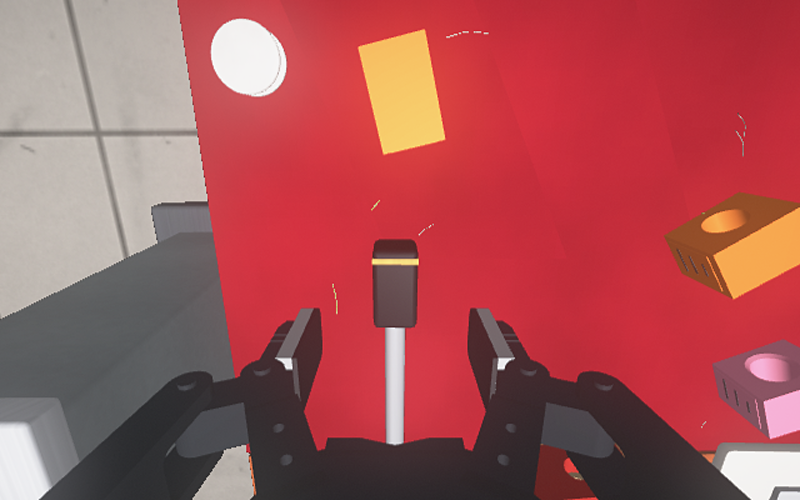

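```bash
python3 -m creep '-0.03 0.07 0.8 -0.2 -0.2 0.1 0.3;-0.03 0.07 1.4 -0.2 -0.2 0.1 0.3;-0.03 0.07 1.6 -0.2 -0.2 0.1 0.3;-0.03 0.07 1.6 -0.2 -0.2 0.1 0.3;-0.03 0.07 1.6 -0.2 -0.2 0.1 1;-0.03 0.07 1.6 -0.2 -0.2 0.1 1;-0.03 0.07 1.6 -0.2 -0.2 0.1 1;-0.03 0.07 1.6 -0.2 -0.2 0.1 1;-0.03 0.07 1.6 -0.2 -0.2 0.1 1;-0.03 0.07 1.6 -0.2 -0.2 0.1 1'; python3 - <<'E'
from h import *
d,T,s=grab('wrist'); st(); save('w33',d['img'],k=1.25); keep('w33.npz',d,T)
E
```

```text
clock: 35.02
eef_pos: [397.8, 269.0, 1.7]
tool_rot: [-3.141, -0.001, -0.005]
force: [-0.7, -0.1, 7.8]
width: 22.8
t 35.07 pos [397.8 269.    1.7] rot [-3.141 -0.    -0.005] F [ 0.3 -0.6  8.3] w 22.6
```

View pics/w33.png

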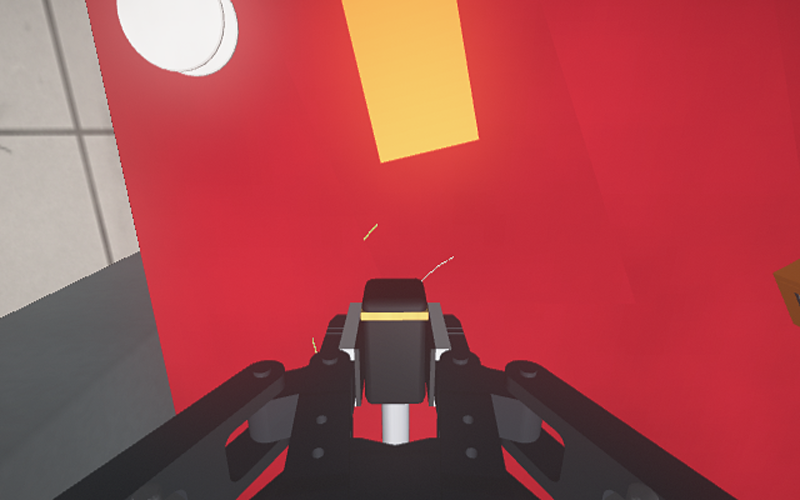

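```bash
python3 -m creep '0 0 -0.4 0 0 0 1;0 0 -1 0 0 0 1;0 0 -1.8 0 0 0 1;0 0 -1.8 0 0 0 1;0 0 -1.8 0 0 0 1'; python3 - <<'E'
from h import *
d,T,s=grab('wrist'); st(); save('w34',d['img'],k=1.25); keep('w34.npz',d,T)
x,y=disp(0,318); print(x,y); go(x,y,75,YD)
d,T,s=grab('side'); save('s34',d['img'],(250,170,450,330),4)
E
```

```text
clock: 35.48
eef_pos: [398.2, 269.0, 74.0]
tool_rot: [-3.14, -0.001, -0.005]
force: [0.2, 0.2, -2.3]
width: 22.9
t 35.53 pos [397.4 268.2  72.9] rot [ 3.141e+00  1.000e-03 -5.000e-03] F [-0.3  0.2 -1.9] w 22.6
484.48585922757565 387.87418574663207
ROW 2.161 -3.003 -0.056  0.03 0.03 -5.92 dist 148 rows 4.0
```

View pics/w34.png

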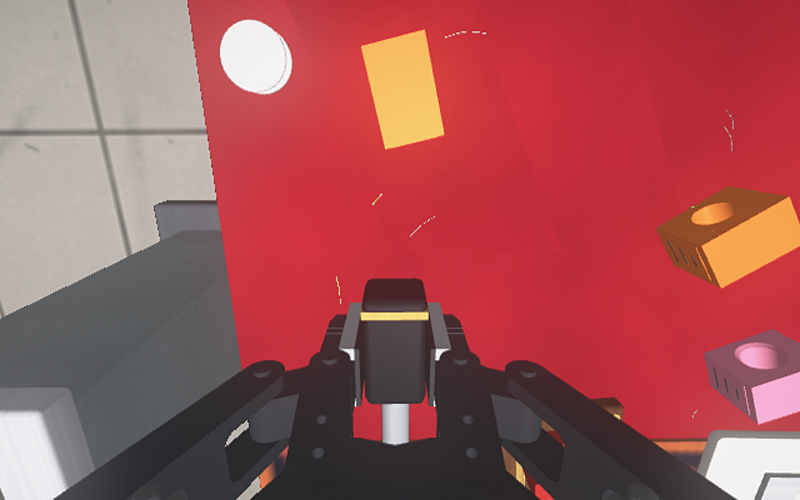

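View pics/s34.png

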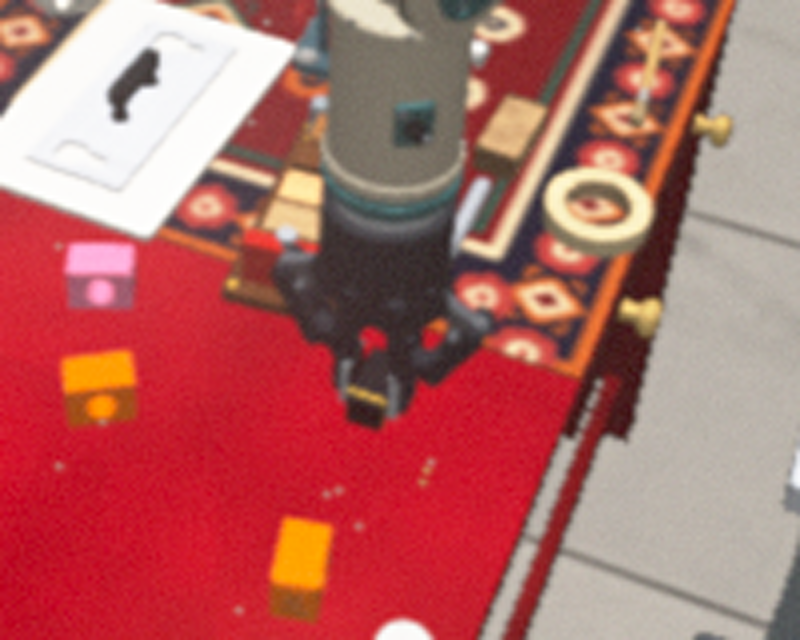

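```bash
python3 -m creep '0 -0.9 -0.1 0 0 0 1;0.4 -1.8 -0.1 0 0 -1 1;0.8 -2.6 -0.1 0 0 -2 1;1.3 -3 -0.1 0 0 -3.5 1;1.8 -3 -0.1 0 0 -5 1;2.16 -3 0 0 0 -5.9 1;2.16 -3 0 0 0 -5.9 1;2.16 -3 0 0 0 -5.9 1;2.16 -3 0 0 0 -5.9 1'; python3 - <<'E'
from h import *
d,T,s=grab('wrist'); st(); save('w35',d['img'],k=1.25); keep('w35.npz',d,T)
x,y=disp(0,318);  go(x,y,24,YD)
for n,rc in (('side',(260,160,420,330)),('top',(200,150,400,280))):
    d,T,s=grab(n); save(n[0]+'35',d['img'],rc,3.5); keep(n[0]+'35.npz',d,T)
E
```

```text
clock: 36.33
eef_pos: [481.9, 387.4, 70.4]
tool_rot: [3.139, 0.005, 0.099]
force: [-0.2, -0.3, -2.2]
width: 22.5
t 36.38 pos [481.9 387.7  70.9] rot [3.139 0.005 0.1  ] F [-0.7 -0.3 -1.8] w 22.7
ROW 0.070 0.000 1.171  0.12 0.27 0.09 dist 47 rows 2.0
```

View pics/w35.png

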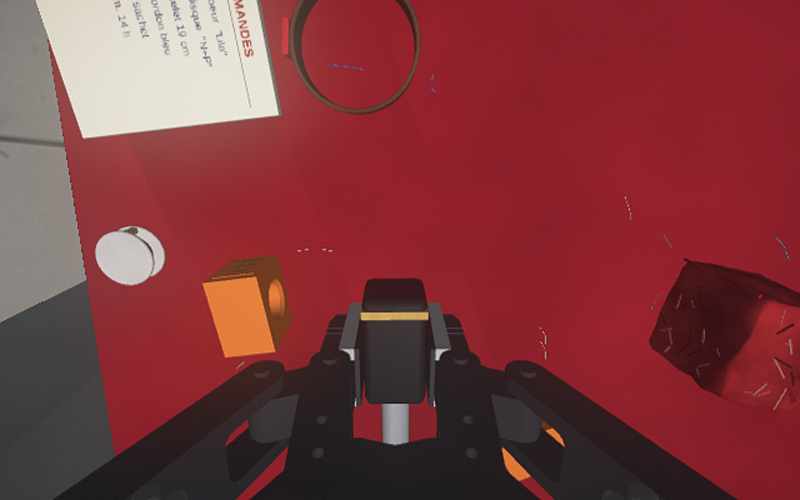

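View pics/s35.png

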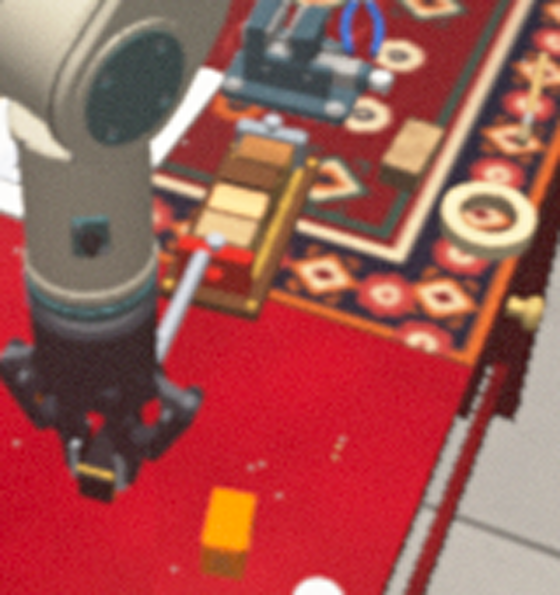

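View pics/t35.png

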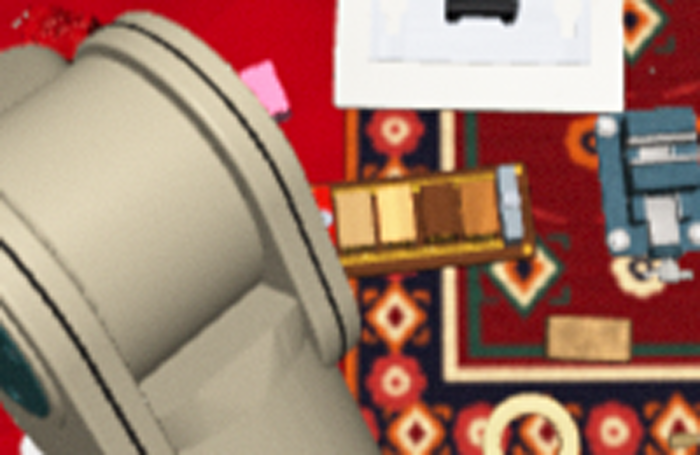

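```bash
python3 -m creep '0.07 0 0.4 0.1 0.25 0.1 1;0.07 0 0.8 0.1 0.25 0.1 1;0.07 0 1.17 0.1 0.25 0.1 1;0.07 0 1.17 0.1 0.25 0.1 1;0.07 0 1.17 0.1 0.25 0.1 1;0.07 0 1.17 0.1 0.25 0.1 1;0.07 0 1.17 0.1 0.25 0.1 1'; cat > chk.py <<'E'
from h import *
import sys
k=8; rc=(290,200,370,275)
s=ctrl.read_state(); Tt=toolT(s); st()
d,T,_=grab('side')
img=cv2.resize(d["img"][rc[1]:rc[3],rc[0]:rc[2]],None,fx=k,fy=k,interpolation=cv2.INTER_CUBIC)
def D(p): return [tuple(int(v) for v in (q-[rc[0],rc[1]]+.5)*k) for q in w2pix(d,T,p)]
off=7.3
sh=Tt[:3,3]-Tt[:3,1]*-28.5*-1*-1 if False else None
ax=lambda t:(Tt@np.array([0,t,-off,1]))[:3]
a,b=D([ax(28.5),ax(28.5+182)]); cv2.line(img,a,b,(0,255,0),1)
bx=[*disp(0,84),31]; q=D([bx])[0]; cv2.circle(img,q,3,(0,255,255),-1)
ring=[[*disp(8*np.cos(t),84),31+8*np.sin(t)] for t in np.linspace(0,6.28,24)]
cv2.polylines(img,[np.array(D(ring))],True,(0,255,255),1)
cv2.imwrite(f"pics/{sys.argv[1]}.png",img[:,:,::-1])
tip=ax(28.5+182); print('tip',tip); R=np.array([[np.cos(YD),np.sin(YD)],[-np.sin(YD),np.cos(YD)]]); print('tip disp',R@(tip[:2]-DIS),tip[2])
E
python3 chk.py c1; python3 -c "
from h import *
x,y=disp(0,318);go(x,y,24,YD)"
```

```text
clock: 37.07
eef_pos: [486.8, 388.9, 26.0]
tool_rot: [-3.14, -0.003, 0.097]
force: [0.4, 0.6, -1.6]
width: 22.7
t 37.07 pos [486.8 388.9  26. ] rot [-3.14e+00 -3.00e-03  9.70e-02] F [ 0.4  0.6 -1.6] w 22.7
tip [507.13733239 179.37222078  32.93570645]
tip disp [  2.14228628 108.28216757] 32.93570644660434
ROW -0.062 0.017 0.049  -0.10 -0.20 -0.06 dist 3 rows 1.0
```

View pics/c1.png

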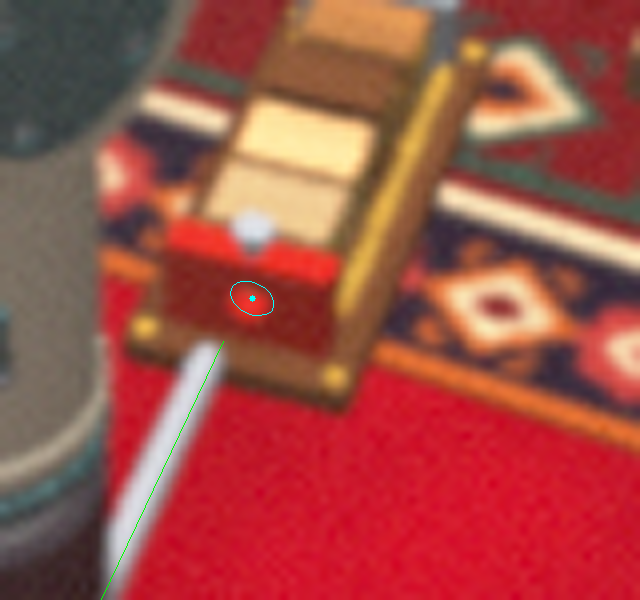

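```bash
cat > ax.py <<'E'
from h import *
s=ctrl.read_state(); Tt=toolT(s)
acc=0
for i in range(2):
    d,T,_=grab('side'); acc=acc+d["img"].astype(float)
img=acc/2
ax=lambda t:(Tt@np.array([0,t,-7.3,1]))[:3]
# sample perpendicular profiles at stations
for t in (110,130,150,170,185,195,203,207):
    c=w2pix(d,T,[ax(t)])[0]; dr=w2pix(d,T,[ax(t+5)])[0]-w2pix(d,T,[ax(t-5)])[0]; dr/=np.linalg.norm(dr); n=np.array([-dr[1],dr[0]])
    u=np.arange(-8,8.01,.25); pts=(c+u[:,None]*n).astype(np.float32)
    pr=cv2.remap(img.astype(np.float32),pts[None,:,0],pts[None,:,1],cv2.INTER_LINEAR)[0]
    g=np.minimum(pr[:,1],pr[:,2]); g=np.clip(g-60,0,None); w=g*(np.abs(u)<6)
    px_per_mm_x=(w2pix(d,T,[ax(t)+[1,0,0]])[0]-c)@n; px_z=(w2pix(d,T,[ax(t)+[0,0,1]])[0]-c)@n
    print(t,'off px',round((u*w).sum()/w.sum(),2),'peak',round(g.max()),'width',round((w>w.max()/2).sum()*.25,2),'px/mm x',round(px_per_mm_x,3),'z',round(px_z,3))
E
python3 ax.py
```

```text
110 off px -0.26 peak 130 width 3.25 px/mm x -0.374 z -0.111
130 off px -0.9 peak 158 width 4.25 px/mm x -0.369 z -0.11
150 off px -0.94 peak 154 width 4.25 px/mm x -0.364 z -0.108
170 off px -0.92 peak 152 width 4.0 px/mm x -0.359 z -0.107
185 off px -0.92 peak 154 width 4.0 px/mm x -0.355 z -0.106
195 off px -1.06 peak 154 width 4.25 px/mm x -0.353 z -0.105
203 off px -0.96 peak 135 width 3.75 px/mm x -0.351 z -0.105
207 off px -0.88 peak 80 width 3.0 px/mm x -0.35 z -0.104
```

```bash
python3 - <<'E'
from h import *
st(); d,T,s=grab('side'); rc=(290,190,370,270);k=8
print((w2pix(d,T,[[*disp(0,77),60],[*disp(0,84),31],[*disp(-42,98),12],[*disp(42,98),12],[*disp(-36,92),12],[*disp(36,92),12],[*disp(-36,-92),12]])-[rc[0],rc[1]]+.5)*k)
save('c2',d['img'],rc,8)
E
python3 ax.py
```

```text
t 37.22 pos [486.8 388.5  25.7] rot [-3.14e+00 -3.00e-03  9.70e-02] F [-0.3  0.9 -2.1] w 22.6
[[260.12057713 305.5409972 ]
 [252.14376144 378.60230806]
 [353.82396384 474.03800261]
 [124.86976363 414.87143076]
 [342.39096426 457.63215699]
 [146.80708001 407.27905044]
 [484.06709173 126.02266882]]
110 off px -0.18 peak 130 width 3.5 px/mm x -0.374 z -0.111
130 off px -0.84 peak 155 width 4.0 px/mm x -0.368 z -0.11
150 off px -0.91 peak 158 width 4.0 px/mm x -0.364 z -0.108
170 off px -0.97 peak 154 width 4.25 px/mm x -0.359 z -0.107
185 off px -0.95 peak 153 width 4.25 px/mm x -0.355 z -0.106
195 off px -0.96 peak 155 width 4.25 px/mm x -0.353 z -0.105
203 off px -0.91 peak 137 width 3.75 px/mm x -0.351 z -0.104
207 off px -0.76 peak 76 width 3.25 px/mm x -0.35 z -0.104
```

View pics/c2.png

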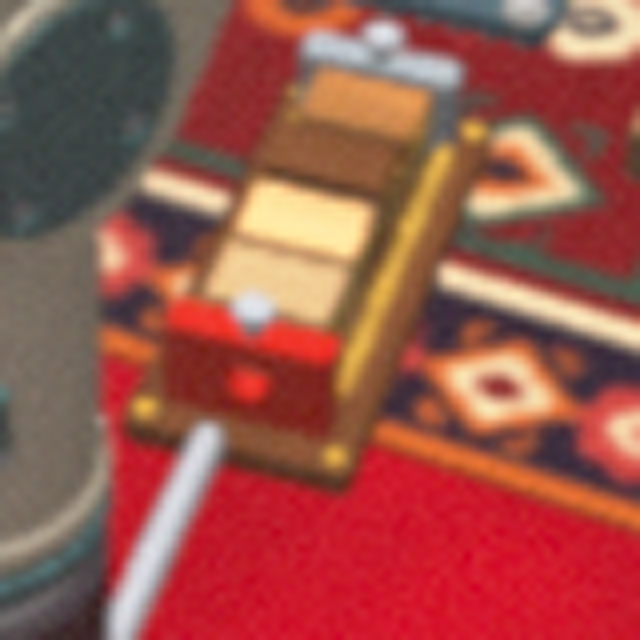

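```bash
python3 -m creep '-0.075 0 0.045 0 -0.15 0 1;-0.075 0 0.045 0 -0.15 0 1;-0.075 0 0.045 0 -0.15 0 1'; python3 chk.py c3; python3 ax.py
```

```text
clock: 37.62
eef_pos: [483.0, 387.8, 22.8]
tool_rot: [-3.141, 0.001, 0.097]
force: [-0.2, -0.3, -1.9]
width: 22.4
t 37.62 pos [483.  387.8  22.8] rot [-3.141e+00  1.000e-03  9.700e-02] F [-0.2 -0.3 -1.9] w 22.4
tip [503.42908367 178.25403843  30.04848612]
tip disp [ -1.65757623 107.53217739] 30.04848611642146
110 off px -0.34 peak 139 width 3.25 px/mm x -0.374 z -0.109
130 off px -0.92 peak 157 width 4.0 px/mm x -0.369 z -0.108
150 off px -0.92 peak 153 width 4.0 px/mm x -0.364 z -0.106
170 off px -1.0 peak 159 width 4.25 px/mm x -0.359 z -0.105
185 off px -1.04 peak 153 width 4.0 px/mm x -0.356 z -0.104
195 off px -1.03 peak 158 width 4.0 px/mm x -0.353 z -0.103
203 off px -0.97 peak 143 width 3.75 px/mm x -0.351 z -0.103
207 off px -0.82 peak 83 width 3.0 px/mm x -0.351 z -0.102
```

View pics/c3.png

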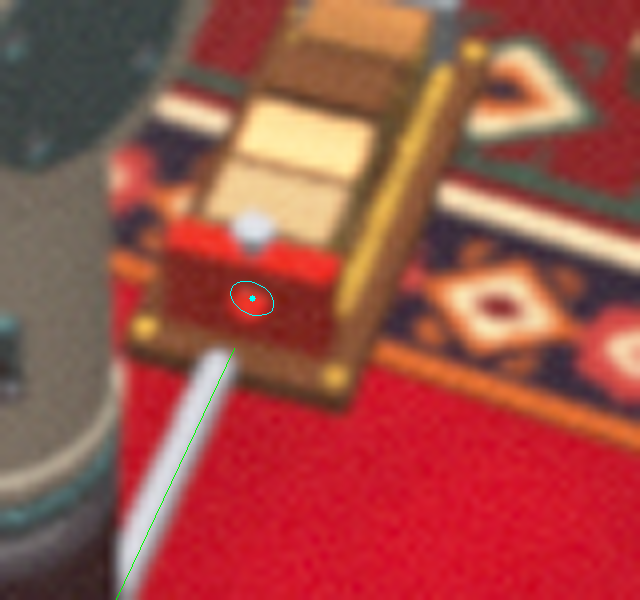

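```bash
python3 -m creep '0.015 0.15 -0.02 0 0 0 1;0.015 0.3 -0.02 0 0 0 1;0.015 0.45 -0.02 0 0 0 1;0.015 0.55 -0.02 0 0 0 1;0.015 0.65 -0.02 0 0 0 1;0.015 0.75 -0.02 0 0 0 1;0.015 0.75 -0.02 0 0 0 1'; python3 chk.py c4
```

```text
clock: 38.35
eef_pos: [487.2, 356.5, 23.7]
tool_rot: [3.141, 0.001, 0.096]
force: [-0.4, -0.2, -2.1]
width: 22.7
t 38.35 pos [487.2 356.5  23.7] rot [3.141e+00 1.000e-03 9.600e-02] F [-0.4 -0.2 -2.1] w 22.7
tip [507.2994428  146.99386546  31.14087503]
tip disp [-0.86438337 76.04330731] 31.1408750299164
```

View pics/c4.png

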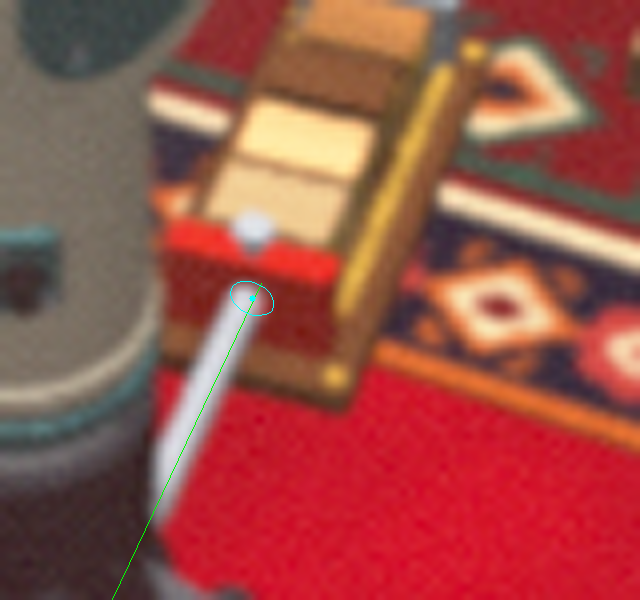

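```bash
python3 -m creep '-0.01 0.12 0 0 0 0 1;-0.01 0.25 0 0 0 0 1;-0.01 0.37 0 0 0 0 1;-0.01 0.5 0 0 0 0 1;-0.01 0.5 0 0 0 0 1'; python3 chk.py c5; python3 ax.py | sed -n 1,3p
```

```text
clock: 38.82
eef_pos: [488.8, 335.9, 23.6]
tool_rot: [3.14, 0.001, 0.095]
force: [-0.2, -0.5, -1.9]
width: 22.8
t 38.82 pos [488.8 335.9  23.6] rot [3.14e+00 1.00e-03 9.50e-02] F [-0.2 -0.5 -1.9] w 22.8
tip [508.81964192 126.3884352   31.19539469]
tip disp [-1.36757984 55.388004  ] 31.195394693772517
110 off px 0.31 peak 87 width 2.75 px/mm x -0.361 z -0.106
130 off px -0.87 peak 155 width 4.0 px/mm x -0.356 z -0.105
150 off px -0.88 peak 152 width 4.0 px/mm x -0.352 z -0.103ax.py:15: RuntimeWarning: invalid value encountered in scalar divide
  print(t,'off px',round((u*w).sum()/w.sum(),2),'peak',round(g.max()),'width',round((w>w.max()/2).sum()*.25,2),'px/mm x',round(px_per_mm_x,3),'z',round(px_z,3))
```

View pics/c5.png

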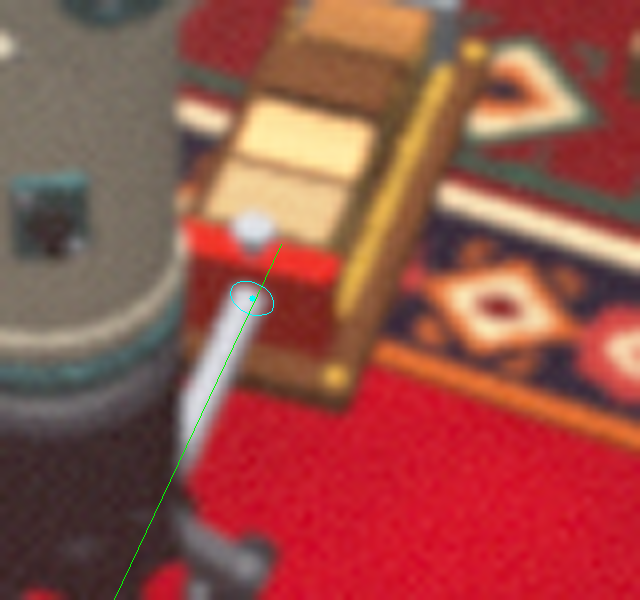

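```bash
python3 -m creep '0 0.12 0 0 0 -0.1 1;0 0.25 0 0 0 -0.1 1;0 0.37 0 0 0 -0.1 1;0.01 0.5 0 0 0 -0.1 1;0.01 0.62 0 0 0 -0.1 1;0.01 0.75 0 0 0 -0.1 1;0.01 0.75 0 0 0 -0.1 1'; python3 chk.py c6
```

```text
clock: 39.55
eef_pos: [492.1, 306.2, 23.6]
tool_rot: [3.14, 0.001, 0.097]
force: [0.2, -0.2, -1.8]
width: 22.8
t 39.55 pos [492.1 306.2  23.6] rot [3.14e+00 1.00e-03 9.70e-02] F [ 0.2 -0.2 -1.8] w 22.8
tip [512.43742589  96.67289948  31.18288778]
tip disp [-0.67461797 25.46107252] 31.182887783881835
```

```bash
python3 -m creep '0 0.12 0 0 0 0 1;0 0.25 0 0 0 0 1;0 0.37 0 0 0 0 1;0 0.5 0 0 0 0 1;0 0.62 0 0 0 0 1;0 0.75 0 0 0 0 1;0 0.87 0 0 0 0 1;0 1 0 0 0 0 1;0 1 0 0 0 0 1'; python3 chk.py c7
```

```text
clock: 40.35
eef_pos: [495.9, 266.5, 23.6]
tool_rot: [3.141, 0.001, 0.097]
force: [0.5, 0.2, -1.4]
width: 22.9
t 40.35 pos [495.9 266.5  23.6] rot [3.141e+00 1.000e-03 9.700e-02] F [ 0.5  0.2 -1.4] w 22.9
tip [516.31877579  57.04078233  31.15137333]
tip disp [ -0.68962496 -14.36064721] 31.15137333345225
```

View pics/c7.png

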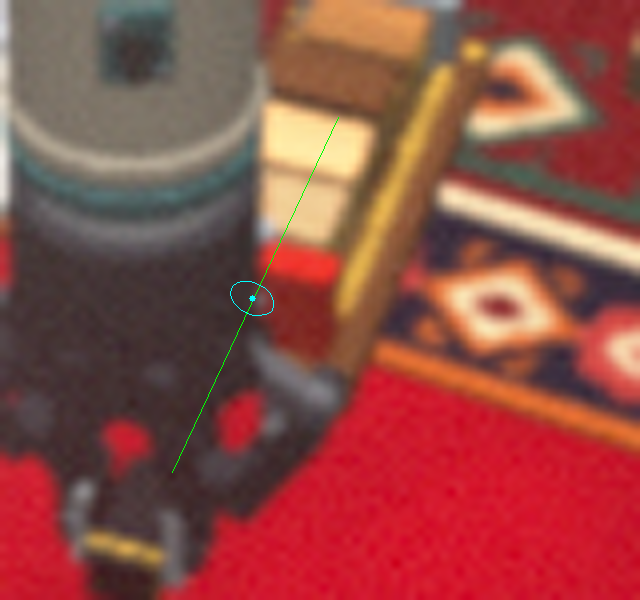

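```bash
python3 -m creep '0 0.12 0 0 0 0 1;0 0.25 0 0 0 0 1;0 0.37 0 0 0 0 1;0 0.5 0 0 0 0 1;0 0.62 0 0 0 0 1;0 0.75 0 0 0 0 1;0 0.87 0 0 0 0 1;0 1 0 0 0 0 1;0 1 0 0 0 0 1'; python3 chk.py c8
```

```text
clock: 41.15
eef_pos: [499.8, 226.7, 23.6]
tool_rot: [3.141, 0.001, 0.097]
force: [0.1, 0.0, -2.9]
width: 22.7
t 41.15 pos [499.8 226.7  23.6] rot [3.141e+00 1.000e-03 9.700e-02] F [ 0.1  0.  -2.9] w 22.7
tip [520.15520795  17.2405849   31.10596524]
tip disp [ -0.76577968 -54.34524584] 31.10596523881873
```

```bash
python3 -m creep '0 0.12 0 0 0 0 1;0 0.25 0 0 0 0 1;0 0.37 0 0 0 0 1;0 0.5 0 0 0 0 1;0 0.62 0 0 0 0 1;0 0.75 0 0 0 0 1;0 0.75 0 0 0 0 1'; python3 chk.py c9; python3 - <<'E'
from h import *
d,T,s=grab('wrist'); save('w36',d['img'],k=1.25)
E
```

```text
clock: 41.78
eef_pos: [502.7, 196.8, 23.6]
tool_rot: [3.141, 0.001, 0.097]
force: [-0.7, -0.6, -2.3]
width: 22.5
t 41.78 pos [502.7 196.8  23.6] rot [3.141e+00 1.000e-03 9.700e-02] F [-0.7 -0.6 -2.3] w 22.5
tip [523.03443821 -12.69016929  31.0942267 ]
tip disp [ -0.82888549 -84.41410067] 31.09422670077948
```

View pics/w36.png

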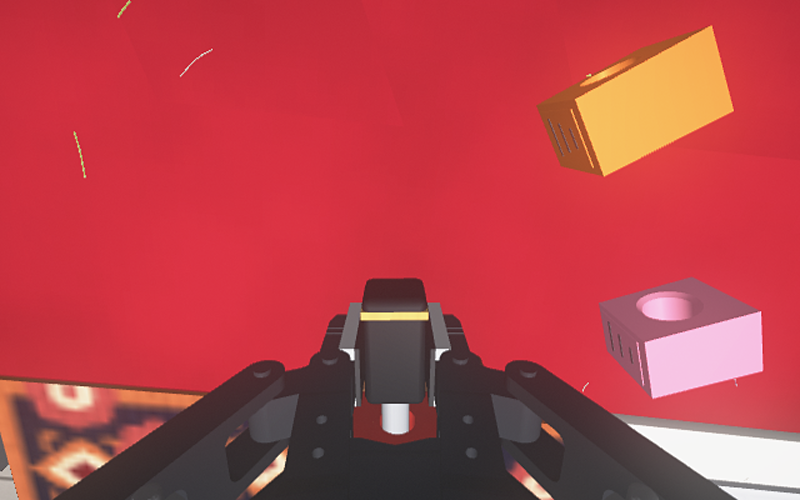

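```bash
python3 -m creep '0 0.1 0 0 0 0 1;0 0.2 0 0 0 0 1;0 0.28 0 0 0 0 1;0 0.32 0 0 0 0 1;0 0.32 0 0 0 0 1'; python3 -m creep '0 0.02 0 0 0 0 1;0 0.04 0 0 0 0 1;0 0.04 0 0 0 0 1'
```

```text
clock: 42.3
eef_pos: [503.9, 185.2, 23.7]
tool_rot: [3.141, 0.001, 0.098]
force: [-0.4, 0.6, -1.9]
width: 22.8
clock: 42.55
eef_pos: [504.0, 184.4, 23.7]
tool_rot: [-3.141, 0.001, 0.099]
force: [0.4, 1.1, -2.2]
width: 22.4
```

```bash
python3 -m creep '0 0.03 0 0 0 0 1;0 0.06 0 0 0 0 1;0 0.06 0 0 0 0 1'; python3 -m creep '0 0.03 0 0 0 0 1;0 0.06 0 0 0 0 1;0 0.06 0 0 0 0 1'; python3 - <<'E'
from h import *
st();d,T,s=grab('wrist'); save('w37',d['img'],(240,200,400,360),4)
E
```

```text
clock: 42.8
eef_pos: [504.2, 181.7, 23.7]
tool_rot: [-3.141, 0.001, 0.098]
force: [-0.2, 0.1, -1.2]
width: 22.8
clock: 43.05
eef_pos: [504.3, 181.1, 23.8]
tool_rot: [-3.139, 0.0, 0.099]
force: [-1.1, 3.7, -2.7]
width: 22.6
t 43.05 pos [504.3 181.1  23.8] rot [-3.139  0.     0.099] F [-1.1  3.7 -2.7] w 22.6
```

View pics/w37.png

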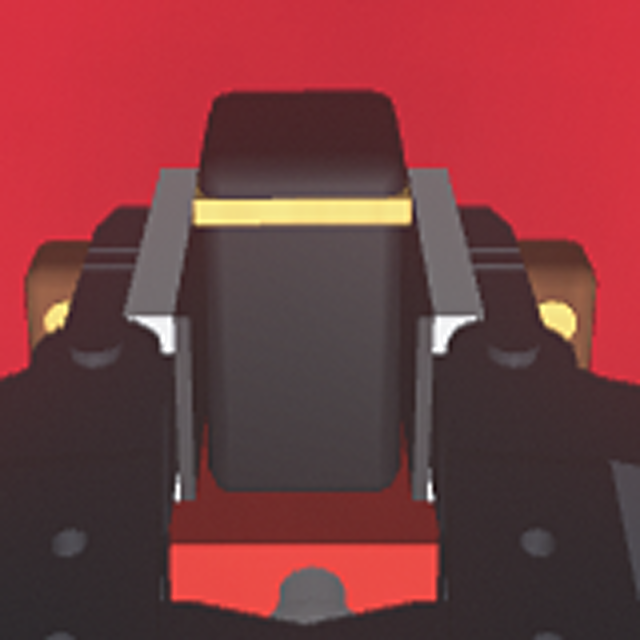

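```bash
python3 -m creep '0 0.03 0 0 0 0 1;0 0.06 0 0 0 0 1;0 0.06 0 0 0 0 1;0 0.06 0 0 0 0 1'; python3 -m creep '0 0.03 0 0 0 0 1;0 0.06 0 0 0 0 1;0 0.06 0 0 0 0 1;0 0.06 0 0 0 0 1'
```

```text
clock: 43.43
eef_pos: [504.4, 181.1, 23.9]
tool_rot: [-3.136, -0.001, 0.101]
force: [-1.9, 8.4, -2.8]
width: 22.7
clock: 43.77
eef_pos: [504.3, 181.0, 24.0]
tool_rot: [-3.132, -0.001, 0.102]
force: [-2.1, 11.9, -4.0]
width: 23.0
```

```bash
python3 -m creep '0 -0.07 0 0 0 0 1;0 -0.07 0 0 0 0 1;0 -0.07 0 0 0 0 0.9;0 -0.07 0 0 0 0 0.4;0 -0.07 0 0 0 0 0.3;0 -0.07 0 0 0 0 0.3;0 -0.07 0 0 0 0 0.3;0 -0.07 -0.3 0 0 0 0.3;0 -0.07 -0.8 0 0 0 0.3;0 -0.07 -1.5 0 0 0 0.3'; python3 -m creep '0 0 -1 0 0 0 0.1;0 -0.5 -2 0 0 0 0.1;0 -0.8 -2.8 0 0 0 0.1;0 -0.8 -3 0 0 0 0.1;0 -0.8 -3 0 0 0 0.1;0 -0.8 -3 0 0 0 0.1'; python3 - <<'E'
from h import *
d,T,s=grab('wrist'); st(); save('w38',d['img'],k=1.25); keep('w38.npz',d,T); save('w38c',d['img'],(250,150,380,330),4)
d,T,s=grab('side'); save('s38',d['img'],(280,160,380,265),6)
E
```

```text
clock: 44.6
eef_pos: [503.4, 176.2, 82.8]
tool_rot: [3.14, 0.005, 0.098]
force: [0.7, 0.2, -0.2]
width: 59.5
clock: 45.1
eef_pos: [501.6, 208.1, 203.4]
tool_rot: [3.14, 0.001, 0.097]
force: [-0.2, -1.5, -1.0]
width: 76.9
t 45.15 pos [501.1 207.6 202.4] rot [3.14e+00 3.00e-03 9.70e-02] F [-0.   0.5  0.2] w 77.1
```

View pics/w38.png

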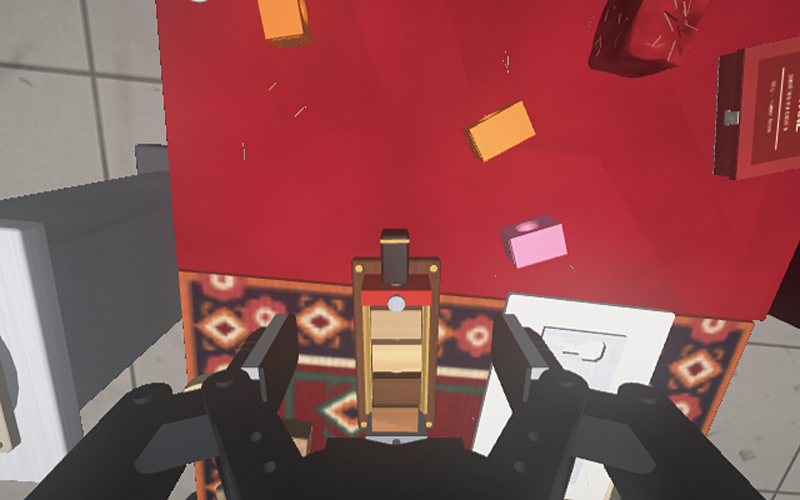

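View pics/s38.png

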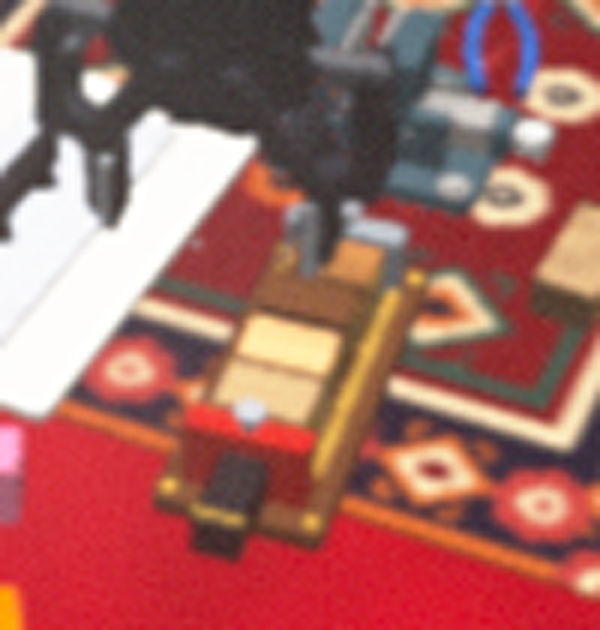

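View pics/w38c.png

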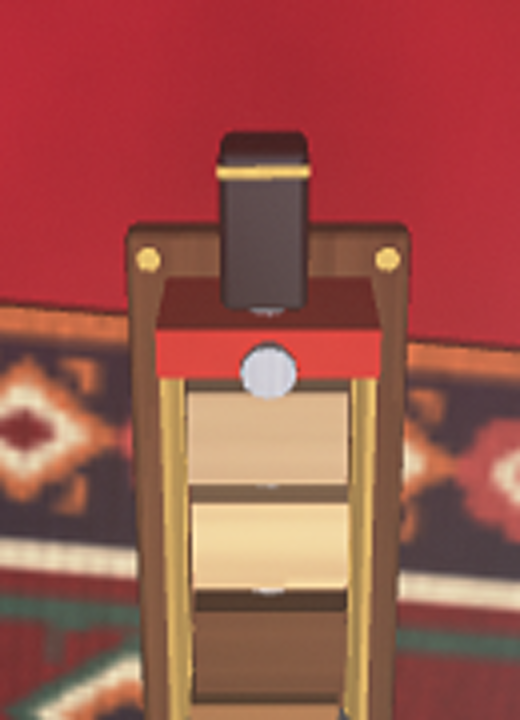

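```bash
python3 -m creep '-0.5 -1.2 -1.2 0 0 0 0.1;-0.5 -1.2 -1.2 0 0 0 0.1;-0.5 -1.2 -1.2 0 0 0 0.1;-0.5 -1.2 -1.2 0 0 0 0.1;-0.5 -1.2 -1.2 0 0 0 0.1;-0.5 -1.2 -1.2 0 0 0 0.1'; python3 - <<'E'
from h import *
d,T,s=grab('wrist'); st(); keep('w39.npz',d,T); save('w39',d['img'],k=1.25); save('w39c',d['img'],(270,190,370,340),5)
d,T,s=grab('side'); save('s39',d['img'],(240,150,400,270),5)
E
```

```text
clock: 45.7
eef_pos: [477.0, 253.1, 249.9]
tool_rot: [3.14, 0.004, 0.097]
force: [0.6, -0.2, 0.3]
width: 76.8
t 45.75 pos [477.  253.3 250.1] rot [3.14e+00 3.00e-03 9.60e-02] F [-0.8 -0.3  0.6] w 76.7
```

View pics/w39c.png

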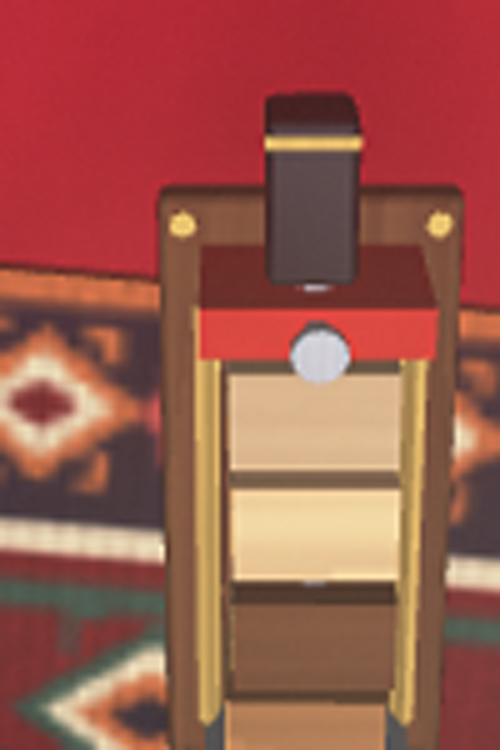

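View pics/s39.png

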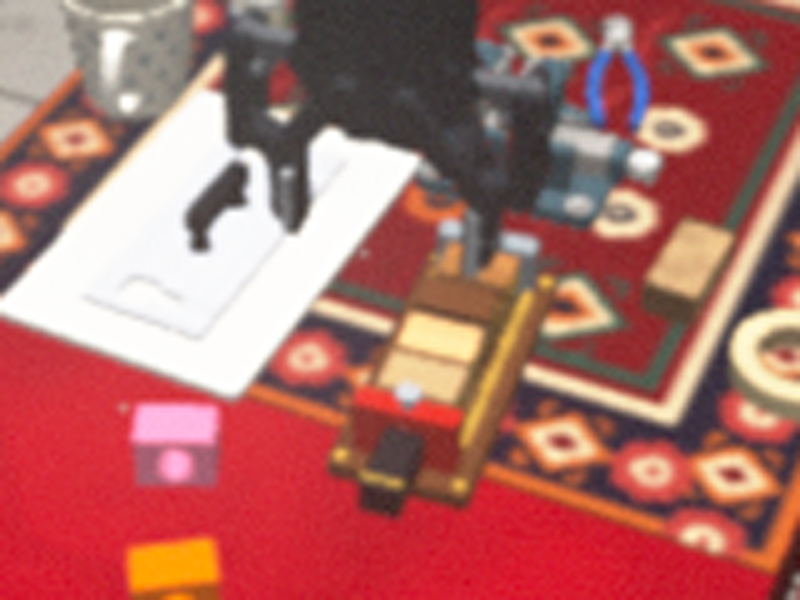

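```bash
python3 - <<'E'
from h import *
d=dict(np.load('w39.npz'));T=d['T']
R=np.array([[np.cos(YD),np.sin(YD)],[-np.sin(YD),np.cos(YD)]])
def P(px,z): 
    return (R@(pix2w(d,T,unc([px],(270,190),5),z)[0,:2]-DIS)).round(1)
print('cheek outer top edge',P((320,308),50),'inner',P((320,358),50),'stud',P((320,356),62))
for z in (43,41,39): print('shoulder edge z',z,P((312,284),z))
for z in (43,41): print('band',P((314,142),z))
print('rear end top',P((310,95),40),P((310,95),20)); print('shaft sliver', P((315,288),37))
E
```

```text
cheek outer top edge [ 0.3 83.3] inner [ 0.5 69.2] stud [-0.2 76.5]
shoulder edge z 43 [-1.4 86.4]
shoulder edge z 41 [-1.3 85.4]
shoulder edge z 39 [-1.2 84.4]
band [ -1.5 125.3]
band [ -1.4 124.5]
rear end top [ -2.5 136.6] [ -1.5 129.4]
shaft sliver [-0.3 82.3]
```

```bash
python3 -c "
from h import *
x,y=disp(0,10);go(x,y,170,YD)"
```

```text
ROW 0.525 4.375 2.011  0.06 0.17 -0.08 dist 194 rows 5.0
```

```bash
python3 -m creep '0.5 4.37 1 0 0 0 0.1;0.5 4.37 1 0 0 0 0.1;0.5 4.37 1 0 0 0 0.1;0.5 4.37 1 0 0 0 0.1;0.5 4.37 1 0 0 0 0.1;0.5 4.37 2 0 0 0 0.1;0.5 4.37 2 0 0 0 0.1;0.5 4.37 2 0 0 0 0.1'; python3 - <<'E'
from h import *
d,T,s=grab('wrist'); st(); keep('w40.npz',d,T); save('w40',d['img'],k=1.25); save('w40c',d['img'],(270,50,370,150),7)
E
```

```text
clock: 46.47
eef_pos: [512.5, 82.7, 170.2]
tool_rot: [-3.141, 0.006, 0.098]
force: [-0.4, -0.3, 0.2]
width: 76.8
t 46.52 pos [513.7  83.9 171.7] rot [-3.14e+00  2.00e-03  9.90e-02] F [-0.   0.1 -0.3] w 77.0
```

View pics/w40.png

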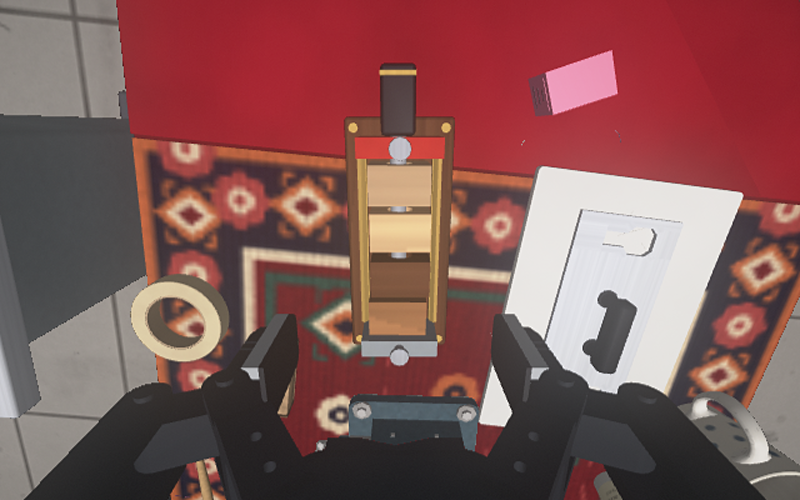

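View pics/w40c.png

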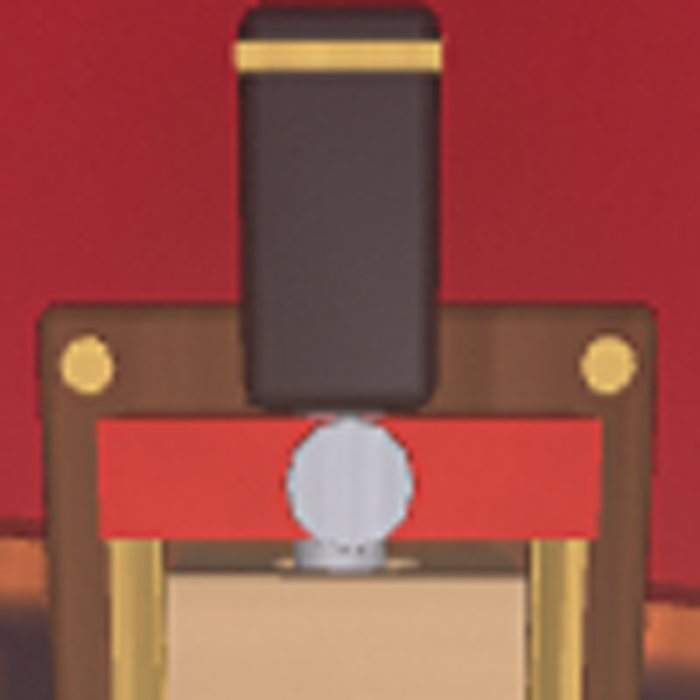

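```bash
python3 -c "
from h import *
x,y=disp(-0.5,165);go(x,y,150,YD)"
```

```text
ROW 0.011 -3.808 0.547  -0.07 0.12 0.08 dist 154 rows 4.0
```

```bash
python3 -m creep '0 -3.8 0 0 0 0 1;0 -3.8 0 0 0 0 1;0 -3.8 0 0 0 0 1;0 -3.8 0 0 0 0 1;0 -3.8 0.5 0 0 0 1;0 -3.8 0.5 0 0 0 1;0 -3.8 0.5 0 0 0 1;0 -3.8 0.5 0 0 0 1'; python3 -c "
from h import *
st();x,y=disp(-0.5,165);go(x,y,24,YD)"
```

```text
clock: 47.18
eef_pos: [499.7, 234.0, 152.9]
tool_rot: [3.142, -0.0, 0.098]
force: [-0.4, -0.6, -0.4]
width: 0.3
t 47.18 pos [499.7 234.  152.9] rot [ 3.142 -0.     0.098] F [-0.4 -0.6 -0.4] w 0.3
ROW -0.015 -0.041 3.222  0.00 -0.02 -0.02 dist 129 rows 4.0
```

```bash
python3 -m creep '-0.01 -0.04 1 0 0 0 1;-0.01 -0.04 2 0 0 0 1;-0.01 -0.04 2.8 0 0 0 1;-0.01 -0.04 3.2 0 0 0 1;-0.01 -0.04 3.2 0 0 0 1;-0.01 -0.04 3.2 0 0 0 1'; python3 - <<'E'
from h import *
d,T,s=grab('wrist'); st(); save('w41',d['img'],k=1.25)
E
```

```text
clock: 47.68
eef_pos: [499.0, 235.4, 24.2]
tool_rot: [-3.142, 0.001, 0.097]
force: [-0.1, 0.5, 0.6]
width: 0.1
t 47.73 pos [499.7 236.1  25.1] rot [-3.14e+00 -1.00e-03  9.70e-02] F [0.1 0.8 0.4] w 0.4
```

View pics/w41.png

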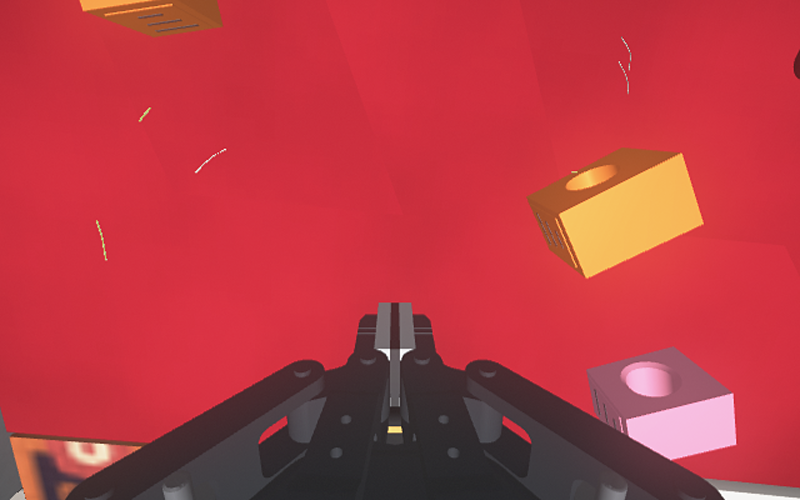

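```bash
python3 -m creep '0 0.2 0 0 0 0 1;0 0.4 0 0 0 0 1;0 0.5 0 0 0 0 1;0 0.55 0 0 0 0 1;0 0.55 0 0 0 0 1'; python3 -m creep '0 0.04 0 0 0 0 1;0 0.08 0 0 0 0 1;0 0.08 0 0 0 0 1';  python3 -m creep '0 0.04 0 0 0 0 1;0 0.08 0 0 0 0 1;0 0.08 0 0 0 0 1'
```

```text
clock: 48.15
eef_pos: [501.2, 213.0, 24.2]
tool_rot: [-3.142, -0.0, 0.097]
force: [-0.4, -0.5, -0.1]
width: -0.1
clock: 48.4
eef_pos: [501.0, 211.5, 23.8]
tool_rot: [-3.14, 0.0, 0.099]
force: [-0.0, -0.4, -0.3]
width: -0.2
clock: 48.65
eef_pos: [501.3, 211.2, 24.2]
tool_rot: [-3.136, -0.001, 0.1]
force: [-0.7, 6.1, 0.7]
width: 0.1
```

```bash
python3 -m creep '0 0.05 0 0 0 0 1;0 0.1 0 0 0 0 1;0 0.1 0 0 0 0 1;0 0.1 0 0 0 0 1'; python3 -m creep '0 0.05 0 0 0 0 1;0 0.1 0 0 0 0 1;0 0.1 0 0 0 0 1;0 0.1 0 0 0 0 1'
```

```text
clock: 48.98
eef_pos: [501.5, 211.1, 24.7]
tool_rot: [-3.131, -0.003, 0.103]
force: [-2.2, 11.6, 3.4]
width: 0.1
clock: 49.32
eef_pos: [501.4, 211.0, 25.1]
tool_rot: [-3.125, -0.004, 0.105]
force: [-3.7, 16.8, 2.1]
width: -0.0
```

```bash
python3 -m creep '0 -0.3 0 0 0 0 1;0 -0.8 0 0 0 0 1;0 -1 -0.6 0 0 0 1;0 -1 -1.5 0 0 0 1;0 -1 -2.5 0 0 0 1;0 -1 -3.4 0 0 0 1;0 -1 -3.6 0 0 0 1;0 -1 -3.6 0 0 0 1'; python3 -c "
from h import *
st();x,y=disp(0,10);go(x,y,180,YD)"
```

```text
clock: 49.98
eef_pos: [499.9, 240.1, 170.4]
tool_rot: [-3.14, -0.004, 0.098]
force: [0.7, 0.5, 0.2]
width: 0.1
t 49.98 pos [499.9 240.1 170.4] rot [-3.14  -0.004  0.098] F [0.7 0.5 0.2] w 0.1
ROW -0.019 3.985 -0.245  -0.08 -0.26 -0.02 dist 160 rows 4.0
```

```bash
python3 -m creep '0 3.98 -0.25 0 -0.2 0 0.1;0 3.98 -0.25 0 -0.2 0 0.1;0 3.98 -0.25 0 -0.2 0 0.1;0 3.98 -0.25 0 -0.2 0 0.1;0 3.98 -0.25 0 -0.2 0 0.1;0 3.98 -0.25 0 -0.2 0 0.1;0 3.98 -0.25 0 -0.2 0 0.1'; python3 - <<'E'
from h import *
d,T,s=grab('wrist'); st(); keep('w42.npz',d,T); save('w42',d['img'],k=1.25); save('w42c',d['img'],(270,50,370,150),6)
go(420,-200,280,-.5)
E
```

```text
clock: 50.57
eef_pos: [513.0, 81.2, 176.4]
tool_rot: [-3.141, 0.007, 0.098]
force: [0.8, 0.2, 0.6]
width: 77.3
t 50.62 pos [513.1  82.2 176.7] rot [-3.14   0.006  0.1  ] F [-0.2  0.5 -0.3] w 76.8
ROW -3.035 6.786 -2.573  0.04 0.36 34.37 dist 315 rows 8.0
```

View pics/w42c.png

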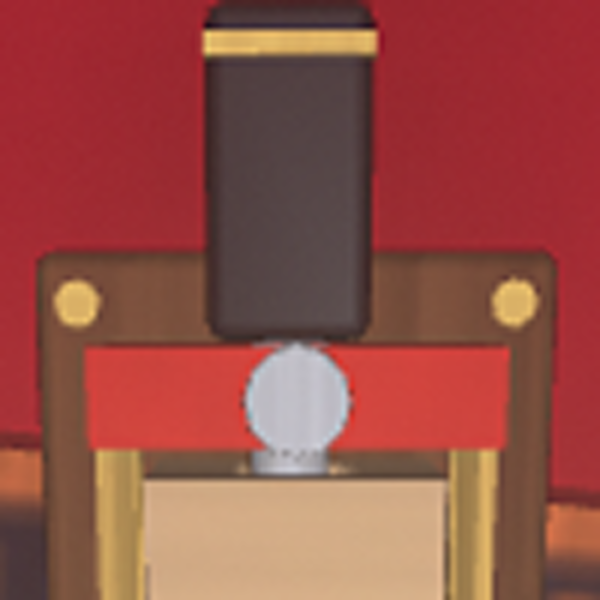

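```bash
python3 -m creep '-1 1 -2.6 0 0 10 0;-3 6.8 -2.6 0 0 34 0;-3 6.8 -2.6 0 0 34 0;-3 6.8 -2.6 0 0 34 0;-3 6.8 -2.6 0 0 34 0;-3 6.8 -2.6 0 0 34 0;-3 6.8 -2.6 0 0 34 0;-3 6.8 -2.6 0 0 34 0;-3 6.8 -2.6 0 0 34 0;-3 6.8 -2.6 0 0 34 0'; python3 - <<'E'
from h import *
st(); d,T,s=grab('side'); save('s43',d['img'],(190,130,430,310),3.3)
d,T,s=grab('top'); save('t43',d['img'],(150,90,450,300),2.6); keep('t43.npz',d,T)
for n in ('sanding_block','engraving_block'): print(n,[(round(b['score'],2),np.round(b['rect'])) for b in ctrl.boxes_of('top',n)][:2])
E
```

```text
clock: 51.45
eef_pos: [421.5, -201.9, 281.9]
tool_rot: [3.14, 0.004, -0.497]
force: [1.0, 1.5, 0.1]
width: 85.5
t 51.45 pos [ 421.5 -201.9  281.9] rot [ 3.14   0.004 -0.497] F [1.  1.5 0.1] w 85.5
sanding_block [(0.63, array([356., 241., 380., 254.]))]
engraving_block [(0.87, array([206., 152., 228., 171.]))]
```

View pics/s43.png

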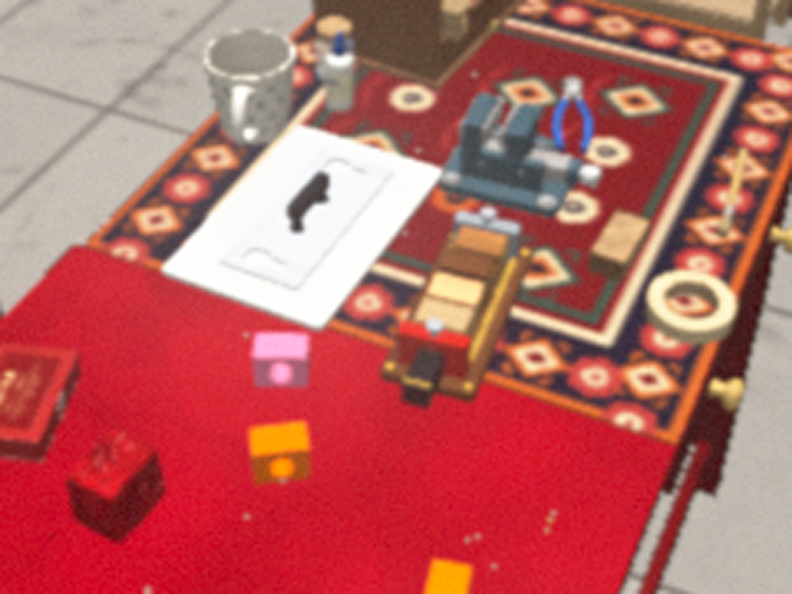

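View pics/t43.png

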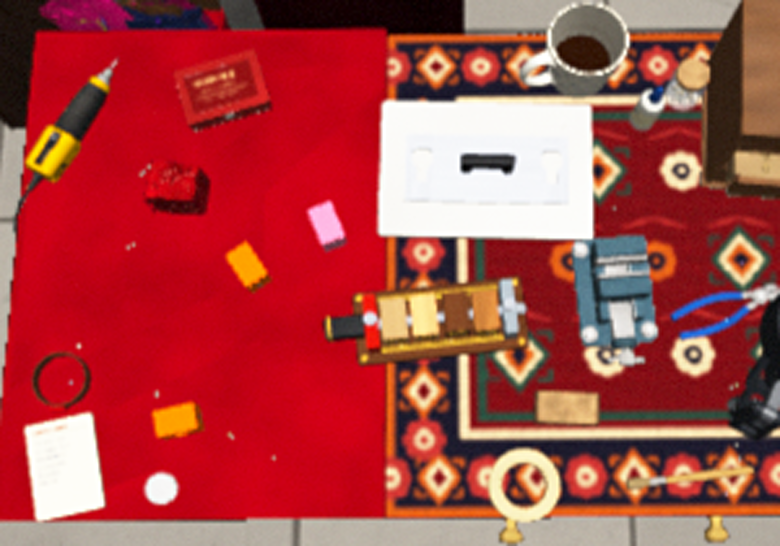

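```bash
python3 -m creep '0 0 0 0 0 0 0;0 0 0 0 0 0 0;0 0 0 0 0 0 0'; python3 -c "
from cell import ctrl
print(ctrl.finish_job())"
```

```text
clock: 51.9
eef_pos: [421.9, -200.4, 281.9]
tool_rot: [3.14, 0.004, -0.493]
force: [-0.1, 0.8, -0.6]
width: 85.0
the job is handed in; nothing more can be done
None
```

The sample display is ready and I handed the job in at about 52 s. No verdict came back.

**What I did:**
- **Cover:** I slid it about 24 mm along its keyholes, lifted it off and laid it flat on the middle of the white board.
- **Blocks:** All four were present. I stood the brown, dark, pale and plywood blocks upright in the channel, bores along y.
- **Bar:** I pushed it through the red cheek, the blocks and the grey cheek with no noticeable resistance until the handle stopped against the red cheek. I then let go and moved the arm clear.

**Last checks:**
- **Placement:** The final side and top pictures show the cover centred and flat, the four blocks in line, and the bar through with its handle at the red cheek. The sanding block, engraving block and orange and pink look-alikes appear unmoved.
- **Bar seating:** A second push on the handle end, up to 17 N, did not move it.

**Where checks disagreed:**
- **Handle gap:** From above, a thin line of up to about 1 mm still shows between handle and cheek. I took it for the handle's rounded edge, since the push did not close it.
- **Bar nose:** I could not clearly see it coming out of the grey cheek. That it is through rests on the bar's measured position and the handle stopping at the red cheek.
- **Cover tilt:** Before I gripped the cover, it measured as tilted about 13° on its studs. Closing the gripper on its handle levelled it.

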